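# Clamp and cap the face-paint sticks

## Task

Stand every open face-paint stick in a bay of its own in the capping rack; when all are in, slide the jaw against them until its spring bar is pushed in some 5 mm and holds the sticks against the back wall. Only then push a black cap fully home on each stick, and leave them capped and clamped; be gentle with the sticks (press no harder than about 20 N) and leave the other things on the table where they are.

Things in the scene. Friction and masses are not known exactly. Their poses are not given: they have to be found in the camera images.
- rack: aluminium capping rack fixed to the table. Origin: underside, below the row of bays; x from jaw to back wall, y along the row, z up. Floor 10 mm up; back wall and dividers 50 mm high over the table, wall's inner face at x = +20 mm. Four alike bays, 42 mm wide, open to the jaw and above, centred on y = -87, -29, +29, +87 mm; dividers reach to x = -12 mm. Clamped sticks' axes lie at x = +2 mm.
- jaw (a joint): slide of the jaw along the rack's x (m): 0 fully open, grows to 0.075 as it shuts. The front face of its spring bar is at rack x = jaw - bar - 76 mm. Drag about 6 N; stays where it is left. The spring bar (225 mm long, 13 to 47 mm above the table) presses all the sticks at once.
- bar (a joint): how far the jaw's spring bar is pushed back (m): 0 free, stop at 0.012; spring 0.6 N per mm, so 5 mm is 3 N; starts at 0. Against drag and spring, a push of about 9 N on the handle leaves it 5 mm in.
- jaw_handle (a point): upright round steel handle of the jaw, 18 mm in diameter, top 105 mm above the table; this point is on its axis, 88 mm above the table, 55 mm behind the spring bar's free front face. Push it along the rack's x.
- stick1: face-paint stick standing upright on the table: white barrel 36 mm in diameter and 80 mm tall; on its flat top shoulder a grey spigot 25 mm in diameter and 16 mm tall, bevelled to 19 mm over its upper 6 mm, then a blue paint tip tapering over 18 mm (114 mm in all); about 90 g. Origin: centre of the foot, z along the axis to the tip. Three or four are there.
- stick2: face-paint stick standing upright on the table: white barrel 36 mm in diameter and 80 mm tall; on its flat top shoulder a grey spigot 25 mm in diameter and 16 mm tall, bevelled to 19 mm over its upper 6 mm, then a blue paint tip tapering over 18 mm (114 mm in all); about 90 g. Origin: centre of the foot, z along the axis to the tip. Three or four are there.
- stick3: face-paint stick standing upright on the table: white barrel 36 mm in diameter and 80 mm tall; on its flat top shoulder a grey spigot 25 mm in diameter and 16 mm tall, bevelled to 19 mm over its upper 6 mm, then a blue paint tip tapering over 18 mm (114 mm in all); about 90 g. Origin: centre of the foot, z along the axis to the tip. Three or four are there.
- stick4: face-paint stick standing upright on the table: white barrel 36 mm in diameter and 80 mm tall; on its flat top shoulder a grey spigot 25 mm in diameter and 16 mm tall, bevelled to 19 mm over its upper 6 mm, then a blue paint tip tapering over 18 mm (114 mm in all); about 90 g. Origin: centre of the foot, z along the axis to the tip. Three or four are there.
- cap1: black rigid cap, a tube 35 mm in outside diameter and 60 mm tall, bore 27 mm, closed on top (5 mm), standing with its open end down; about 30 g. Origin: centre of the open rim, z towards the closed end. Home on a stick, the origin lies on the stick's axis 80 mm above the stick's origin, rim on the shoulder. Five alike; any fits any stick.
- cap2: black rigid cap, a tube 35 mm in outside diameter and 60 mm tall, bore 27 mm, closed on top (5 mm), standing with its open end down; about 30 g. Origin: centre of the open rim, z towards the closed end. Home on a stick, the origin lies on the stick's axis 80 mm above the stick's origin, rim on the shoulder. Five alike; any fits any stick.
- cap3: black rigid cap, a tube 35 mm in outside diameter and 60 mm tall, bore 27 mm, closed on top (5 mm), standing with its open end down; about 30 g. Origin: centre of the open rim, z towards the closed end. Home on a stick, the origin lies on the stick's axis 80 mm above the stick's origin, rim on the shoulder. Five alike; any fits any stick.
- cap4: black rigid cap, a tube 35 mm in outside diameter and 60 mm tall, bore 27 mm, closed on top (5 mm), standing with its open end down; about 30 g. Origin: centre of the open rim, z towards the closed end. Home on a stick, the origin lies on the stick's axis 80 mm above the stick's origin, rim on the shoulder. Five alike; any fits any stick.
- cap5: black rigid cap, a tube 35 mm in outside diameter and 60 mm tall, bore 27 mm, closed on top (5 mm), standing with its open end down; about 30 g. Origin: centre of the open rim, z towards the closed end. Home on a stick, the origin lies on the stick's axis 80 mm above the stick's origin, rim on the shoulder. Five alike; any fits any stick.
- pot1: bystander: round white pot of face paint, 52 mm in diameter, 18 mm tall; origin under its centre
- pot2: bystander: round white pot of face paint, 52 mm in diameter, 18 mm tall; origin under its centre
- pot3: bystander: round white pot of face paint, 52 mm in diameter, 18 mm tall; origin under its centre
- jar: bystander: glass jar, 60 mm in diameter, 70 mm tall; origin under its centre
- brush: bystander: paint brush lying down, 170 mm long; origin under its middle, x along it
- mirror: bystander: black hand mirror lying flat, 90 mm disc with a 90 mm handle, 10 mm thick; origin under the disc
Things that resemble listed ones, but are neither listed nor needed, are in the scene too. What is shaped like the cap2 but green is not meant. What is shaped like the stick1 but orange is not meant.

How it is judged (in metres and radians):
On the way, in this order (a step that is already met when the one before it is completed fails the run):
1. every stick that is there stands upright in the rack, uncapped (x of stick1 in the frame of rack between -0.045 and 0.008 m and y of stick1 in the frame of rack between -0.112 and 0.112 m and z of each of stick1, stick2, stick3, stick4 in the frame of rack below 0.014 m and angle between each of stick1, stick2, stick3, stick4's own z axis and vertical below 0.08 rad and x of stick2 in the frame of rack between -0.045 and 0.008 m and y of stick2 in the frame of rack between -0.112 and 0.112 m and x of stick3 in the frame of rack between -0.045 and 0.008 m and y of stick3 in the frame of rack between -0.112 and 0.112 m and x of stick4 in the frame of rack between -0.045 and 0.008 m and y of stick4 in the frame of rack between -0.112 and 0.112 m and height (world z) of each of cap1, cap2, cap3, cap4, cap5 below 0.05 m), for 0.2 s.
2. the jaw holds the uncapped sticks against the back wall, its spring bar pushed in by more than 3 mm (x of stick1 in the frame of rack between -0.004 and 0.008 m and y of stick1 in the frame of rack between -0.112 and 0.112 m and z of each of stick1, stick2, stick3, stick4 in the frame of rack below 0.014 m and angle between each of stick1, stick2, stick3, stick4's own z axis and vertical below 0.08 rad and x of stick2 in the frame of rack between -0.004 and 0.008 m and y of stick2 in the frame of rack between -0.112 and 0.112 m and x of stick3 in the frame of rack between -0.004 and 0.008 m and y of stick3 in the frame of rack between -0.112 and 0.112 m and x of stick4 in the frame of rack between -0.004 and 0.008 m and y of stick4 in the frame of rack between -0.112 and 0.112 m and value of joint bar above 0.003 m and height (world z) of each of cap1, cap2, cap3, cap4, cap5 below 0.05 m), for 0.2 s.
3. every stick has a cap fully home (((z of cap1 in the frame of stick1 between 0.076 and 0.083 m and horizontal distance between cap1 and stick1 below 0.004 m and angle between the z axis of cap1 and the z axis of stick1, either way round below 0.1 rad) or (z of cap2 in the frame of stick1 between 0.076 and 0.083 m and horizontal distance between cap2 and stick1 below 0.004 m and angle between the z axis of cap2 and the z axis of stick1, either way round below 0.1 rad) or (z of cap3 in the frame of stick1 between 0.076 and 0.083 m and horizontal distance between cap3 and stick1 below 0.004 m and angle between the z axis of cap3 and the z axis of stick1, either way round below 0.1 rad) or (z of cap4 in the frame of stick1 between 0.076 and 0.083 m and horizontal distance between cap4 and stick1 below 0.004 m and angle between the z axis of cap4 and the z axis of stick1, either way round below 0.1 rad) or (z of cap5 in the frame of stick1 between 0.076 and 0.083 m and horizontal distance between cap5 and stick1 below 0.004 m and angle between the z axis of cap5 and the z axis of stick1, either way round below 0.1 rad)) and ((z of cap1 in the frame of stick2 between 0.076 and 0.083 m and horizontal distance between cap1 and stick2 below 0.004 m and angle between the z axis of cap1 and the z axis of stick2, either way round below 0.1 rad) or (z of cap2 in the frame of stick2 between 0.076 and 0.083 m and horizontal distance between cap2 and stick2 below 0.004 m and angle between the z axis of cap2 and the z axis of stick2, either way round below 0.1 rad) or (z of cap3 in the frame of stick2 between 0.076 and 0.083 m and horizontal distance between cap3 and stick2 below 0.004 m and angle between the z axis of cap3 and the z axis of stick2, either way round below 0.1 rad) or (z of cap4 in the frame of stick2 between 0.076 and 0.083 m and horizontal distance between cap4 and stick2 below 0.004 m and angle between the z axis of cap4 and the z axis of stick2, either way round below 0.1 rad) or (z of cap5 in the frame of stick2 between 0.076 and 0.083 m and horizontal distance between cap5 and stick2 below 0.004 m and angle between the z axis of cap5 and the z axis of stick2, either way round below 0.1 rad)) and ((z of cap1 in the frame of stick3 between 0.076 and 0.083 m and horizontal distance between cap1 and stick3 below 0.004 m and angle between the z axis of cap1 and the z axis of stick3, either way round below 0.1 rad) or (z of cap2 in the frame of stick3 between 0.076 and 0.083 m and horizontal distance between cap2 and stick3 below 0.004 m and angle between the z axis of cap2 and the z axis of stick3, either way round below 0.1 rad) or (z of cap3 in the frame of stick3 between 0.076 and 0.083 m and horizontal distance between cap3 and stick3 below 0.004 m and angle between the z axis of cap3 and the z axis of stick3, either way round below 0.1 rad) or (z of cap4 in the frame of stick3 between 0.076 and 0.083 m and horizontal distance between cap4 and stick3 below 0.004 m and angle between the z axis of cap4 and the z axis of stick3, either way round below 0.1 rad) or (z of cap5 in the frame of stick3 between 0.076 and 0.083 m and horizontal distance between cap5 and stick3 below 0.004 m and angle between the z axis of cap5 and the z axis of stick3, either way round below 0.1 rad)) and ((z of cap1 in the frame of stick4 between 0.076 and 0.083 m and horizontal distance between cap1 and stick4 below 0.004 m and angle between the z axis of cap1 and the z axis of stick4, either way round below 0.1 rad) or (z of cap2 in the frame of stick4 between 0.076 and 0.083 m and horizontal distance between cap2 and stick4 below 0.004 m and angle between the z axis of cap2 and the z axis of stick4, either way round below 0.1 rad) or (z of cap3 in the frame of stick4 between 0.076 and 0.083 m and horizontal distance between cap3 and stick4 below 0.004 m and angle between the z axis of cap3 and the z axis of stick4, either way round below 0.1 rad) or (z of cap4 in the frame of stick4 between 0.076 and 0.083 m and horizontal distance between cap4 and stick4 below 0.004 m and angle between the z axis of cap4 and the z axis of stick4, either way round below 0.1 rad) or (z of cap5 in the frame of stick4 between 0.076 and 0.083 m and horizontal distance between cap5 and stick4 below 0.004 m and angle between the z axis of cap5 and the z axis of stick4, either way round below 0.1 rad))), for 0.2 s.
At the end, for the whole second after the job is handed in: Every stick stands upright (within 0.08 rad) on the rack's floor against the back wall (axis within 6 mm of x = +2 mm), the spring bar is still pushed in by more than 3 mm, and each stick carries a cap, its rim within 3 mm of the shoulder and within 4 mm of the axis (all of step 3 and x of stick1 in the frame of rack between -0.004 and 0.008 m and y of stick1 in the frame of rack between -0.112 and 0.112 m and z of each of stick1, stick2, stick3, stick4 in the frame of rack below 0.014 m and angle between each of stick1, stick2, stick3, stick4's own z axis and vertical below 0.08 rad and x of stick2 in the frame of rack between -0.004 and 0.008 m and y of stick2 in the frame of rack between -0.112 and 0.112 m and x of stick3 in the frame of rack between -0.004 and 0.008 m and y of stick3 in the frame of rack between -0.112 and 0.112 m and x of stick4 in the frame of rack between -0.004 and 0.008 m and y of stick4 in the frame of rack between -0.112 and 0.112 m and value of joint bar above 0.003 m and linear speed of each of stick1, stick2, stick3, stick4 below 0.02 m/s); the robot touches nothing.
It fails at once if a stick pressed against the rack with more than 45 N, clamping (both sides counted) and pushing together (contact force between rack and stick1 above 45 N or contact force between rack and stick2 above 45 N or contact force between rack and stick3 above 45 N or contact force between rack and stick4 above 45 N).
It fails at once if a bystander moved more than 30 mm (distance of any of pot1, pot2, pot3, jar, brush, mirror from where it was at the start of the episode above 0.03 m).
Of stick1, stick2, stick3, stick4 only 3 to 4 are there at a start; the rules pass over those that are not, and their reading is None.
At some moment in a run one of cap1, cap2, cap3, cap4, cap5 may be knocked a few centimetres aside while the robot is not near it.
It also fails if it takes over 210 s, if anything falls off the work surface, if the arm or the gripper's body presses on something with over 40 N, if the wrist force passes 120 N, or if a joint passes its speed limit or range.

## Robot

A 6-joint arm with a two-finger parallel gripper is mounted at the origin on the work surface. World frame = base frame: x ahead of the robot, y to its left, z up, the work surface at z = 0. Lengths are in mm, angles in rad, forces in N, time in s.
With the tool pointing down it reaches from about 350 to 975 mm from the base axis. Payload 7.1 kg.
Tool frame: the origin (TCP) lies at the very end of the fingers, on their centre line; the grasp point (between the pads) lies 19 mm behind it; x points along the fingers, z is the direction in which the jaws open and shut, and the axes are right-handed (so a half turn about x gives the same grasp; the last joint's range is limited). The gripper opens to 88 mm and grips with 3 to 60 N. Pads are 20 mm wide; open, the fingers measure 115 mm over their backs; the gripper's body (75 mm by 178 mm) begins 61 mm behind the grasp point.
Start: joints at [1.137, 0.423, 1.63, -0, 1.089, -0.019], TCP at [251.847, 571.994, 189.375] pointing down, gripper open.
Joint ranges: [-3, 3], [-0.9, 2.11], [0.09, 2.58], [-1.31, 4.45], [0.11, 2.69], [-2.54, 2.54]. Speed limits (rad/s): [2.39, 2.39, 3.01, 3.14, 3.14, 3.14].

## Interface

Orientations are given as a rotation vector (axis times angle).
In Python, from workcell import * gives the robot as it stands.
- The arm moves only by the shell command python3 -m crank 'ROWS'. ROWS is JSON, a list of rows, each a list of 3 entries, a list of its own where there are three numbers: the shift along the tool's x, y, z in cm, then the turn, a rotation vector about the tool's x, y, z in degrees, then the finger opening in cm, from 0 to 8.78. In form: [[[dx, dy, dz], [rx, ry, rz], claw], ...]. A call has 1 to 5 rows; each row shifts and turns the commanded pose from where the row before left it, along the tool's axes as they then stand; what a row does not reach is not made up. A row lasts 1/8 s, in which the tool goes at most 62.5 mm and 10.7 degrees, less where a joint would pass 70% of its speed; a pose out of reach is approached as far as the arm can. A call with a gripper value outside its range is refused whole. The fingers move at their own pace and stop on an object; the grip force is fixed at half the most. Time passes only in rows, so rows that do not move let the fingers close. It gives the time, the measured TCP pose, the force and the opening at its end, in the units of the state.
- get_obs(): the state, without advancing time (a new reading comes with each control period).
- get_image(name): name is "side" or "top"; returns a dict with "pixels" (480x640x3 uint8, red, green, blue), "mtx" (3x3 intrinsics, pixels), "D" ([k1, k2, p1, p2, k3] as OpenCV has them; the pictures are not rectified), "view" (4x4, takes a point from world to camera coordinates). Camera axes: x right, y down, z forward; pixel columns grow to the right and rows downward; lengths in mm; the calibration is good to about 2 mm. A picture is of the moment at which its call begins. There is no depth.
- close_job(): hands the job in, once; it reports no verdict.
The state is a dict: "t": time; "qpos": joint angles; "qvel": joint speeds; "joint_torque": joint torques, N m; "ee_pos": TCP position; "orientation": TCP orientation; "ft_force": force on the tool from outside, world axes, zero at the start; "moment": the same for the moment, N m; "width": finger opening in mm.
Only numpy, scipy, OpenCV 4.12 (cv2) and the standard library are available. Lean on these libraries where they do the work, as an engineer would, in place of code of your own. Each camera call takes 0.05 s, during which the arm holds its last target.

## Working session

There is one attempt and no reset: what is moved stays moved. The work goes in short steps, Python scripts to look and compute and a shell command to move; the robot and the scene stay as the last step left them, time stands still between calls to the robot, and variables do not carry over. Pictures are saved under pics/ and viewed, and the job is handed in when it is done.

```bash
ls; mkdir -p pics
python3 - <<'E'
from workcell import *
import cv2
o=get_obs();print(o)
for n in("top","side"):
    d=get_image(n);cv2.imwrite(f"pics/{n}0.png",d["pixels"][:,:,::-1]);print(n,d["mtx"],d["D"],d["view"])
E
```

```text
pics
{'t': 0.0, 'qpos': array([ 1.13699066e+00,  4.23867016e-01,  1.63069124e+00,  9.54382599e-06,
        1.08857744e+00, -1.90163226e-02]), 'qvel': array([ 0.001926  ,  0.00121471, -0.00075515, -0.00044421, -0.00165779,
       -0.00142923]), 'joint_torque': array([ 2.40585330e-03, -5.44622254e+01, -2.73667520e+01,  6.44784328e-02,
        2.26487214e-02, -1.44868659e-04]), 'ee_pos': array([251.60115092, 571.45726941, 188.58490022]), 'orientation': array([-0.89930363,  1.37868979,  0.89796945]), 'ft_force': array([ 0.00273651,  0.76643552, -0.46271895]), 'moment': array([0.02664572, 0.03370821, 0.01060508]), 'width': 87.74052333684536}
top [[538.04121029   0.         316.06614507]
 [  0.         538.04121029 227.87133618]
 [  0.           0.           1.        ]] [-0.03165117  0.          0.          0.          0.        ] [[ 1.49170348e-02 -9.99775506e-01  1.50472743e-02  5.08876570e+00]
 [-9.96679013e-01 -1.60723084e-02 -7.98287232e-02  5.87849771e+02]
 [ 8.00526465e-02 -1.38064946e-02 -9.96695016e-01  1.41555118e+03]
 [ 0.00000000e+00  0.00000000e+00  0.00000000e+00  1.00000000e+00]]
side [[459.5498836    0.         327.77299781]
 [  0.         459.5498836  234.49912591]
 [  0.           0.           1.        ]] [-0.06220485  0.          0.          0.          0.        ] [[ 9.07031643e-01 -4.20724047e-01  1.68782496e-02 -4.94189507e+02]
 [-2.26456139e-01 -5.21222334e-01 -8.22827379e-01  2.33236547e+02]
 [ 3.54980585e-01  7.42508286e-01 -5.68040694e-01  7.60950468e+02]
 [ 0.00000000e+00  0.00000000e+00  0.00000000e+00  1.00000000e+00]]
```

View pics/top0.png

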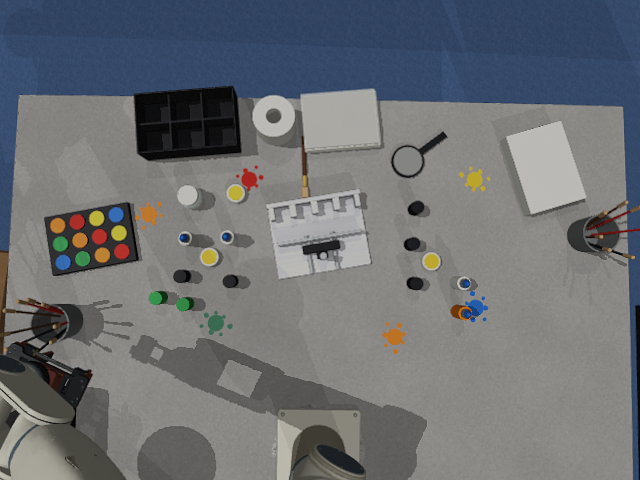

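View pics/side0.png

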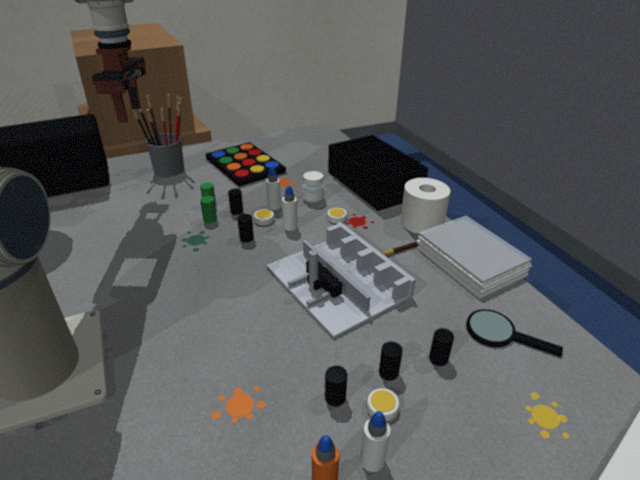

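```bash
cat > h.py <<'E'
from workcell import *
import cv2, numpy as np
def cam(n):
    d=get_image(n); return d
def px(d,p):
    p=np.atleast_2d(np.array(p,float)); v=d["view"]
    r,_=cv2.Rodrigues(v[:3,:3]); return cv2.projectPoints(p,r,v[:3,3],d["mtx"],np.array(d["D"]))[0][:,0]
def ray(d,uv):
    u=cv2.undistortPoints(np.array(uv,float).reshape(-1,1,2),d["mtx"],np.array(d["D"]))[:,0]
    R=d["view"][:3,:3];t=d["view"][:3,3]
    return -R.T@t,(np.c_[u,np.ones(len(u))]@R)
def plane(d,uv,z):
    c,r=ray(d,uv); return c+r*((z-c[2])/r[:,2])[:,None]
def tri(d1,uv1,d2,uv2):
    c1,r1=ray(d1,uv1);c2,r2=ray(d2,uv2);r1=r1[0];r2=r2[0]
    A=np.c_[r1,-r2];s=np.linalg.lstsq(A,c2-c1,rcond=None)[0]
    a=c1+r1*s[0];b=c2+r2*s[1];return (a+b)/2,np.linalg.norm(a-b)
def crop(d,x0,y0,x1,y1,k,name):
    cv2.imwrite(name,cv2.resize(d["pixels"][y0:y1,x0:x1,::-1],None,fx=k,fy=k,interpolation=cv2.INTER_CUBIC))
E
python3 - <<'E'
from h import *
t=cam("top");s=cam("side")
crop(t,145,180,295,320,5,"pics/tL.png");crop(t,255,180,385,290,6,"pics/tR.png");crop(t,390,190,500,330,4,"pics/tC.png")
crop(s,260,210,420,340,5,"pics/sR.png");crop(s,180,150,340,260,5,"pics/sL.png");crop(s,300,310,480,480,4,"pics/sC.png")
E
```

```text
(no output)
```

View pics/tL.png

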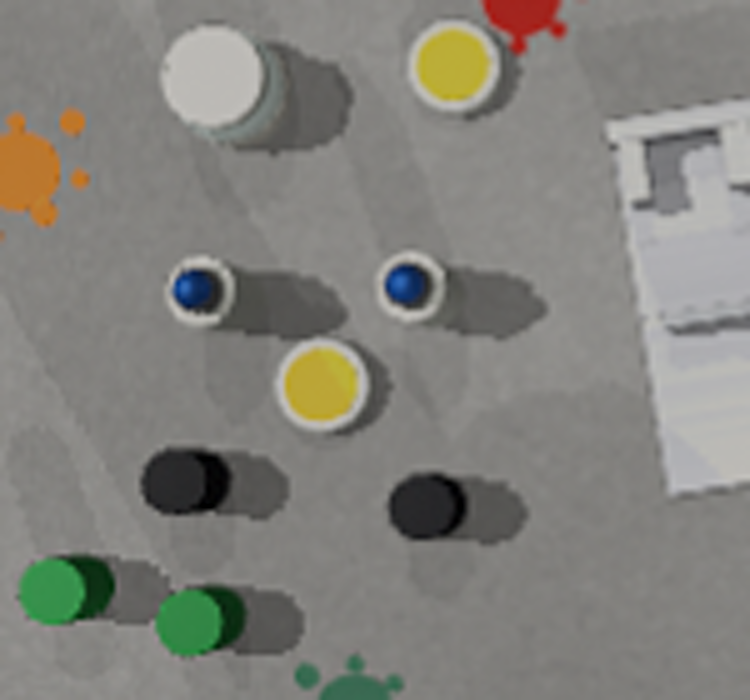

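View pics/tR.png

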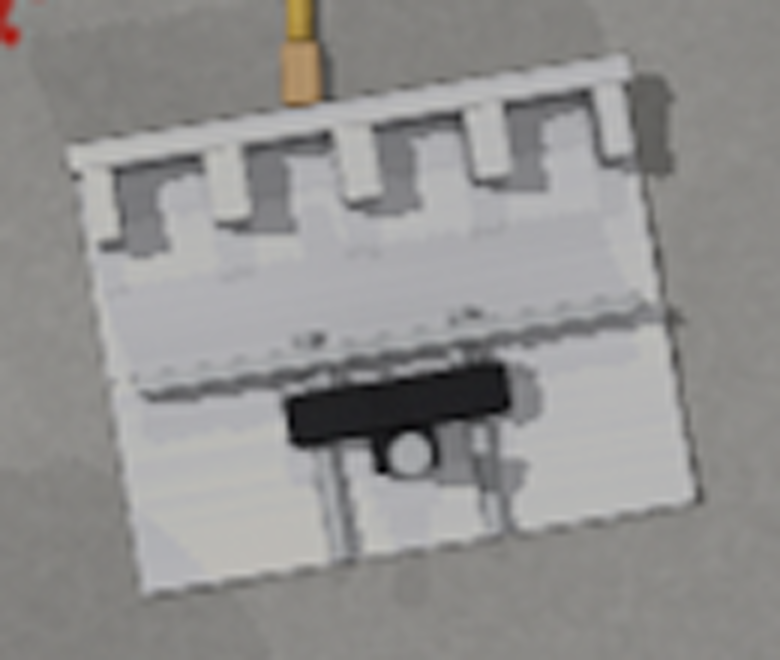

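View pics/tC.png

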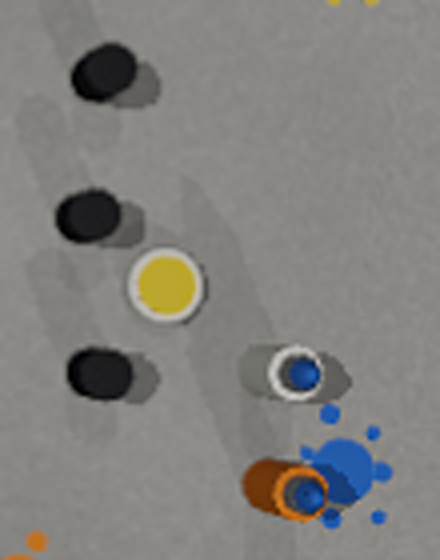

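View pics/sR.png

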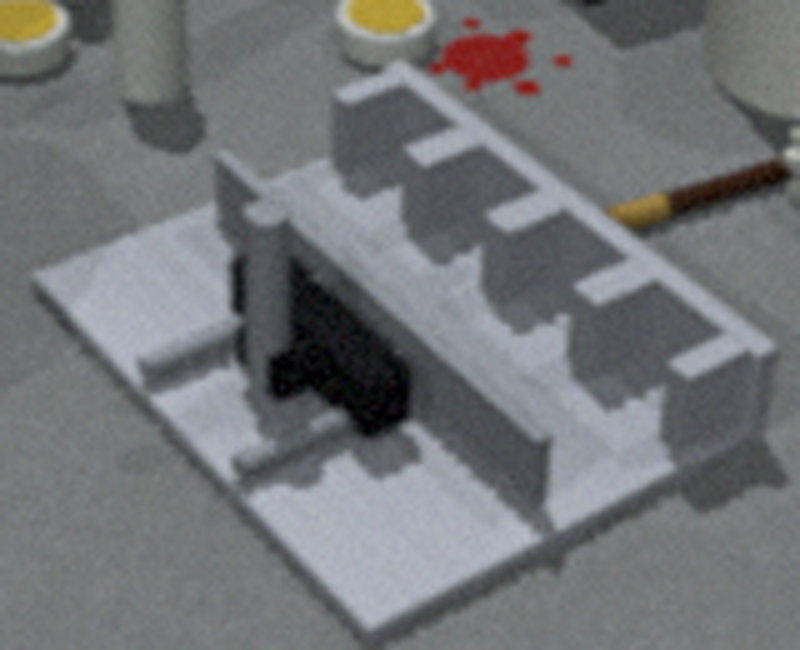

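View pics/sL.png

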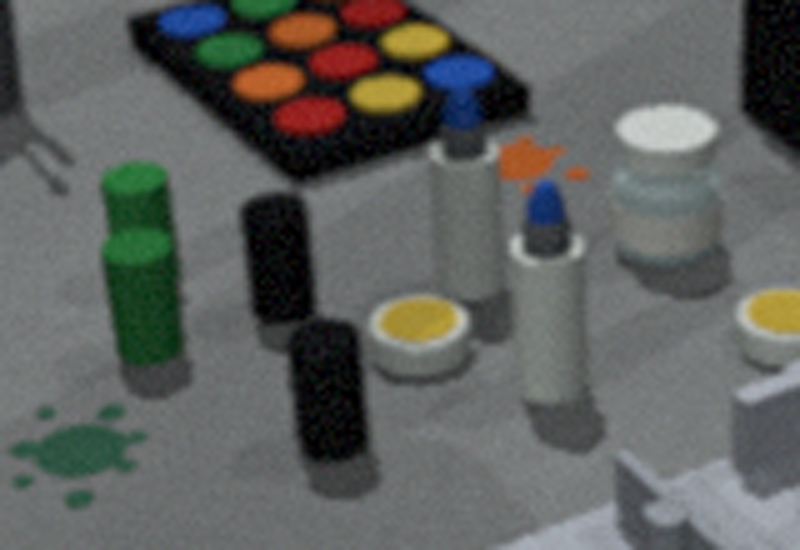

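View pics/sC.png

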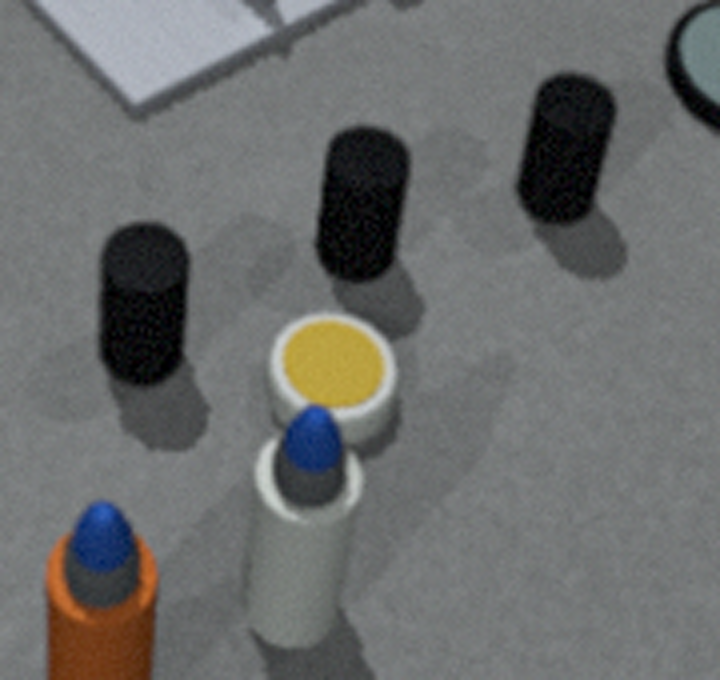

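```bash
cat > m.py <<'E'
from h import *
def blobs(d,mask,lo,hi):
    n,l,st,c=cv2.connectedComponentsWithStats(mask.astype(np.uint8))
    return [(c[i].round(1),st[i].tolist()) for i in range(1,n) if lo<st[i,4]<hi]
def black(d,vmax=50):
    return d["pixels"].max(2)<vmax
def blue(d):
    p=d["pixels"].astype(int);return (p[...,2]>p[...,0]+40)&(p[...,2]>p[...,1]+25)
E
python3 - <<'E'
from m import *
t=cam("top");s=cam("side")
for nm,d in(("top",t),("side",s)):
    print(nm,"black");[print(*b) for b in blobs(d,black(d),60,900)]
    print(nm,"blue");[print(*b) for b in blobs(d,blue(d),8,300)]
E
```

```text
top black
[421.3 151.2] [391, 132, 56, 46, 308]
[415.6 207.9] [408, 201, 16, 15, 171]
[595.5 220.9] [586, 215, 23, 14, 112]
[580.7 247. ] [568, 235, 27, 17, 114]
[411.6 243.8] [404, 238, 16, 13, 164]
[320.8 247.6] [303, 241, 37, 18, 326]
[182. 276.] [174, 270, 17, 13, 180]
[230.3 281. ] [223, 275, 15, 13, 155]
[414.6 283.2] [407, 277, 16, 13, 168]
[ 72.5 318.5] [57, 304, 26, 35, 428]
[638.  373.4] [635, 306, 5, 174, 439]
[ 10.6 364.5] [0, 355, 25, 18, 305]
[ 11.5 418. ] [6, 411, 13, 17, 119]
[340.  458.7] [317, 444, 47, 30, 615]
top blue
[115.6 214.3] [108, 207, 16, 16, 204]
[633.6 219.9] [628, 211, 12, 18, 193]
[225.3 236.3] [222, 233, 8, 7, 41]
[183.  237.3] [180, 234, 7, 7, 39]
[ 62.7 261.9] [55, 255, 16, 15, 197]
[465.8 283.1] [462, 280, 8, 7, 44]
[472. 293.] [470, 291, 5, 5, 21]
[482.8 297.7] [481, 296, 4, 4, 12]
[476.2 306.8] [465, 299, 23, 17, 227]
[467.  313.6] [464, 310, 7, 8, 43]
[472.3 319.1] [470, 317, 6, 5, 22]
[484.3 318.8] [483, 317, 4, 4, 12]
side black
[117.6  32.6] [103, 28, 26, 9, 131]
[151.2 131.3] [138, 109, 27, 37, 346]
[169.9 127.2] [168, 108, 5, 36, 74]
[176.1 158. ] [168, 141, 16, 34, 332]
[238.9 169. ] [206, 145, 63, 42, 756]
[280.1 169.6] [275, 164, 11, 11, 85]
[240.8 216. ] [229, 189, 25, 54, 687]
[405.8 247.7] [394, 243, 24, 11, 76]
[ 20.  272.9] [0, 257, 39, 32, 373]
[327.5 281.5] [314, 261, 28, 37, 542]
[517.8 340.7] [467, 311, 96, 46, 842]
[441.  346.9] [429, 329, 25, 37, 671]
[390.  360.7] [379, 342, 23, 39, 706]
[335.4 385.9] [325, 366, 22, 41, 764]
side blue
[218.  153.8] [211, 151, 14, 7, 78]
[271.5 166.8] [264, 161, 15, 15, 139]
[288.5 190.4] [285, 186, 8, 9, 49]
[377.8 419.8] [371, 412, 14, 16, 178]
[325.1 444. ] [318, 435, 15, 18, 199]
```

Run:
```python
from m import *
t=cam("top");s=cam("side")
T={'cA':(182,276),'cB':(230.3,281),'cC':(415.6,207.9),'cD':(411.6,243.8),'cE':(414.6,283.2)}
S={'cC':(441,346.9),'cD':(390,360.7),'cE':(335.4,385.9)}
for k in T:
    print(k,plane(t,T[k],31)[0].round(1),*(tri(t,T[k],s,S[k]) if k in S else ()), plane(s,S[k],30)[0].round(1) if k in S else '')
B={'sA':(183,237.3),'sB':(225.3,236.3),'sC':(465.8,283.1)}
# stick white rings
p=t["pixels"].astype(int)
for k,(u,v) in B.items():
    m=np.zeros(p.shape[:2],np.uint8);x0,y0=int(u)-13,int(v)-13
    sub=p[y0:y0+27,x0:x0+27];w=(sub.min(2)>135).astype(np.uint8)
    c=max(cv2.findContours(w,cv2.RETR_EXTERNAL,cv2.CHAIN_APPROX_NONE)[0],key=cv2.contourArea)
    e=cv2.minEnclosingCircle(c);mm=cv2.moments(cv2.convexHull(c));cc=np.array([mm['m10']/mm['m00'],mm['m01']/mm['m00']])+[x0,y0]
    print(k,cc,e[1],cv2.contourArea(c),'ring z80',plane(t,cc,80)[0].round(1),'blue',plane(t,(u,v),105)[0].round(1))
for k,b in {'sB':(288.5,190.4),'sC':(377.8,419.8)}.items(): print(k,tri(t,B[k],s,b))
K=np.array
tl=K([(95,245),(118,240),(213,222),(250,218),(348,203),(382,197),(477,182),(510,177),(607,159),(632,154)])/6+[255,180]-.4
sd=K([(333,90),(352,104),(408,150),(428,165),(487,213),(510,230),(578,283),(603,303),(672,357),(692,377)])/5+[260,210]-.4
for d,uv in((t,tl),(s,sd)):
    P=plane(d,uv,50)[:,:2]; print(P.round(1).tolist())
    Q=K([[-12,y] for y in(116+8,108,66,50,8,-8,-50,-66,-108,-124)])[2:8];P=P[2:8]
    q=Q-Q.mean(0);pp=P-P.mean(0);a=np.arctan2((q[:,0]*pp[:,1]-q[:,1]*pp[:,0]).sum(),(q*pp).sum())
    R=K([[np.cos(a),-np.sin(a)],[np.sin(a),np.cos(a)]]);o=P.mean(0)-R@Q.mean(0)
    print('yaw',np.degrees(a),'org',o.round(1),'res',(P-Q@R.T-o).round(1).tolist())
pl=K([(145,597),(697,502)])/6+[255,180]-.4; P=plane(t,pl,10)[:,:2];print(P,np.linalg.norm(P[0]-P[1]))
h=plane(t,K([[412,455]])/6+[255,180]-.4,105);print('handle',h)
h=plane(s,K([[268,213]])/5+[260,210]-.4,105);print('handle side',h)
```

```text
cA [454.1 366.   31. ] 
cB [443.  238.3  31. ] 
cC [ 645.1 -251.5   31. ] [ 644.27917568 -251.1423261    29.73621228] 2.215618807432155 [ 643.  -250.9   30. ]
cD [ 548.6 -240.8   31. ] [ 547.85501694 -240.5445732    30.01013162] 1.8888498851447104 [ 547.  -240.2   30. ]
cE [ 444.2 -249.    31. ] [ 443.27424827 -248.69526017   30.20480118] 2.0881926573769114 [ 442.4 -248.2   30. ]
sA [184.19515152 237.76121212] 7.190527439117432 31.0 ring z80 [552.3 352.3  80. ] blue [552.  349.6 105. ]
sB [224.98650794 236.6531746 ] 11.209334373474121 155.0 ring z80 [556.8 248.   80. ] blue [556.2 243.3 105. ]
sC [463.59761905 282.39761905] 7.810349941253662 30.5 ring z80 [ 448.9 -365.6   80. ] blue [ 447.7 -364.   105. ]
sB (array([555.36671197, 244.0998234 , 102.26131802]), np.float64(2.137641862029056))
sC (array([ 446.59581006, -365.36049303,   98.55107339]), np.float64(2.138882973800242))
[[603.2, 134.7], [605.6, 124.7], [614.2, 83.3], [616.2, 67.1], [623.5, 24.3], [626.4, 9.4], [633.7, -32.2], [636.2, -46.7], [644.8, -89.3], [647.2, -100.2]]
yaw 9.764434333243944 org [636.9  19.6] res [[0.3, 0.7], [-0.4, 0.3], [-0.2, -1.1], [0.0, -0.2], [0.2, -0.5], [-0.1, 0.8]]
[[603.3, 136.6], [606.4, 122.8], [613.7, 80.4], [616.7, 66.7], [624.0, 25.5], [627.3, 11.1], [635.8, -31.5], [638.6, -46.9], [646.5, -86.9], [647.3, -100.3]]
yaw 11.036530087638265 org [637.8  19.9] res [[0.4, -2.0], [0.3, 0.1], [-0.5, 0.1], [-0.3, 1.4], [0.2, -0.0], [-0.1, 0.4]]
[[ 449.5766983   111.84404465]
 [ 495.61690203 -134.58897072]] 250.69689152821834
handle [[511.96778522  -3.7894196  105.        ]]
handle side [[509.94154323  -4.78381677 105.        ]]
```

```bash
cat > plan.py <<'E'
# usage: plan.py x y z yawdeg  : yaw = world angle of tool z axis (opening dir), tool x down
import sys
from h import *
from scipy.spatial.transform import Rotation as Ro
o=get_obs();p=o["ee_pos"];R=Ro.from_rotvec(o["orientation"])
M=R.as_matrix();print('t',round(o['t'],2),'pos',p.round(1),'xax',M[:,0].round(3),'zyaw',np.degrees(np.arctan2(M[1,2],M[0,2])).round(2),'j',o['qpos'].round(2),'F',o['ft_force'].round(1),'w',round(o['width'],1))
if len(sys.argv)>4:
    x,y,z,yaw=map(float,sys.argv[1:5])
    zt=np.array([np.cos(np.radians(yaw)),np.sin(np.radians(yaw)),0]);xt=np.array([0,0,-1.]);T=np.c_[xt,np.cross(zt,xt),zt]
    rv=np.degrees((R.inv()*Ro.from_matrix(T)).as_rotvec());d=np.array([x,y,z])-p
    n=int(sys.argv[5]) if len(sys.argv)>5 else max(1,int(np.ceil(max(np.linalg.norm(d)/50,np.linalg.norm(rv)/9))))
    C=R
    for i in range(n):
        print(i,(C.inv().apply(d/n)/10).round(2),(rv/n).round(1)); C=C*Ro.from_rotvec(np.radians(rv/n))
E
python3 plan.py 555.8 244 160 10.4; python3 plan.py 555.8 244 160 -169.6
```

```text
t 0.4 pos [251.8 571.9 189.3] xax [-0. -0. -1.] zyaw 66.23 j [ 1.14  0.42  1.63  0.    1.09 -0.02] F [-0.4  0.7  0.1] w 87.6
0 [ 0.33 -4.56 -1.97] [ 6.2 -0.   0. ]
1 [ 0.33 -4.75 -1.47] [ 6.2 -0.   0. ]
2 [ 0.33 -4.88 -0.95] [ 6.2 -0.   0. ]
3 [ 0.33 -4.95 -0.42] [ 6.2 -0.   0. ]
4 [ 0.33 -4.97  0.12] [ 6.2 -0.   0. ]
5 [ 0.33 -4.92  0.66] [ 6.2 -0.   0. ]
6 [ 0.33 -4.82  1.19] [ 6.2 -0.   0. ]
7 [ 0.33 -4.67  1.7 ] [ 6.2 -0.   0. ]
8 [ 0.33 -4.46  2.2 ] [ 6.2 -0.   0. ]
t 0.4 pos [251.8 571.9 189.3] xax [-0. -0. -1.] zyaw 66.23 j [ 1.14  0.42  1.63  0.    1.09 -0.02] F [-0.4  0.7  0.1] w 87.6
0 [ 0.21 -2.93 -1.27] [-8.9 -0.  -0. ]
1 [ 0.21 -2.7  -1.71] [-8.9 -0.  -0. ]
2 [ 0.21 -2.41 -2.1 ] [-8.9 -0.  -0. ]
3 [ 0.21 -2.05 -2.45] [-8.9 -0.  -0. ]
4 [ 0.21 -1.65 -2.73] [-8.9 -0.  -0. ]
5 [ 0.21 -1.21 -2.96] [-8.9 -0.  -0. ]
6 [ 0.21 -0.74 -3.11] [-8.9 -0.  -0. ]
7 [ 0.21 -0.25 -3.18] [-8.9 -0.  -0. ]
8 [ 0.21  0.24 -3.18] [-8.9 -0.  -0. ]
9 [ 0.21  0.73 -3.11] [-8.9 -0.  -0. ]
10 [ 0.21  1.2  -2.96] [-8.9 -0.  -0. ]
11 [ 0.21  1.64 -2.74] [-8.9 -0.  -0. ]
12 [ 0.21  2.05 -2.45] [-8.9 -0.  -0. ]
13 [ 0.21  2.4  -2.11] [-8.9 -0.  -0. ]
```

```bash
python3 -m crank '[[[0.3,-4.5,-2],[6.2,0,0],7],[[0.3,-4.7,-1.5],[6.2,0,0],7],[[0.3,-4.9,-1],[6.2,0,0],7],[[0.3,-5,-0.4],[6.2,0,0],7],[[0.3,-5,0.1],[6.2,0,0],7]]'; python3 -m crank '[[[0.3,-4.9,0.6],[6.2,0,0],7],[[0.3,-4.8,1.2],[6.2,0,0],7],[[0.3,-4.7,1.7],[6.2,0,0],7],[[0.3,-4.5,2.2],[6.2,0,0],7],[[0,0,0],[0,0,0],7]]'; python3 plan.py 555.8 244 120 10.4
python3 - <<'E'
from m import *
t=cam("top");s=cam("side");crop(t,180,190,300,290,6,"pics/a1.png");crop(s,220,120,380,240,5,"pics/a2.png")
E
```

```text
t: 1.02
ee_pos: [421.0, 387.4, 174.5]
orientation: [-0.479, 1.517, 0.479]
ft_force: [0.2, -0.0, -1.1]
width: 69.7
t: 1.65
ee_pos: [556.7, 240.0, 162.2]
orientation: [-0.14, 1.566, 0.139]
ft_force: [-0.5, 0.6, -0.7]
width: 70.2
t 1.65 pos [556.7 240.  162.2] xax [ 0. -0. -1.] zyaw 10.17 j [ 0.39  0.43  1.69 -0.    1.02  0.21] F [-0.5  0.6 -0.7] w 70.2
0 [ 4.22  0.41 -0.02] [-0.2  0.   0. ]
```

View pics/a1.png

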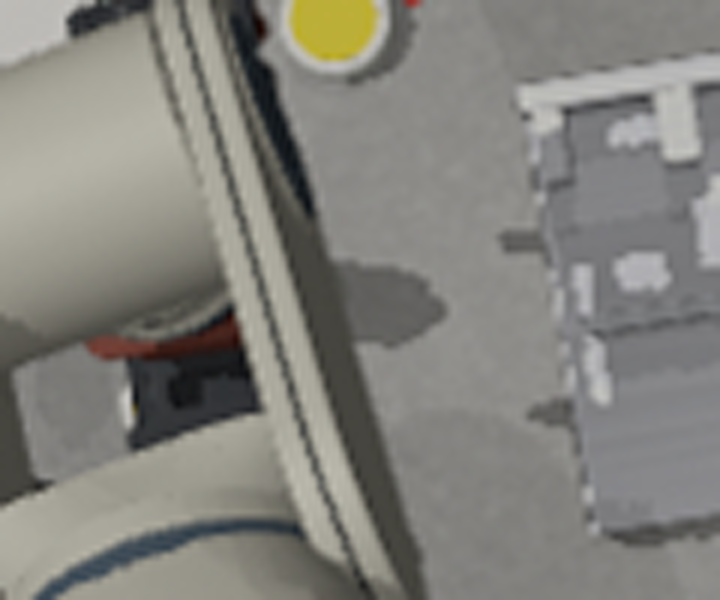

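View pics/a2.png

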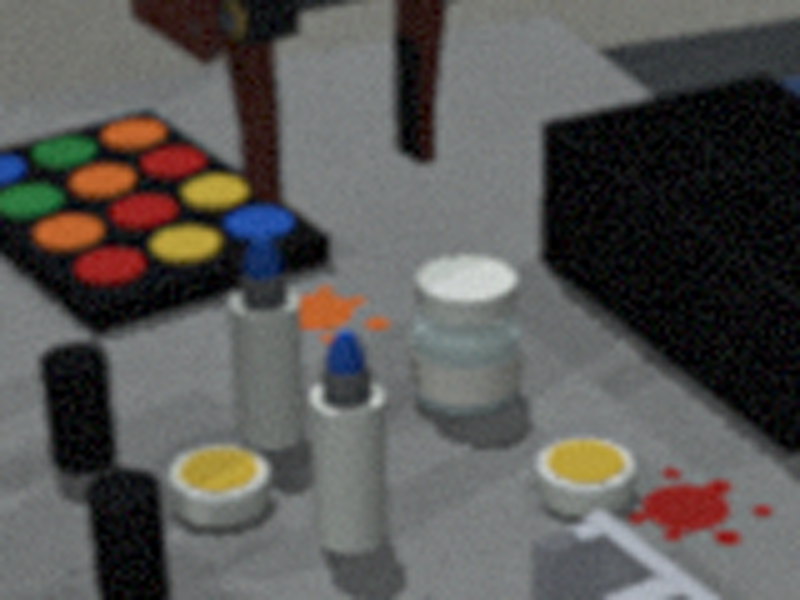

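```bash
python3 -m crank '[[[4.2,0.4,0],[-0.2,0,0],7],[[4,0,0],[0,0,0],7],[[3,0,0],[0,0,0],7],[[0,0,0],[0,0,0],7]]'; python3 plan.py 555.8 244 50 10.4
python3 - <<'E'
from m import *
s=cam("side");crop(s,220,120,380,240,5,"pics/a3.png")
E
```

```text
t: 2.25
ee_pos: [551.3, 246.8, 48.4]
orientation: [-0.149, 1.571, 0.147]
ft_force: [-0.6, 0.2, 0.3]
width: 70.0
t 2.25 pos [551.3 246.8  48.4] xax [-0.005 -0.002 -1.   ] zyaw 10.77 j [0.4  0.58 1.75 0.   0.81 0.21] F [-0.6  0.2  0.3] w 70.0
0 [-0.16 -0.36  0.39] [ 0.4 -0.3  0.1]
```

View pics/a3.png

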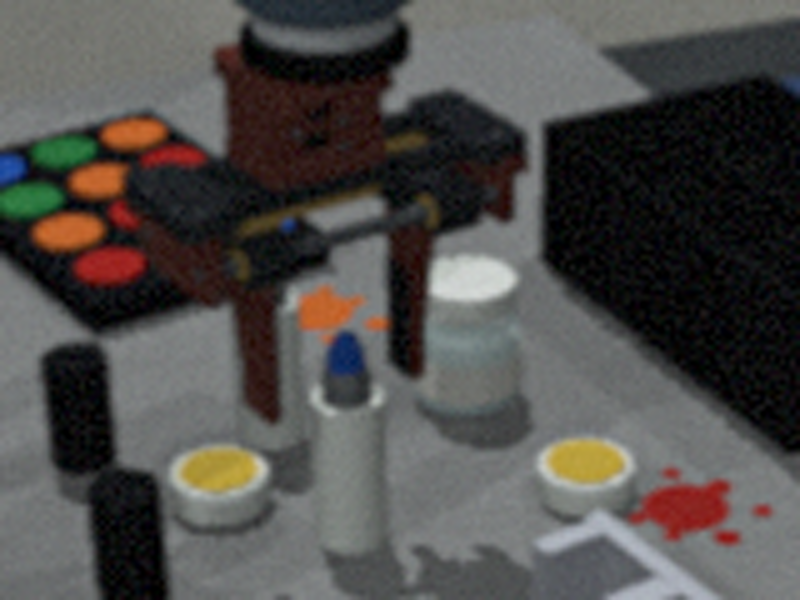

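Run:
```python
from m import *
s=cam("side");t=cam("top")
o=get_obs();print(o['ee_pos'])
for P in [o['ee_pos'],(555.8,244,0),(555.8,244,80),(555.8,244,114)]:
    q=px(s,P)[0];print(P,q,(q-[220,120])*5, px(t,P)[0])
print(blobs(s,blue(s),8,300))
```

```text
[554.52254055 247.40542726  51.8006739 ]
[554.52254055 247.40542726  51.8006739 ] [288.77434528 208.10440768] [343.87172639 440.5220384 ] [226.83141901 238.22443712]
(555.8, 244, 0) [290.39418823 226.51442255] [351.97094117 532.57211276] [230.97256595 238.93365208]
(555.8, 244, 80) [289.42320661 198.55670228] [347.11603304 392.78351141] [226.52225428 237.08005648]
(555.8, 244, 114) [288.99178186 185.97305314] [344.95890932 329.86526568] [224.47126079 236.22571869]
[(array([217.8, 153.8]), [211, 151, 14, 7, 80]), (array([288.6, 190.9]), [286, 187, 6, 8, 42]), (array([377.8, 419.8]), [371, 412, 14, 16, 180]), (array([325.1, 444. ]), [318, 435, 15, 18, 198])]
```

Run:
```python
from m import *
o=get_obs();print(o['ee_pos'],o['qvel'].round(3));s=cam("side");o=get_obs();print(o['ee_pos'],o['t'])
d=s
for f in(35,-35):
    P=o['ee_pos']+f*np.array([.983,.18,0]);q=px(s,P)[0];cv2.circle(d["pixels"],tuple(q.round().astype(int).tolist()),1,(255,0,0),-1)
crop(s,220,120,380,240,5,"pics/a4.png")
```

```text
[554.52254055 247.40542726  51.8006739 ] [-0.007 -0.011 -0.005 -0.001 -0.004  0.001]
[554.85360827 247.29644817  52.05135913] 2.45
```

View pics/a4.png

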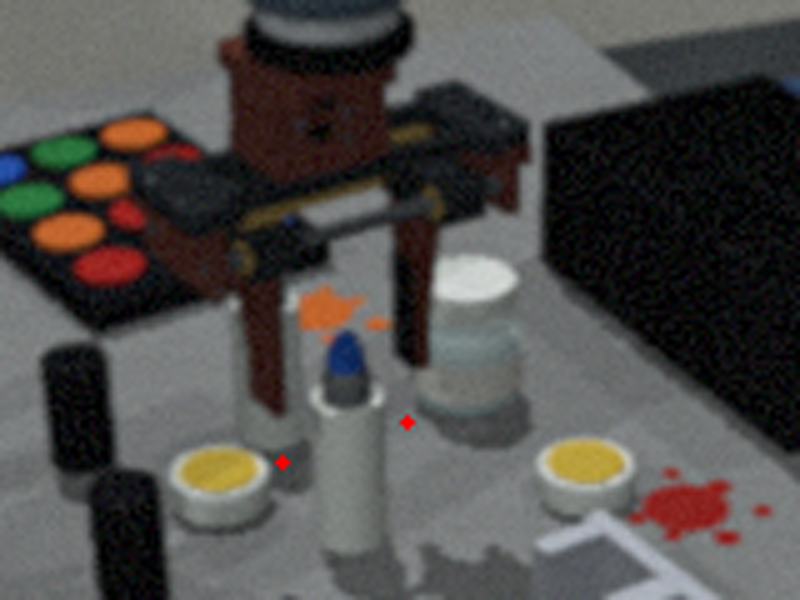

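Run:
```python
from m import *
t=cam("top");s=cam("side");crop(t,160,190,260,290,6,"pics/a5.png")
c,_=ray(t,(0,0));print(c);c,_=ray(s,(0,0));print(c)
for P in((556.7,240,162.2),):
  for f in(40,-40):
    print((px(s,np.array(P)+f*np.array([.983,.18,0]))[0]-[220,120])*5)
```

```text
[ 472.50300199   34.07952596 1457.72353505]
[ 230.94072622 -651.36133922  632.50530195]
[420.61108827 218.79671005]
[270.22229388 262.22210695]
```

View pics/a5.png

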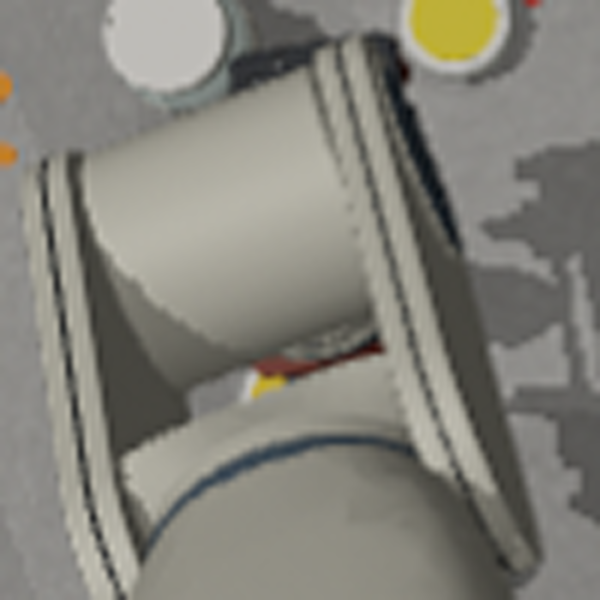

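```bash
python3 -m crank '[[[1.4,0.3,0.1],[0,0,0],7],[[0,0,0],[0,0,0],7]]'; python3 plan.py
python3 - <<'E'
from m import *
s=cam("side");crop(s,220,120,380,240,5,"pics/a6.png")
E
```

```text
t: 2.8
ee_pos: [553.7, 249.3, 35.3]
orientation: [-0.146, 1.568, 0.145]
ft_force: [0.2, 0.1, -1.2]
width: 70.3
t 2.8 pos [553.7 249.3  35.3] xax [-0.002 -0.001 -1.   ] zyaw 10.64 j [0.4  0.6  1.75 0.   0.79 0.22] F [ 0.2  0.1 -1.2] w 70.3
```

View pics/a6.png

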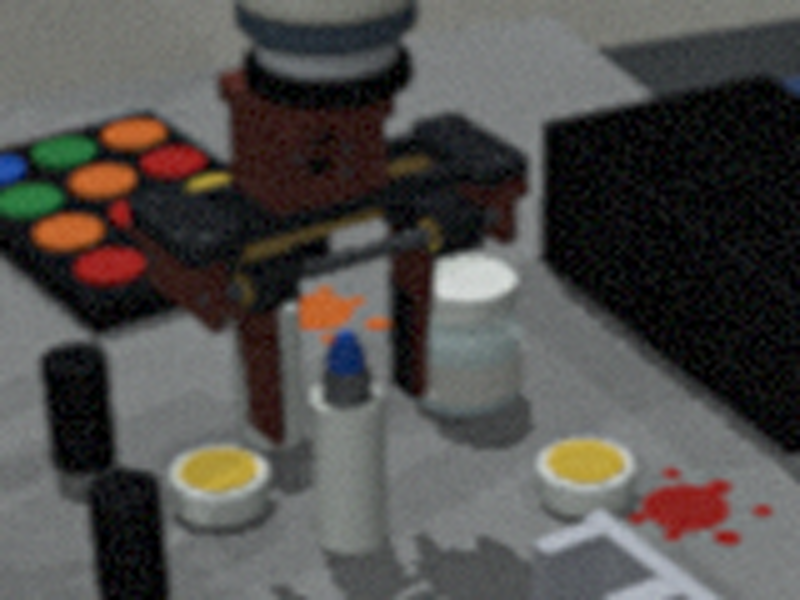

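```bash
python3 - <<'E'
from m import *
t=cam("top");s=cam("side")
for z in(100,150,200,250): print(z,plane(t,[(202,252),(224,248)],z).round(0).tolist())
# initial pose tips
for z in (189,): 
  for f in (44,-44): print(px(s,np.array((251.8,572,z))+f*np.array([.403,.915,0])))
crop(s,60,0,180,140,5,"pics/a7.png")
E
python3 - <<'E'
import cv2
a=cv2.imread('pics/side0.png')[0:140,60:200];cv2.imwrite('pics/a7.png',cv2.resize(a,None,fx=4,fy=4))
E
```

```text
100 [[516.0, 302.0, 100.0], [527.0, 247.0, 100.0]]
150 [[514.0, 292.0, 150.0], [525.0, 239.0, 150.0]]
200 [[513.0, 282.0, 200.0], [523.0, 231.0, 200.0]]
250 [[511.0, 272.0, 250.0], [521.0, 223.0, 250.0]]
[[138.19311709 120.76330363]]
[[126.85832746 133.54806731]]
```

View pics/a7.png

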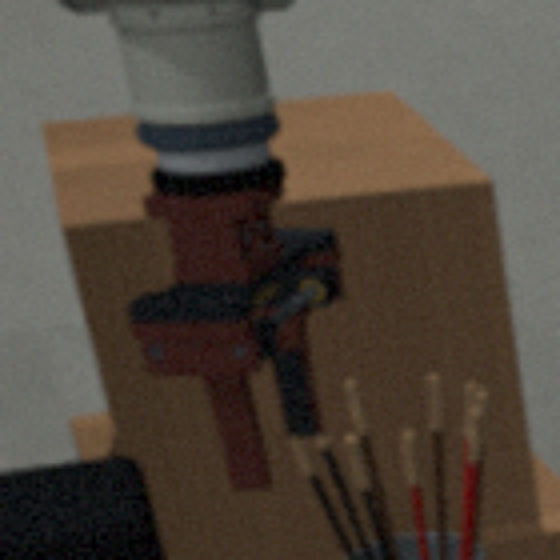

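Run:
```python
from m import *
t=cam("top");s=cam("side")
print(px(t,[(0,0,0),(100,100,0),(100,-100,0),(110,110,15),(110,-110,15)]))
print(px(s,[(0,0,0),(100,100,0),(100,-100,0),(110,110,15),(110,-110,15)]))
print(plane(t,[(277,408),(360,410)],12),plane(s,[(97,312),(104,383)],12))
```

```text
[[317.9897911  450.08924629]
 [280.86765557 411.24636318]
 [356.14374662 412.08621239]
 [276.84449872 408.80788485]
 [360.48418303 409.74594564]]
[[ 38.89845893 370.83569111]
 [ 96.92492961 316.6032107 ]
 [103.27322759 397.68886291]
 [ 99.99613756 306.2023537 ]
 [107.69150845 394.75605543]]
[[ 111.34343868  109.78890602   12.        ]
 [ 108.57490721 -109.02685958   12.        ]] [[103.21042707  98.91469996  12.        ]
 [105.45621507 -81.03537393  12.        ]]
```

Run:
```python
from m import *
t=cam("top")
a=cv2.imread('pics/top0.png')
P=np.array((251.8,572,189))
for f in(44,-44,0):
  for z,c in((0,(0,0,255)),(35,(0,255,0)),(80,(255,0,0))):
    q=px(t,P+f*np.array([.403,.915,0])+[0,0,z])[0];print(f,z,q);cv2.circle(a,tuple(q.round().astype(int).tolist()),1,c,-1)
cv2.imwrite('pics/a8.png',cv2.resize(a[320:460,0:150],None,fx=5,fy=5))
```

```text
44 0 [ 58.10647963 354.35835085]
44 35 [ 51.0053709  356.71939447]
44 80 [ 41.26565125 359.95684602]
-44 0 [ 91.86280767 370.49927921]
-44 35 [ 85.6936902  373.33371471]
-44 80 [ 77.22879507 377.22224646]
0 0 [ 74.95170043 362.42310268]
0 35 [ 68.3140175  365.02043771]
0 80 [ 59.20797191 368.58284492]
```

View pics/a8.png

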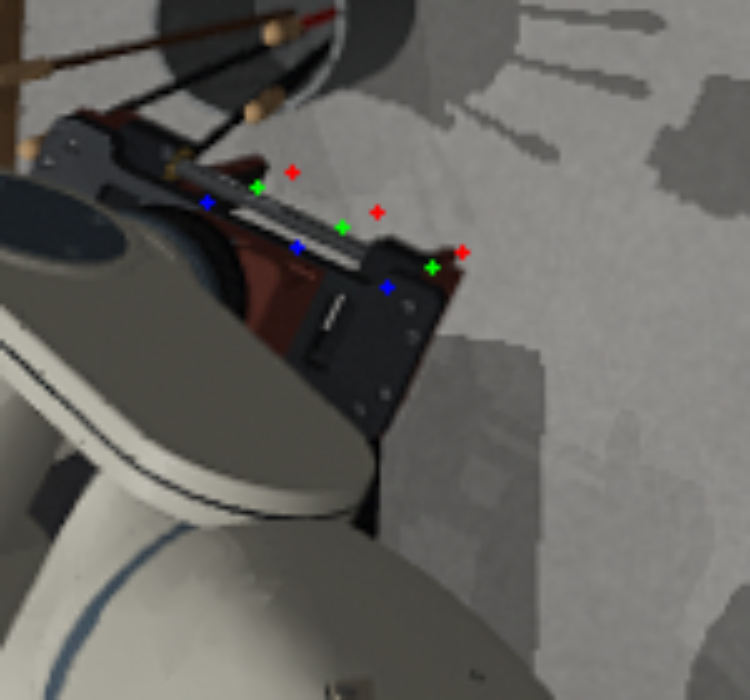

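```bash
python3 -m crank '[[[-0.3,-0.5,0.1],[-0.2,0,0],7],[[0,0,0],[0,0,0],4.5],[[0,0,0],[0,0,0],3],[[0,0,0],[0,0,0],2],[[0,0,0],[0,0,0],2]]'; python3 plan.py
python3 - <<'E'
from m import *
s=cam("side");crop(s,220,120,380,240,5,"pics/a9.png")
E
```

```text
t: 3.72
ee_pos: [556.3, 244.7, 39.4]
orientation: [-0.149, 1.566, 0.149]
ft_force: [-0.1, -0.2, 0.6]
width: 35.0
t 3.73 pos [556.3 244.7  39.4] xax [-0. -0. -1.] zyaw 10.84 j [ 0.39  0.6   1.75 -0.    0.79  0.21] F [-0.1 -0.2  0.6] w 35.0
```

View pics/a9.png

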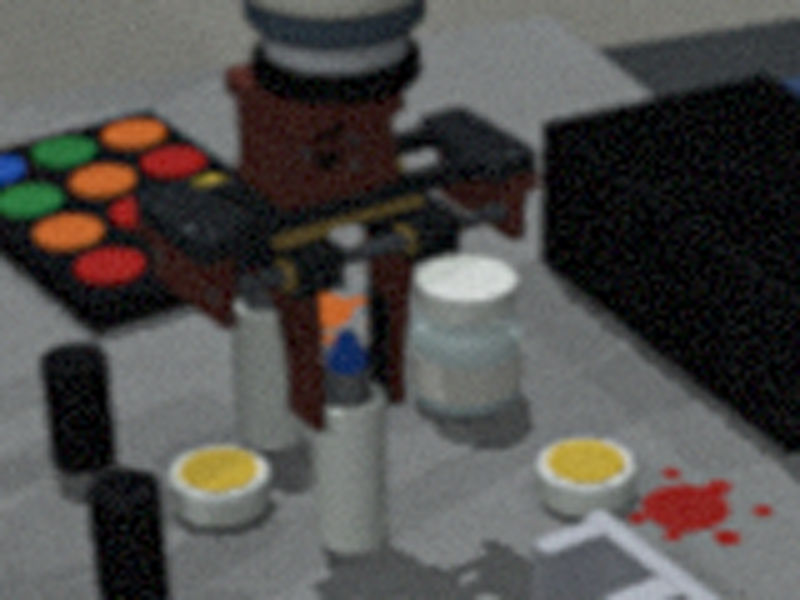

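```bash
python3 -m crank '[[[-4,0,0],[0,0,0],2],[[-4,0,0],[-0.4,0,0],2],[[0,0,0],[0,0,0],2]]'; python3 plan.py 607.6 43.8 119 10.4
python3 - <<'E'
from m import *
s=cam("side");crop(s,220,80,380,240,5,"pics/b1.png")
E
```

```text
t: 4.15
ee_pos: [558.5, 245.7, 122.5]
orientation: [-0.153, 1.56, 0.155]
ft_force: [-0.2, -0.5, -0.4]
width: 34.6
t 4.15 pos [558.5 245.7 122.5] xax [ 0.005  0.002 -1.   ] zyaw 11.24 j [0.39 0.48 1.72 0.   0.94 0.2 ] F [-0.2 -0.5 -0.4] w 34.6
0 [ 0.07 -4.15  0.18] [ 0.2  0.1 -0. ]
1 [ 0.07 -4.15  0.19] [ 0.2  0.1 -0. ]
2 [ 0.07 -4.15  0.2 ] [ 0.2  0.1 -0. ]
3 [ 0.07 -4.15  0.21] [ 0.2  0.1 -0. ]
4 [ 0.07 -4.15  0.22] [ 0.2  0.1 -0. ]
```

View pics/b1.png

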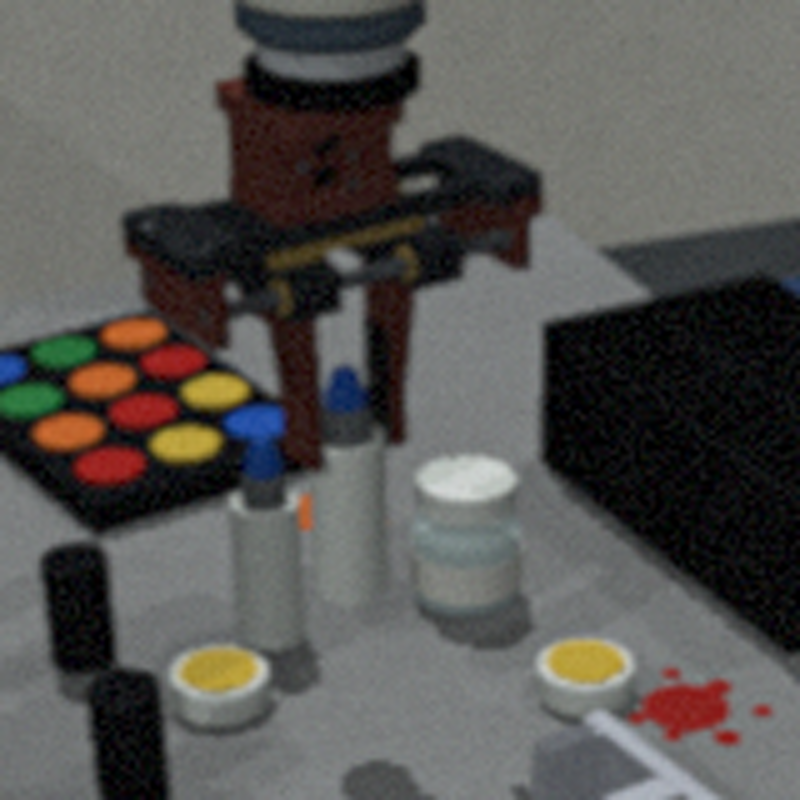

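```bash
python3 -m crank '[[[0,-4.1,0.2],[0,0,0],2],[[0,-4.1,0.2],[0,0,0],2],[[0,-4.1,0.2],[0,0,0],2],[[0,-4.1,0.2],[0,0,0],2],[[0,-4.1,0.2],[0,0,0],2]]'; python3 -m crank '[[[0,0,0],[0,0,0],2],[[0,0,0],[0,0,0],2]]';python3 plan.py 607.6 43.8 119 10.4
python3 - <<'E'
from m import *
s=cam("side");t=cam("top");print(blobs(s,blue(s),8,300));crop(s,260,120,420,280,5,"pics/b2.png");crop(t,255,180,385,290,6,"pics/b3.png")
E
```

```text
t: 4.82
ee_pos: [605.0, 44.2, 117.5]
orientation: [-0.154, 1.568, 0.154]
ft_force: [1.0, 0.1, -1.1]
width: 34.9
t: 5.08
ee_pos: [605.1, 45.8, 118.1]
orientation: [-0.153, 1.568, 0.154]
ft_force: [-0.6, 0.3, -0.7]
width: 35.0
t 5.08 pos [605.1  45.8 118.1] xax [-0.002  0.    -1.   ] zyaw 11.2 j [ 0.06  0.49  1.72  0.    0.94 -0.14] F [-0.6  0.3 -0.7] w 35.0
0 [-0.09 -0.25  0.21] [ 0.8 -0.1 -0. ]
[(array([217.8, 153.8]), [211, 151, 14, 7, 80]), (array([271.5, 166.7]), [264, 161, 15, 15, 137]), (array([347.1, 196. ]), [343, 191, 9, 10, 70]), (array([377.8, 419.7]), [371, 412, 14, 16, 177]), (array([325.1, 443.9]), [318, 435, 15, 18, 205])]
```

View pics/b2.png

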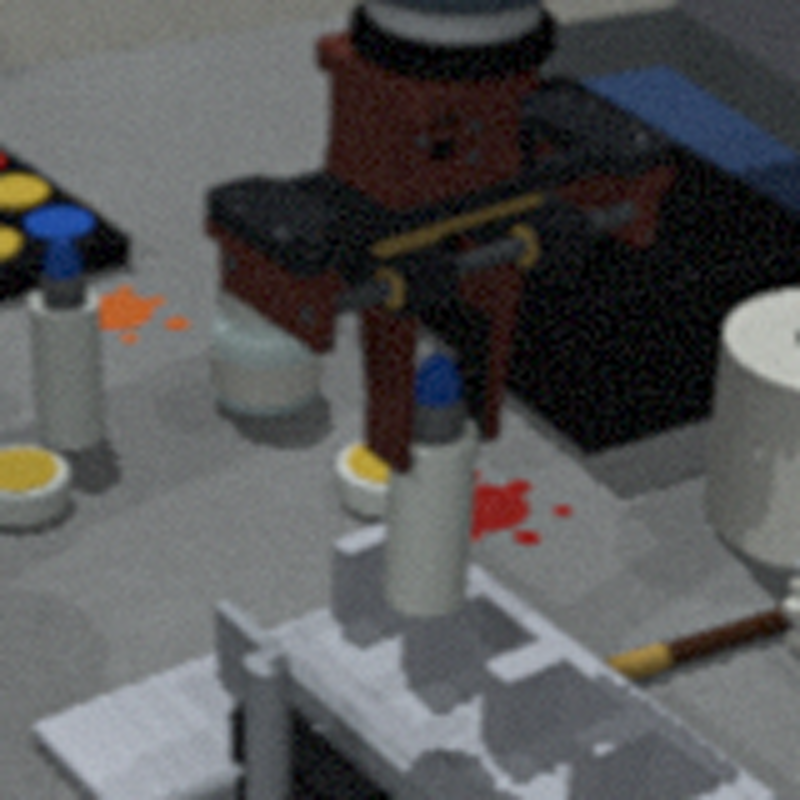

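View pics/b3.png

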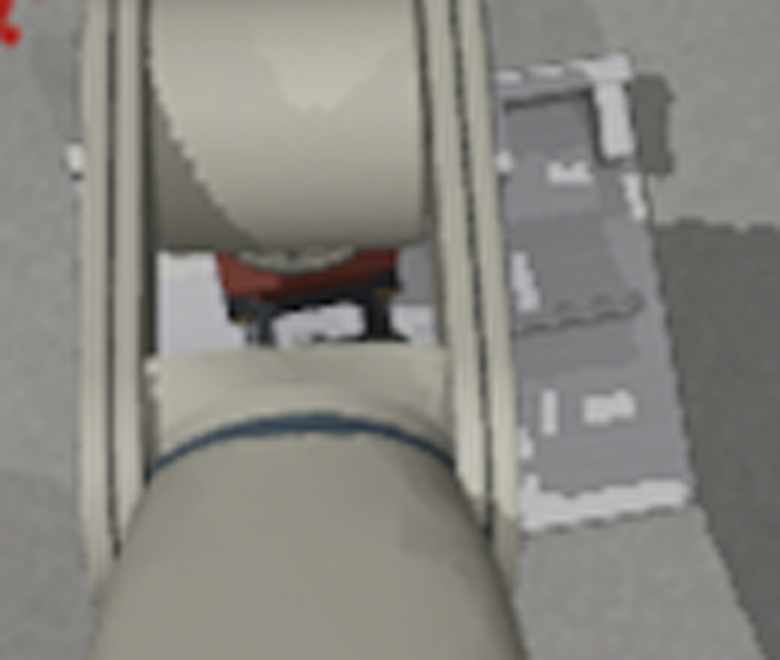

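```bash
python3 - <<'E'
from m import *
s=cam("side")
print(px(s,[(605.1,45.8,181),(605.1,45.8,183),(610,45.8,181),(605.1,50.8,181)]),px(s,[(556.3,244.7,104)]))
E
python3 plan.py 607.6 43.8 119 10.4
```

```text
[[347.24043312 195.70933627]
 [347.28155796 194.82707437]
 [349.44880492 195.22421381]
 [346.09983303 194.55362764]] [[289.21241498 189.5455077 ]]
t 5.22 pos [605.5  46.7 118.9] xax [-0.001  0.    -1.   ] zyaw 11.31 j [ 0.06  0.48  1.72  0.    0.94 -0.14] F [ 0.  -0.8 -0.3] w 34.9
0 [-0.01 -0.33  0.15] [ 0.9 -0.1 -0. ]
```

```bash
python3 -m crank '[[[0,-0.3,0.15],[0.9,0,0],2],[[2.5,0,0],[0,0,0],2],[[2.5,0,0],[0,0,0],2],[[1.2,0,0],[0,0,0],2],[[0,0,0],[0,0,0],2]]'; python3 plan.py 607.6 43.8 49.5 10.4
python3 - <<'E'
from m import *
s=cam("side");print(blobs(s,blue(s),8,300)[2]);crop(s,260,160,420,320,5,"pics/b4.png")
E
```

```text
t: 5.85
ee_pos: [607.7, 43.1, 56.7]
orientation: [-0.142, 1.568, 0.142]
ft_force: [-0.1, -0.7, -0.9]
width: 35.1
t 5.85 pos [607.7  43.1  56.7] xax [-0.001 -0.    -1.   ] zyaw 10.34 j [ 0.05  0.57  1.74 -0.    0.83 -0.13] F [-0.1 -0.7 -0.9] w 35.1
0 [0.72 0.07 0.  ] [-0.1 -0.1 -0. ]
(array([347.7, 222.8]), [344, 218, 9, 10, 67])
```

View pics/b4.png

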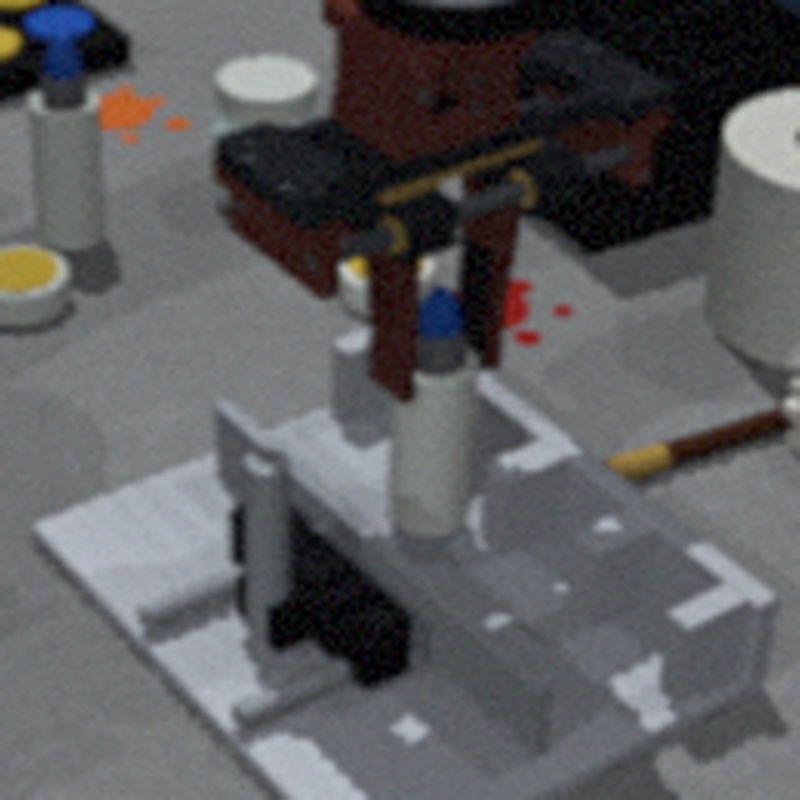

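```bash
python3 -m crank '[[[0.4,0,0],[0,0,0],2],[[0.15,0,0],[0,0,0],2],[[0.1,0,0],[0,0,0],2],[[0,0,0],[0,0,0],2]]'; python3 -m crank '[[[0.1,0,0],[0,0,0],2],[[0,0,0],[0,0,0],2]]'
```

```text
t: 6.4
ee_pos: [608.2, 42.9, 51.0]
orientation: [-0.142, 1.566, 0.142]
ft_force: [-0.6, -0.4, -0.5]
width: 34.9
t: 6.65
ee_pos: [608.2, 42.9, 49.9]
orientation: [-0.142, 1.566, 0.142]
ft_force: [0.2, 0.3, -0.3]
width: 34.8
```

```bash
python3 -m crank '[[[0.1,0,0],[0,0,0],2],[[0,0,0],[0,0,0],2]]';  python3 -m crank '[[[0.05,0,0],[0,0,0],2],[[0,0,0],[0,0,0],2]]'
```

```text
t: 6.9
ee_pos: [608.3, 42.9, 49.3]
orientation: [-0.142, 1.566, 0.142]
ft_force: [-1.6, 0.2, 3.7]
width: 35.0
t: 7.15
ee_pos: [608.4, 42.9, 49.3]
orientation: [-0.142, 1.566, 0.142]
ft_force: [-3.0, -0.3, 7.6]
width: 35.2
```

```bash
python3 -m crank '[[[-0.05,0,0],[0,0,0],4],[[0,0,0],[0,0,0],5.5],[[0,0,0],[0,0,0],5.5],[[-1,0,0],[0,0,0],5.5],[[-4,0,0],[0,0,0],5.5]]'; python3 -m crank '[[[-4,0,0],[0,0,0],6],[[-2,0,0],[0,0,0],7],[[0,0,0],[0,0,0],7]]'
python3 plan.py 552 349.7 160 10.4
python3 - <<'E'
from m import *
s=cam("side");t=cam("top");print(blobs(s,blue(s),8,300));crop(s,260,160,420,320,5,"pics/b5.png");
E
```

```text
t: 7.78
ee_pos: [606.4, 42.8, 97.7]
orientation: [-0.142, 1.571, 0.142]
ft_force: [-0.1, 0.4, 0.7]
width: 55.1
t: 8.15
ee_pos: [609.5, 43.0, 161.1]
orientation: [-0.142, 1.562, 0.141]
ft_force: [-0.4, -0.5, 0.5]
width: 69.5
t 8.15 pos [609.5  43.  161.1] xax [ 0.004  0.    -1.   ] zyaw 10.34 j [ 0.05  0.43  1.69 -0.    1.02 -0.13] F [-0.4 -0.5  0.5] w 69.5
0 [ 0.01  4.46 -0.02] [-0.  0.  0.]
1 [ 0.01  4.46 -0.02] [-0.  0.  0.]
2 [ 0.01  4.46 -0.02] [-0.  0.  0.]
3 [ 0.01  4.46 -0.02] [-0.  0.  0.]
4 [ 0.02  4.46 -0.02] [-0.  0.  0.]
5 [ 0.02  4.46 -0.02] [-0.  0.  0.]
6 [ 0.02  4.46 -0.02] [-0.  0.  0.]
[(array([404.9, 146.5]), [396, 138, 23, 16, 186]), (array([217.9, 153.8]), [211, 151, 15, 7, 82]), (array([271.5, 166.7]), [264, 160, 15, 16, 141]), (array([346.8, 225.6]), [343, 220, 8, 11, 65]), (array([377.8, 419.6]), [371, 411, 14, 17, 183]), (array([325.2, 443.9]), [318, 435, 15, 18, 206])]
```

View pics/b5.png

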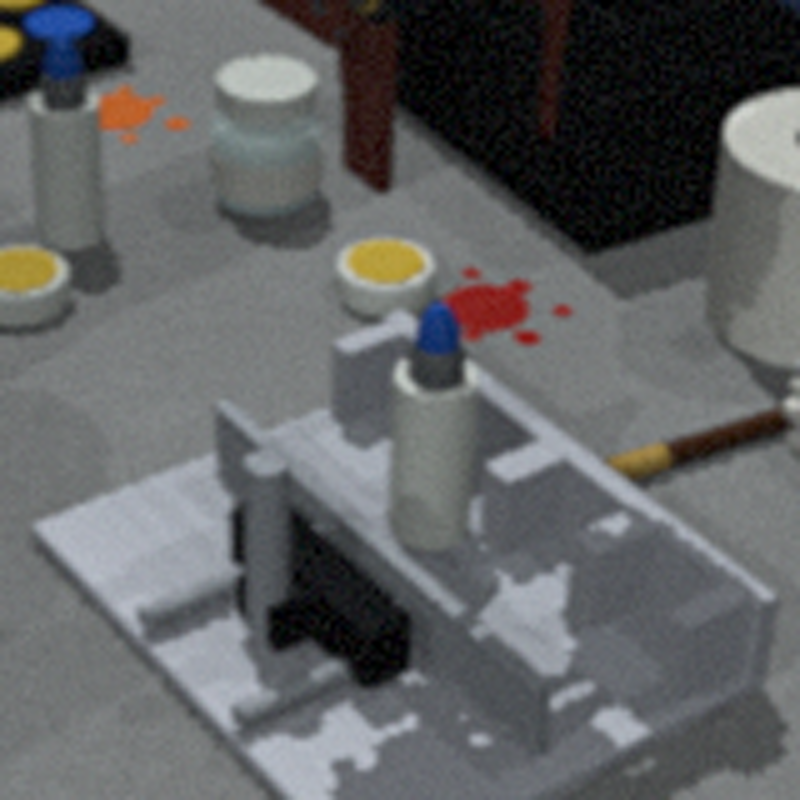

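```bash
python3 -m crank '[[[0,4.4,0],[0,0,0],7],[[0,4.5,0],[0,0,0],7],[[0,4.5,0],[0,0,0],7],[[0,4.5,0],[0,0,0],7],[[0,4.5,0],[0,0,0],7]]'; python3 -m crank '[[[0,4.4,0],[0,0,0],7],[[0,4.4,0],[0,0,0],7],[[0,0,0],[0,0,0],7],[[0,0,0],[0,0,0],7]]'
python3 plan.py 552 349.7 160 10.4
```

```text
t: 8.88
ee_pos: [566.7, 264.3, 157.1]
orientation: [-0.142, 1.569, 0.141]
ft_force: [-0.6, 0.6, -0.5]
width: 70.2
t: 9.38
ee_pos: [551.5, 349.0, 157.5]
orientation: [-0.143, 1.568, 0.141]
ft_force: [-0.0, -0.3, -0.6]
width: 70.0
t 9.38 pos [551.5 349.  157.5] xax [-0.002 -0.002 -1.   ] zyaw 10.36 j [ 0.55  0.5   1.59 -0.    1.06  0.37] F [-0.  -0.3 -0.6] w 70.0
0 [-0.25  0.06  0.06] [-0.  -0.1  0.1]
```

```bash
python3 -m crank '[[[4,0.05,0.05],[0,0,0],7],[[4,0,0],[0,0,0],7],[[4,0,0],[0,0,0],7],[[0,0,0],[0,0,0],7],[[0,0,0],[0,0,0],7]]'
python3 plan.py 552 349.7 37 10.4
```

```text
t: 10.0
ee_pos: [553.6, 350.0, 40.0]
orientation: [-0.14, 1.565, 0.141]
ft_force: [-0.5, 1.0, 1.1]
width: 69.9
t 10.0 pos [553.6 350.   40. ] xax [ 0.001  0.    -1.   ] zyaw 10.27 j [ 0.55  0.65  1.64 -0.    0.85  0.37] F [-0.5  1.   1.1] w 69.9
0 [ 0.3   0.   -0.16] [-0.1  0.1 -0. ]
```

```bash
python3 -m crank '[[[0.3,0,-0.1],[0,0,0],5],[[0,0,0],[0,0,0],3],[[0,0,0],[0,0,0],2],[[0,0,0],[0,0,0],2]]'; python3 plan.py
python3 -m crank '[[[-2,0,0],[0,0,0],2],[[-4,0,0],[0,0,0],2],[[-2,0,0],[0,0,0],2],[[0,0,0],[0,0,0],2]]'
python3 - <<'E'
import numpy as np
c,s=np.cos(np.radians(10.4)),np.sin(np.radians(10.4))
for b in((-25,87),(-25,-87),(-145,0)): print(b,637.4+b[0]*c-b[1]*s,19.8+b[0]*s+b[1]*c)
E
```

```text
t: 10.5
ee_pos: [551.8, 350.5, 36.3]
orientation: [-0.142, 1.566, 0.142]
ft_force: [-0.9, 0.6, 2.3]
width: 35.2
t 10.5 pos [551.8 350.5  36.3] xax [ 0.001  0.    -1.   ] zyaw 10.34 j [ 0.55  0.65  1.64 -0.    0.84  0.37] F [-0.9  0.6  2.3] w 35.2
t: 11.0
ee_pos: [552.8, 351.0, 118.1]
orientation: [-0.14, 1.563, 0.143]
ft_force: [-0.3, 0.1, -1.1]
width: 35.4
(-25, 87) 597.1055475928666 100.85773932950057
(-25, -87) 628.515878866464 -70.28369659202856
(-145, 0) 494.78213673205903 -6.375276061331196
```

```bash
python3 -m crank '[[[0,-4.2,0],[0,0,0],2],[[0,-4.2,0],[0,0,0],2],[[0,-4.2,0],[0,0,0],2],[[0,-4.2,0],[0,0,0],2],[[0,-4.2,0],[0,0,0],2]]'; python3 -m crank '[[[0,-4.2,0],[0,0,0],2],[[0,0,0],[0,0,0],2],[[0,0,0],[0,0,0],2]]'
python3 plan.py 597 101 118 10.4
```

```text
t: 11.62
ee_pos: [588.4, 142.1, 114.4]
orientation: [-0.142, 1.568, 0.142]
ft_force: [-0.0, 0.3, -1.3]
width: 35.4
t: 12.0
ee_pos: [596.1, 102.6, 114.9]
orientation: [-0.141, 1.568, 0.141]
ft_force: [-0.2, -0.4, -0.6]
width: 35.1
t 12.0 pos [596.1 102.6 114.9] xax [-0.002  0.    -1.   ] zyaw 10.3 j [ 0.15  0.49  1.73  0.    0.93 -0.03] F [-0.2 -0.4 -0.6] w 35.1
0 [-0.31 -0.17  0.06] [-0.1 -0.1 -0. ]
```

```bash
python3 -m crank '[[[2.5,-0.15,0.05],[0,0,0],2],[[2.5,0,0],[0,0,0],2],[[1.0,0,0],[0,0,0],2],[[0,0,0],[0,0,0],2],[[0,0,0],[0,0,0],2]]';python3 plan.py 597 101 46.5 10.4
python3 - <<'E'
from m import *
s=cam("side");crop(s,260,160,420,320,5,"pics/b6.png");
E
```

```text
t: 12.62
ee_pos: [598.2, 101.5, 56.7]
orientation: [-0.142, 1.565, 0.142]
ft_force: [0.4, 0.3, -0.1]
width: 35.1
t 12.62 pos [598.2 101.5  56.7] xax [ 0.001  0.    -1.   ] zyaw 10.36 j [ 0.15  0.57  1.75  0.    0.82 -0.03] F [ 0.4  0.3 -0.1] w 35.1
0 [ 1.02 -0.03 -0.13] [-0.   0.1 -0. ]
```

View pics/b6.png

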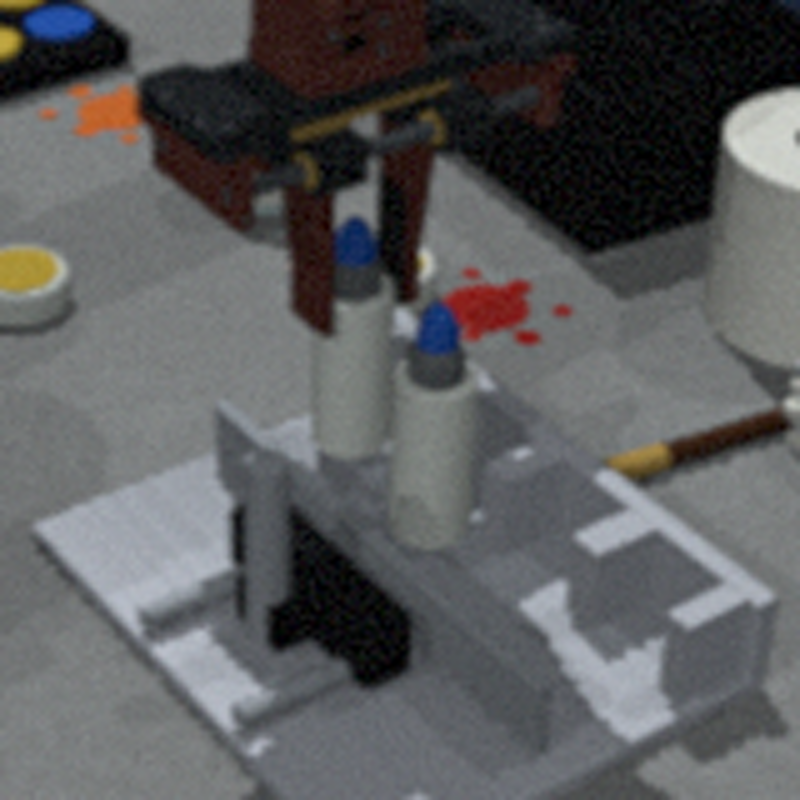

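```bash
python3 -m crank '[[[0.5,0,-0.1],[0,0,0],2],[[0.2,0,0],[0,0,0],2],[[0.15,0,0],[0,0,0],2],[[0,0,0],[0,0,0],2]]'; python3 -m crank '[[[0.1,0,0],[0,0,0],2],[[0,0,0],[0,0,0],2]]'
```

```text
t: 13.18
ee_pos: [596.5, 100.7, 47.2]
orientation: [-0.142, 1.566, 0.142]
ft_force: [-0.1, -0.5, -0.9]
width: 35.2
t: 13.42
ee_pos: [596.6, 100.8, 46.4]
orientation: [-0.142, 1.566, 0.142]
ft_force: [-0.1, -1.2, -1.2]
width: 35.0
```

```bash
python3 -m crank '[[[0.1,0,0],[0,0,0],2],[[0,0,0],[0,0,0],2]]'; python3 -m crank '[[[0.05,0,0],[0,0,0],2],[[0,0,0],[0,0,0],2]]'
```

```text
t: 13.68
ee_pos: [596.8, 100.8, 46.3]
orientation: [-0.142, 1.566, 0.142]
ft_force: [-2.5, -0.4, 6.2]
width: 35.2
t: 13.92
ee_pos: [596.8, 100.8, 46.2]
orientation: [-0.142, 1.566, 0.142]
ft_force: [-4.3, -1.0, 10.3]
width: 34.9
```

```bash
python3 -m crank '[[[-0.05,0,0],[0,0,0],4],[[0,0,0],[0,0,0],5.5],[[0,0,0],[0,0,0],5.5],[[-1,0,0],[0,0,0],5.5],[[-4,0,0],[0,0,0],5.5]]'; python3 -m crank '[[[-4,0,0],[0,0,0],6],[[-3,0,0],[0,0,0],6],[[0,0,0],[0,0,0],6]]'
python3 plan.py 447.3 -364.8 165 10.4 11
python3 - <<'E'
from m import *
t=cam("top");print(plane(t,(467,313.6),105))
s=cam("side");crop(s,260,160,420,320,5,"pics/b7.png");
E
```

```text
t: 14.55
ee_pos: [594.8, 100.5, 94.2]
orientation: [-0.142, 1.571, 0.141]
ft_force: [0.7, 0.8, 0.3]
width: 54.9
t: 14.92
ee_pos: [598.5, 101.1, 168.5]
orientation: [-0.141, 1.56, 0.142]
ft_force: [0.3, 0.4, 0.1]
width: 60.3
t 14.93 pos [598.5 101.1 168.5] xax [ 0.006  0.001 -1.   ] zyaw 10.33 j [ 0.15  0.42  1.69  0.    1.03 -0.03] F [0.3 0.4 0.1] w 60.3
0 [ 0.02 -3.92 -2.11] [-0.  0.  0.]
1 [ 0.02 -3.92 -2.11] [-0.  0.  0.]
2 [ 0.02 -3.92 -2.11] [-0.  0.  0.]
3 [ 0.02 -3.92 -2.11] [-0.  0.  0.]
4 [ 0.02 -3.92 -2.11] [-0.  0.  0.]
5 [ 0.03 -3.92 -2.11] [-0.  0.  0.]
6 [ 0.03 -3.92 -2.11] [-0.  0.  0.]
7 [ 0.03 -3.92 -2.12] [-0.  0.  0.]
8 [ 0.03 -3.92 -2.12] [-0.  0.  0.]
9 [ 0.03 -3.92 -2.12] [-0.  0.  0.]
10 [ 0.03 -3.92 -2.12] [-0.  0.  0.]
[[ 371.46427639 -366.62969039  105.        ]]
```

View pics/b7.png

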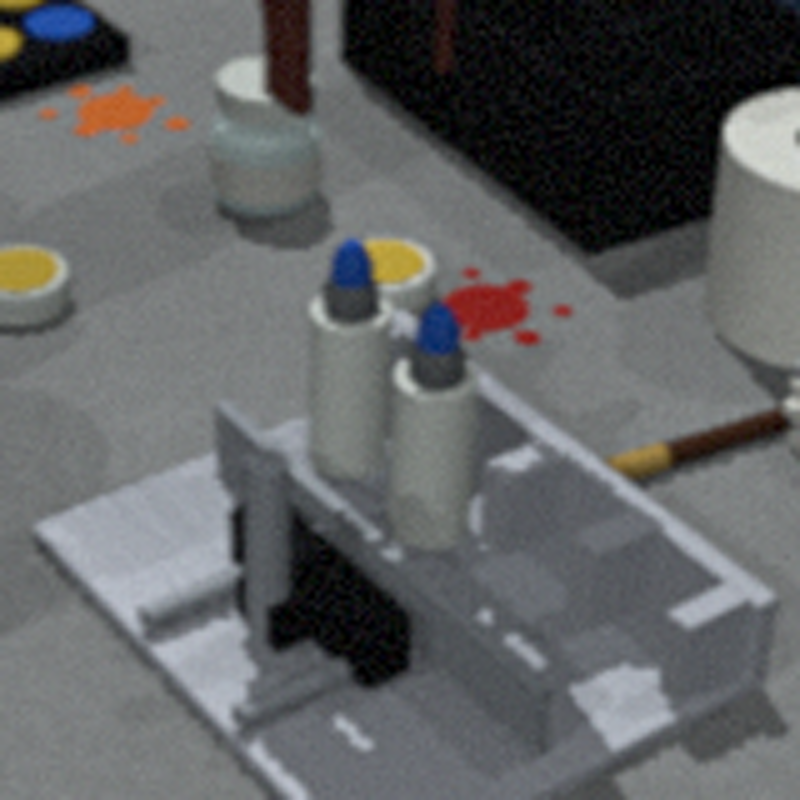

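```bash
python3 -m crank '[[[0,-3.9,-2.1],[0,0,0],6],[[0,-3.9,-2.1],[0,0,0],6],[[0,-3.9,-2.1],[0,0,0],6],[[0,-3.9,-2.1],[0,0,0],6],[[0,-3.9,-2.1],[0,0,0],6]]'; python3 -m crank '[[[0,-3.9,-2.1],[0,0,0],6],[[0,-3.9,-2.1],[0,0,0],6],[[0,-3.9,-2.1],[0,0,0],6],[[0,-3.9,-2.1],[0,0,0],6],[[0,-3.9,-2.1],[0,0,0],6]]'
python3 -m crank '[[[0,-3.9,-2.1],[0,0,0],6],[[0,0,0],[0,0,0],6],[[0,0,0],[0,0,0],6]]';python3 plan.py 447.3 -364.8 37 10.4
python3 - <<'E'
from m import *
s=cam("side");crop(s,280,300,440,460,5,"pics/b8.png");
E
```

```text
t: 15.65
ee_pos: [526.6, -110.9, 163.7]
orientation: [-0.141, 1.569, 0.142]
ft_force: [0.5, 0.2, -0.1]
width: 60.0
t: 16.27
ee_pos: [458.4, -321.2, 163.7]
orientation: [-0.14, 1.568, 0.143]
ft_force: [0.9, 0.4, -0.2]
width: 60.3
t: 16.65
ee_pos: [445.6, -361.7, 164.0]
orientation: [-0.14, 1.568, 0.143]
ft_force: [-0.6, 0.3, 0.4]
width: 60.1
t 16.65 pos [ 445.6 -361.7  164. ] xax [-0.002  0.002 -1.   ] zyaw 10.3 j [-0.7   0.38  1.76  0.    1.   -0.88] F [-0.6  0.3  0.4] w 60.1
0 [ 4.23 -0.12  0.04] [-0. -0. -0.]
1 [ 4.23 -0.12  0.04] [-0. -0. -0.]
2 [ 4.23 -0.12  0.04] [-0. -0. -0.]
```

View pics/b8.png

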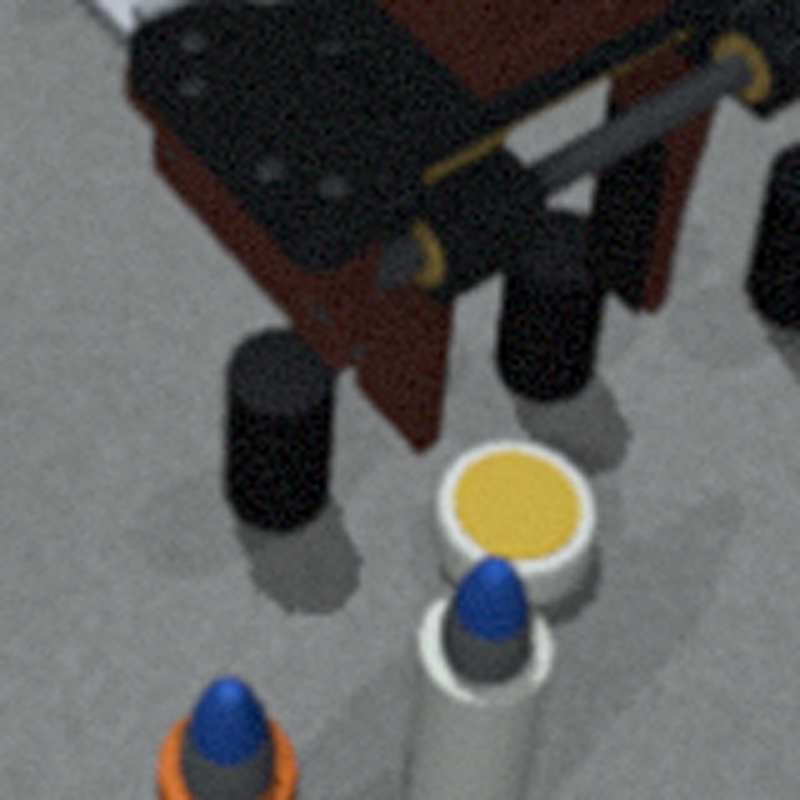

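```bash
python3 -m crank '[[[4.2,-0.3,0.1],[0,0,0],6],[[2,0,0],[0,0,0],6],[[0,0,0],[0,0,0],6],[[0,0,0],[0,0,0],6]]';python3 plan.py 447.3 -364.8 37 10.4
python3 - <<'E'
from m import *
s=cam("side");crop(s,280,320,440,480,5,"pics/b9.png");
E
```

```text
t: 17.2
ee_pos: [448.6, -365.0, 104.1]
orientation: [-0.143, 1.566, 0.142]
ft_force: [-0.4, 0.1, 0.3]
width: 60.0
t 17.2 pos [ 448.6 -365.   104.1] xax [ 0.001 -0.    -1.   ] zyaw 10.4 j [-0.7   0.47  1.79  0.    0.88 -0.89] F [-0.4  0.1  0.3] w 60.0
0 [ 3.35  0.02 -0.06] [-0.  0.  0.]
1 [ 3.35  0.02 -0.06] [-0.  0.  0.]
```

View pics/b9.png

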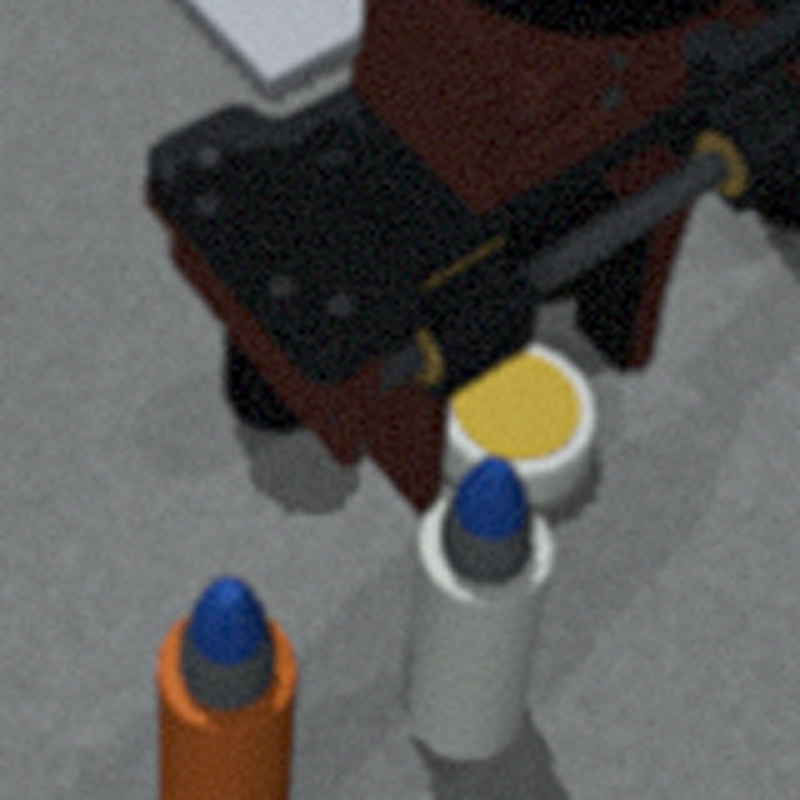

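```bash
python3 -m crank '[[[3.4,0,-0.1],[0,0,0],6],[[3.3,0,0],[0,0,0],6],[[0,0,0],[0,0,0],5],[[0,0,0],[0,0,0],3],[[0,0,0],[0,0,0],2]]'; python3 -m crank '[[[0,0,0],[0,0,0],2],[[0,0,0],[0,0,0],2]]';python3 plan.py
python3 - <<'E'
from m import *
s=cam("side");crop(s,280,320,440,480,5,"pics/b10.png");
E
```

```text
t: 17.88
ee_pos: [447.9, -366.5, 38.1]
orientation: [-0.143, 1.564, 0.14]
ft_force: [0.5, -0.4, 1.9]
width: 35.3
t: 18.12
ee_pos: [447.9, -366.6, 38.0]
orientation: [-0.143, 1.564, 0.14]
ft_force: [-1.3, -1.4, 7.6]
width: 35.1
t 18.12 pos [ 447.9 -366.6   38. ] xax [ 0.002 -0.002 -1.   ] zyaw 10.33 j [-0.71  0.57  1.82 -0.    0.75 -0.89] F [-1.3 -1.4  7.6] w 35.1
```

View pics/b10.png

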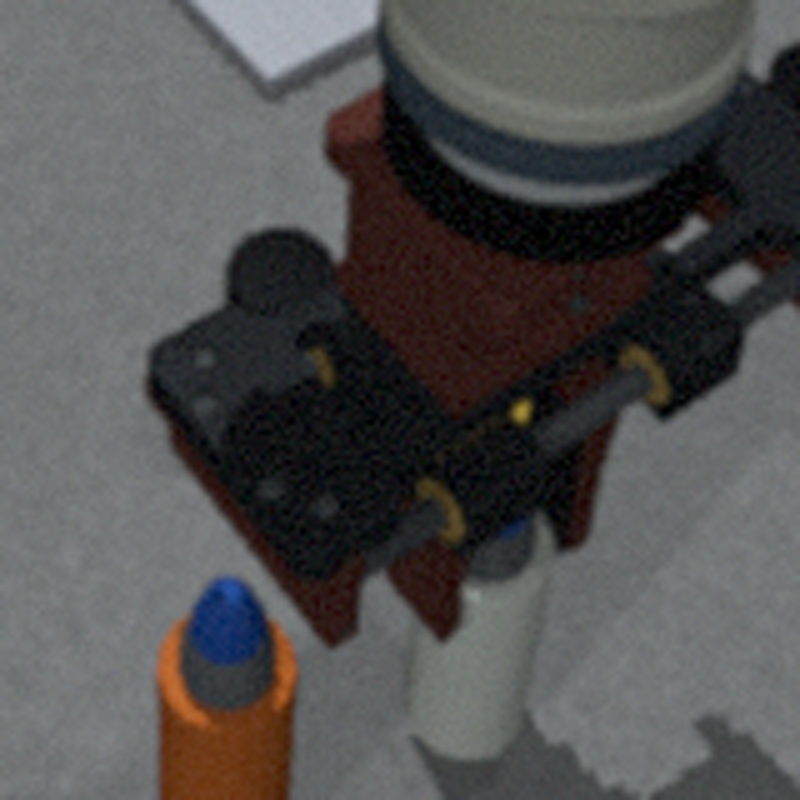

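```bash
python3 -m crank '[[[-2,0,0],[0,0,0],2],[[-4,0,0],[0,0,0],2],[[-3,0,0],[0,0,0],2],[[0,0,0],[0,0,0],2],[[0,0,0],[0,0,0],2]]'; python3 plan.py 628.5 -70.3 126 10.4 9
python3 - <<'E'
from m import *
s=cam("side");crop(s,280,280,440,440,5,"pics/b11.png");
E
```

```text
t: 18.8
ee_pos: [446.3, -365.2, 125.6]
orientation: [-0.141, 1.567, 0.142]
ft_force: [-0.1, 0.5, -0.7]
width: 35.1
t 18.8 pos [ 446.3 -365.2  125.6] xax [-0.001  0.001 -1.   ] zyaw 10.34 j [-0.71  0.43  1.78 -0.    0.92 -0.89] F [-0.1  0.5 -0.7] w 35.1
0 [-0.    2.86  2.58] [-0. -0. -0.]
1 [-0.    2.86  2.58] [-0. -0. -0.]
2 [-0.    2.86  2.58] [-0. -0. -0.]
3 [-0.    2.86  2.58] [-0. -0. -0.]
4 [-0.    2.86  2.58] [-0. -0. -0.]
5 [-0.    2.86  2.58] [-0. -0. -0.]
6 [-0.    2.86  2.58] [-0. -0. -0.]
7 [-0.    2.86  2.58] [-0. -0. -0.]
8 [-0.    2.86  2.58] [-0. -0. -0.]
```

View pics/b11.png

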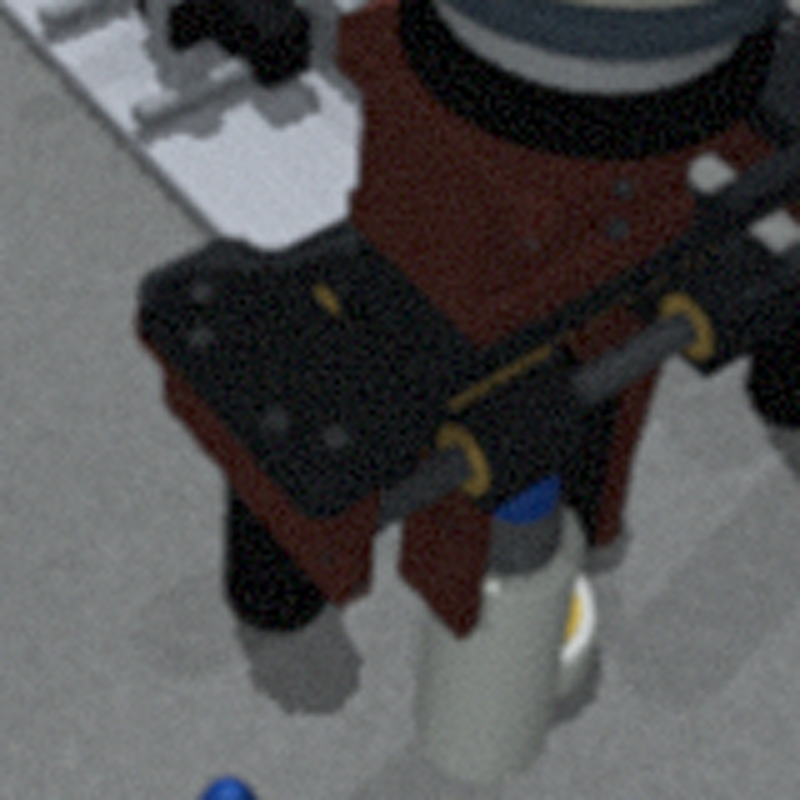

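```bash
python3 -m crank '[[[0,2.8,2.6],[0,0,0],2],[[0,2.9,2.6],[0,0,0],2],[[0,2.9,2.6],[0,0,0],2],[[0,2.9,2.6],[0,0,0],2],[[0,2.9,2.6],[0,0,0],2]]'; python3 -m crank '[[[0,2.8,2.6],[0,0,0],2],[[0,2.8,2.6],[0,0,0],2],[[0,2.8,2.5],[0,0,0],2],[[0,2.8,2.5],[0,0,0],2],[[0,0,0],[0,0,0],2]]'; python3 -m crank '[[[0,0,0],[0,0,0],2],[[0,0,0],[0,0,0],2]]';python3 plan.py 628.5 -70.3 60 10.4
python3 - <<'E'
from m import *
s=cam("side");print(blobs(s,blue(s),8,300));o=get_obs();print(px(s,o['ee_pos']+[0,0,-38+102.5]));crop(s,300,180,460,340,5,"pics/b12.png");
E
```

```text
t: 19.48
ee_pos: [548.5, -199.2, 124.7]
orientation: [-0.141, 1.569, 0.143]
ft_force: [0.3, -0.3, -1.2]
width: 35.0
t: 20.1
ee_pos: [629.3, -70.0, 124.5]
orientation: [-0.143, 1.568, 0.145]
ft_force: [0.0, 0.3, -1.8]
width: 35.2
t: 20.35
ee_pos: [628.3, -73.0, 125.7]
orientation: [-0.141, 1.568, 0.141]
ft_force: [-0.2, -0.4, -1.1]
width: 35.3
t 20.35 pos [628.3 -73.  125.7] xax [-0.001 -0.    -1.   ] zyaw 10.27 j [-0.13  0.51  1.66 -0.    0.98 -0.31] F [-0.2 -0.4 -1.1] w 35.3
0 [3.29 0.13 0.04] [-0.1 -0.  -0. ]
1 [3.29 0.13 0.04] [-0.1 -0.  -0. ]
[(array([217.9, 153.8]), [211, 151, 15, 7, 81]), (array([271.3, 164.1]), [264, 161, 15, 7, 85]), (array([329.7, 212.8]), [326, 208, 8, 10, 61]), (array([389. , 219.3]), [385, 214, 9, 11, 76]), (array([346.8, 225.6]), [343, 220, 8, 11, 66]), (array([325.1, 444.3]), [318, 436, 15, 17, 193])]
[[389.11860137 219.00844205]]
```

View pics/b12.png

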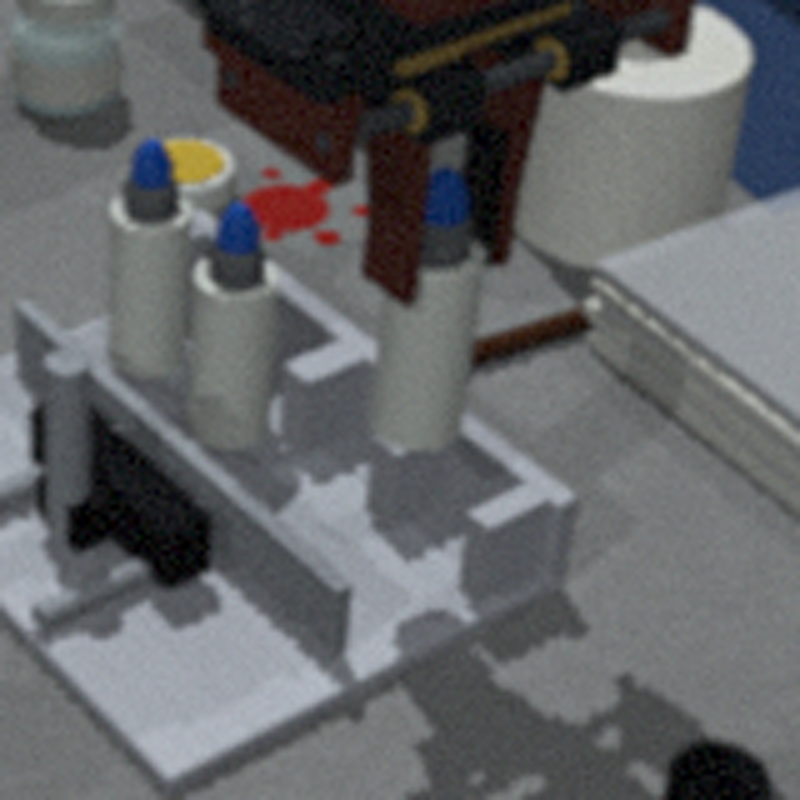

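```bash
python3 -m crank '[[[0,0.25,0.05],[0,0,0],2],[[2.5,0,0],[0,0,0],2],[[2.5,0,0],[0,0,0],2],[[1.5,0,0],[0,0,0],2],[[0,0,0],[0,0,0],2]]'; python3 -m crank '[[[0.4,0,0],[0,0,0],2],[[0,0,0],[0,0,0],2],[[0,0,0],[0,0,0],2]]';python3 plan.py 628.5 -70.3 48 10.4
```

```text
t: 21.02
ee_pos: [628.4, -69.7, 60.4]
orientation: [-0.141, 1.568, 0.142]
ft_force: [0.2, -0.7, -1.4]
width: 35.3
t: 21.4
ee_pos: [629.6, -69.6, 58.0]
orientation: [-0.142, 1.565, 0.141]
ft_force: [0.6, 0.5, -0.9]
width: 35.2
t 21.4 pos [629.6 -69.6  58. ] xax [ 0.001 -0.    -1.   ] zyaw 10.33 j [-0.13  0.6   1.69 -0.    0.85 -0.31] F [ 0.6  0.5 -0.9] w 35.2
0 [ 1.   -0.05 -0.12] [-0.1  0.1  0. ]
```

```bash
python3 -m crank '[[[0.4,0,-0.1],[0,0,0],2],[[0.2,0,0],[0,0,0],2],[[0.15,0,0],[0,0,0],2],[[0,0,0],[0,0,0],2],[[0,0,0],[0,0,0],2]]'; python3 -m crank '[[[0.1,0,0],[0,0,0],2],[[0,0,0],[0,0,0],2]]';python3 -m crank '[[[0.1,0,0],[0,0,0],2],[[0,0,0],[0,0,0],2]]'
```

```text
t: 22.02
ee_pos: [628.3, -69.8, 49.9]
orientation: [-0.142, 1.566, 0.142]
ft_force: [-0.7, -0.6, -1.5]
width: 35.3
t: 22.28
ee_pos: [628.2, -69.8, 48.8]
orientation: [-0.142, 1.566, 0.142]
ft_force: [0.3, 0.4, -0.3]
width: 34.9
t: 22.52
ee_pos: [628.3, -69.8, 48.2]
orientation: [-0.142, 1.566, 0.142]
ft_force: [-0.8, 0.3, 2.4]
width: 35.3
```

```bash
python3 -m crank '[[[-0.05,0,0],[0,0,0],4],[[0,0,0],[0,0,0],5.5],[[0,0,0],[0,0,0],5.5],[[-1,0,0],[0,0,0],5.5],[[-4,0,0],[0,0,0],5.5]]'; python3 -m crank '[[[-4,0,0],[0,0,0],5],[[-3,0,0],[0,0,0],4],[[0,0,0],[0,0,0],2],[[0,0,0],[0,0,0],0]]'
python3 plan.py 473 -10 165 10.4
python3 - <<'E'
from m import *
t=cam("top");s=cam("side");crop(s,260,160,420,320,5,"pics/c1.png");
E
```

```text
t: 23.15
ee_pos: [626.4, -69.6, 97.2]
orientation: [-0.141, 1.571, 0.142]
ft_force: [0.3, 0.5, 0.7]
width: 54.9
t: 23.65
ee_pos: [627.6, -69.7, 167.8]
orientation: [-0.142, 1.567, 0.142]
ft_force: [0.1, -1.0, -0.5]
width: 23.7
t 23.65 pos [627.6 -69.7 167.8] xax [-0.001  0.    -1.   ] zyaw 10.33 j [-0.13  0.46  1.63 -0.    1.05 -0.31] F [ 0.1 -1.  -0.5] w 23.7
0 [ 0.07  2.16 -3.53] [-0. -0. -0.]
1 [ 0.07  2.16 -3.53] [-0. -0. -0.]
2 [ 0.07  2.16 -3.53] [-0. -0. -0.]
3 [ 0.07  2.17 -3.53] [-0. -0. -0.]
```

View pics/c1.png

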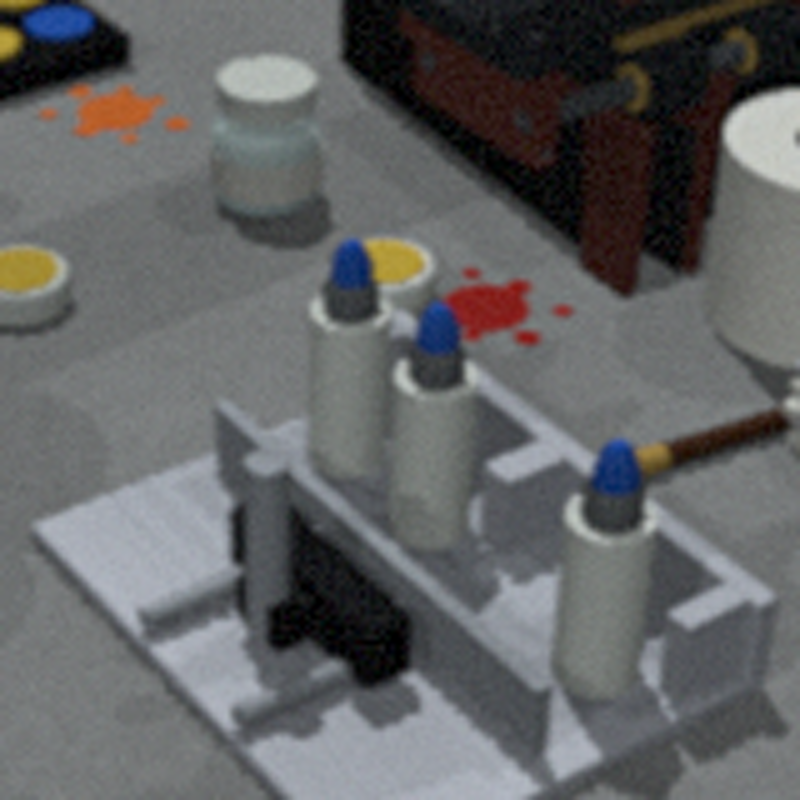

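```bash
python3 -m crank '[[[0,2.1,-3.5],[0,0,0],0],[[0,2.2,-3.5],[0,0,0],0],[[0,2.2,-3.6],[0,0,0],0],[[0,2.2,-3.6],[0,0,0],0],[[0,0,0],[0,0,0],0]]'; python3 -m crank '[[[2,0,0],[0,0,0],0],[[2,0,0],[0,0,0],0],[[2,0,0],[0,0,0],0],[[0,0,0],[0,0,0],0],[[0,0,0],[0,0,0],0]]'
python3 plan.py 473 -10 65 10.4
python3 - <<'E'
from m import *
t=cam("top");s=cam("side");crop(s,230,160,390,320,5,"pics/c2.png");
E
```

```text
t: 24.38
ee_pos: [469.5, -8.9, 167.2]
orientation: [-0.142, 1.57, 0.143]
ft_force: [1.4, -0.2, -0.0]
width: 0.9
t: 25.0
ee_pos: [473.7, -9.9, 108.5]
orientation: [-0.142, 1.566, 0.141]
ft_force: [0.1, 1.2, 0.5]
width: 0.7
t 25.0 pos [473.7  -9.9 108.5] xax [ 0. -0. -1.] zyaw 10.33 j [-0.05  0.33  2.02 -0.    0.8  -0.23] F [0.1 1.2 0.5] w 0.7
0 [ 4.35 -0.   -0.07] [-0.1  0.   0. ]
```

View pics/c2.png

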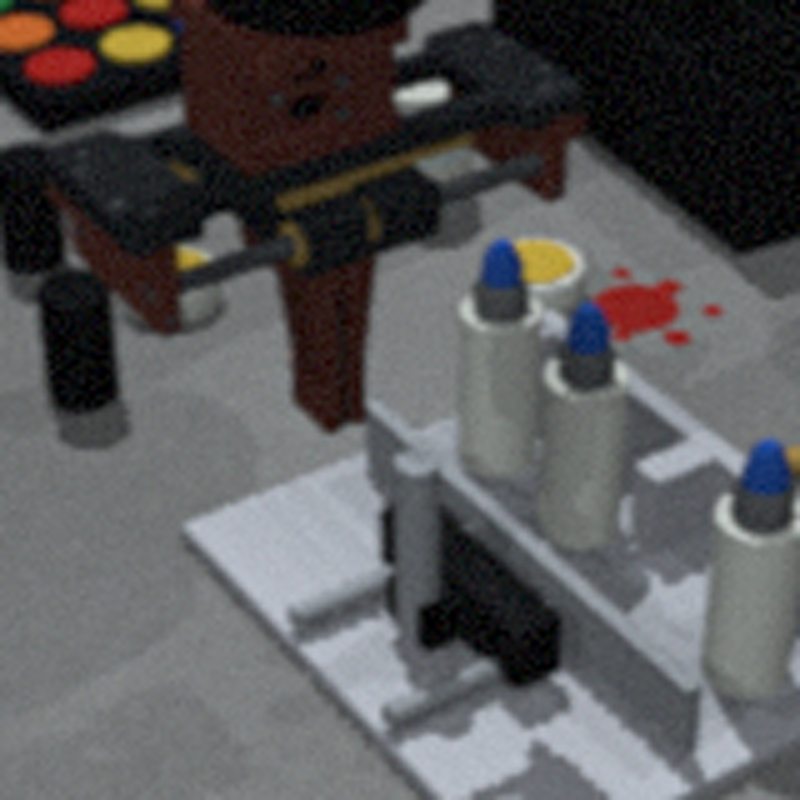

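```bash
python3 -m crank '[[[2.8,0,0],[0,0,0],0],[[2.8,0,0],[0,0,0],0],[[0,0,0],[0,0,0],0],[[0,0,0],[0,0,0],0]]'
python3 plan.py 485 -8 52 10.4
python3 - <<'E'
from m import *
t=cam("top");s=cam("side");crop(s,230,160,390,320,5,"pics/c3.png");
E
```

```text
t: 25.6
ee_pos: [473.7, -9.7, 53.4]
orientation: [-0.142, 1.565, 0.141]
ft_force: [-0.1, -0.5, 0.4]
width: 0.4
t 25.6 pos [473.7  -9.7  53.4] xax [ 0.001 -0.    -1.   ] zyaw 10.33 j [-0.05  0.43  2.05 -0.    0.67 -0.23] F [-0.1 -0.5  0.4] w 0.4
0 [ 0.14 -0.03  1.14] [-0.1  0.1  0. ]
```

View pics/c3.png

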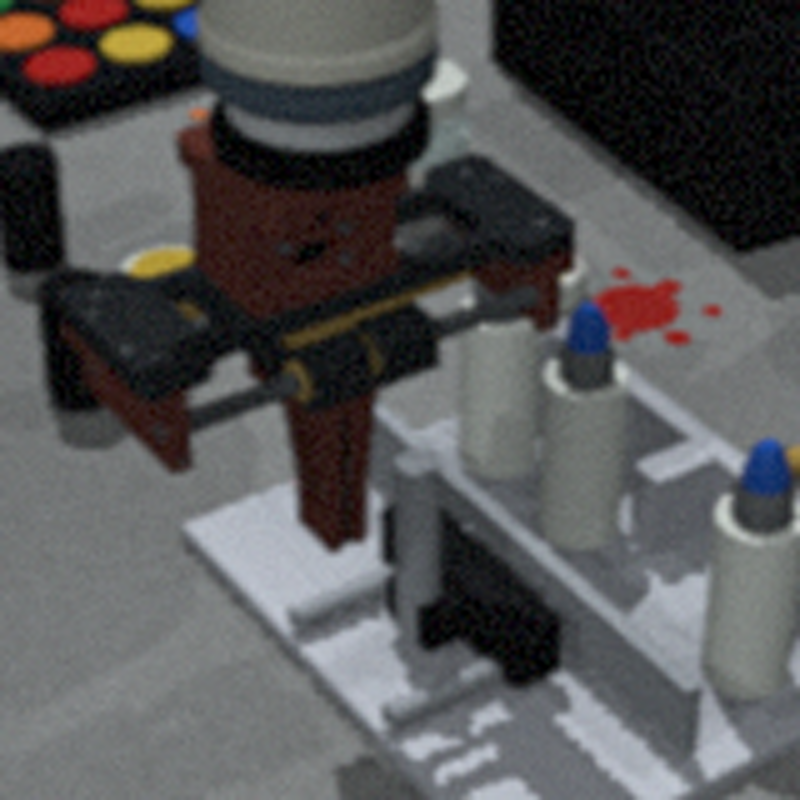

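```bash
python3 -m crank '[[[-0.5,0,0.5],[0,0,0],0],[[0,0,0.4],[0,0,0],0],[[0,0,0.3],[0,0,0],0],[[0,0,0],[0,0,0],0],[[0,0,0],[0,0,0],0]]';python3 -m crank '[[[0,0,0.3],[0,0,0],0],[[0,0,0.3],[0,0,0],0],[[0,0,0],[0,0,0],0]]'
```

```text
t: 26.32
ee_pos: [484.5, -7.5, 57.2]
orientation: [-0.142, 1.567, 0.142]
ft_force: [-0.6, 0.7, -0.0]
width: 0.8
t: 26.7
ee_pos: [491.0, -6.4, 57.4]
orientation: [-0.142, 1.566, 0.142]
ft_force: [0.2, 0.1, -0.3]
width: 0.2
```

```bash
python3 -m crank '[[[0,0,0.3],[0,0,0],0],[[0,0,0.2],[0,0,0],0],[[0,0,0],[0,0,0],0]]';python3 -m crank '[[[0,0,0.3],[0,0,0],0],[[0,0,0.2],[0,0,0],0],[[0,0,0],[0,0,0],0]]'
python3 - <<'E'
from m import *
t=cam("top");s=cam("side");crop(s,230,160,390,320,5,"pics/c4.png");
E
```

```text
t: 27.08
ee_pos: [494.1, -5.7, 57.2]
orientation: [-0.142, 1.569, 0.142]
ft_force: [-4.4, -0.9, 3.4]
width: 0.7
t: 27.45
ee_pos: [499.0, -4.7, 57.1]
orientation: [-0.142, 1.569, 0.142]
ft_force: [-4.8, -2.3, 3.4]
width: 0.6
```

View pics/c4.png

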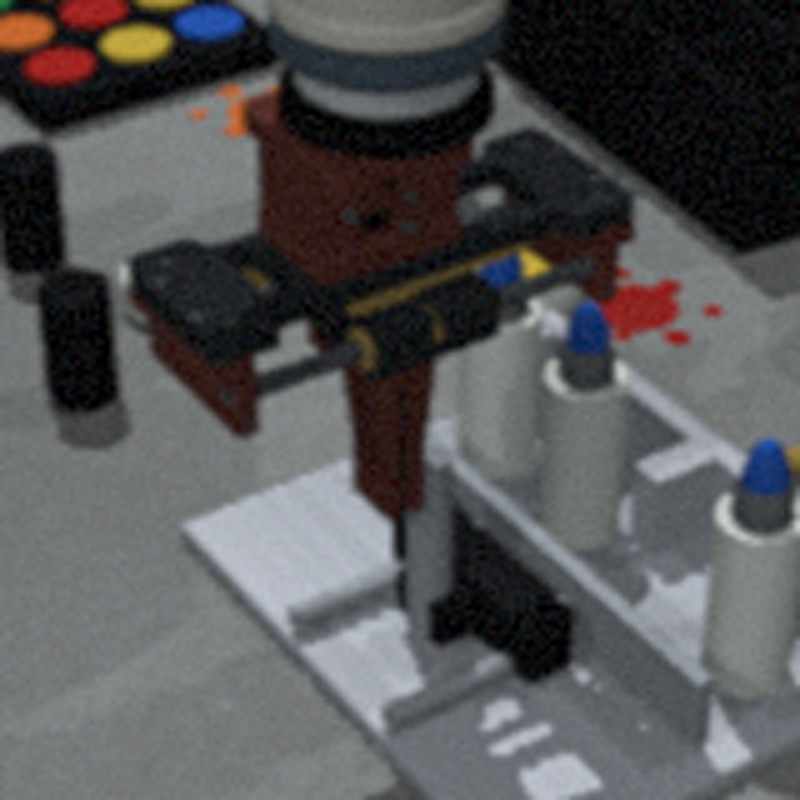

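```bash
python3 -m crank '[[[0,0,0.5],[0,0,0],0],[[0,0,0.5],[0,0,0],0],[[0,0,0.5],[0,0,0],0],[[0,0,0.5],[0,0,0],0],[[0,0,0],[0,0,0],0]]';python3 -m crank '[[[0,0,0.5],[0,0,0],0],[[0,0,0.5],[0,0,0],0],[[0,0,0.5],[0,0,0],0],[[0,0,0.5],[0,0,0],0],[[0,0,0],[0,0,0],0]]'
python3 - <<'E'
from m import *
t=cam("top");s=cam("side");crop(s,230,160,390,320,5,"pics/c5.png");
E
```

```text
t: 28.18
ee_pos: [519.2, -1.0, 57.1]
orientation: [-0.142, 1.568, 0.142]
ft_force: [-5.2, -0.5, 2.5]
width: 0.4
t: 28.8
ee_pos: [538.6, 2.5, 57.1]
orientation: [-0.142, 1.569, 0.142]
ft_force: [-6.1, 0.3, 2.9]
width: 0.6
```

View pics/c5.png

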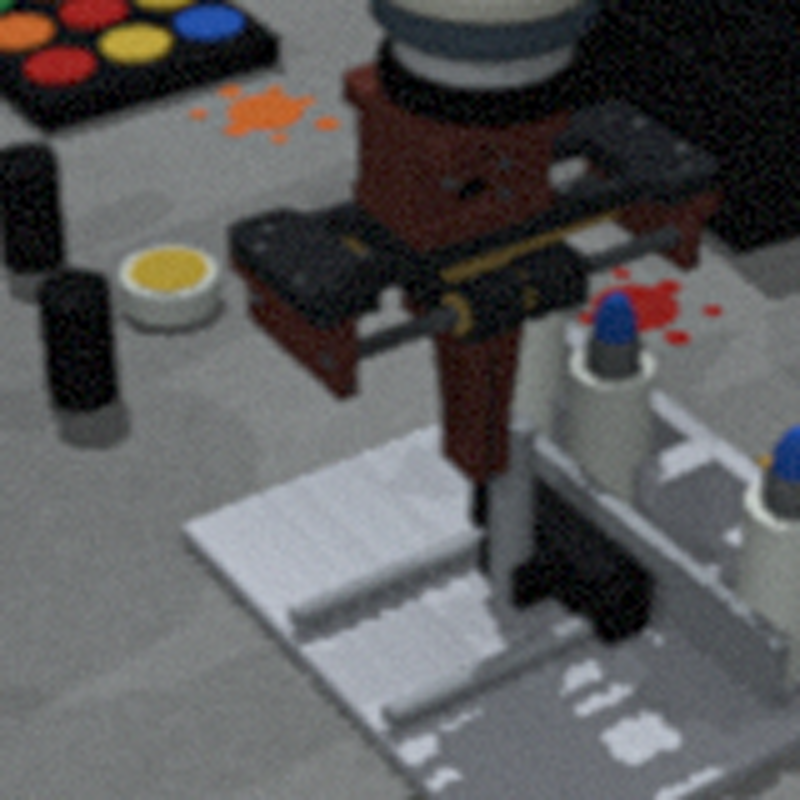

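```bash
python3 -m crank '[[[0,0,0.3],[0,0,0],0],[[0,0,0.3],[0,0,0],0],[[0,0,0.3],[0,0,0],0],[[0,0,0.3],[0,0,0],0],[[0,0,0],[0,0,0],0]]';python3 -m crank '[[[0,0,0.2],[0,0,0],0],[[0,0,0.2],[0,0,0],0],[[0,0,0],[0,0,0],0]]';python3 -m crank '[[[0,0,0.2],[0,0,0],0],[[0,0,0],[0,0,0],0]]'
```

```text
t: 29.52
ee_pos: [550.0, 4.6, 57.1]
orientation: [-0.142, 1.569, 0.142]
ft_force: [-7.0, -1.3, 3.5]
width: 0.2
t: 29.9
ee_pos: [553.6, 5.3, 57.1]
orientation: [-0.142, 1.57, 0.142]
ft_force: [-7.9, -1.3, 5.5]
width: -0.1
t: 30.15
ee_pos: [555.3, 5.6, 57.0]
orientation: [-0.142, 1.571, 0.142]
ft_force: [-7.3, -0.8, 6.9]
width: 0.7
```

Run:
```python
from m import *
t=cam("top");s=cam("side");crop(s,260,160,420,320,5,"pics/c6.png");
```

```text
(no output)
```

View pics/c6.png

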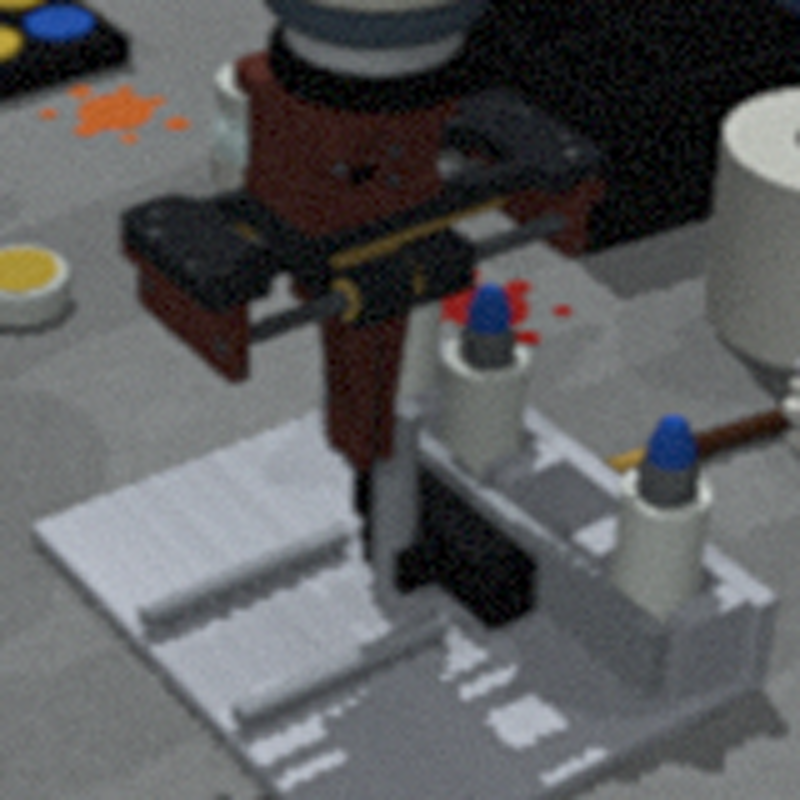

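```bash
python3 -m crank '[[[0,0,0.2],[0,0,0],0],[[0,0,0],[0,0,0],0],[[0,0,0],[0,0,0],0]]';python3 -m crank '[[[0,0,0.1],[0,0,0],0],[[0,0,0],[0,0,0],0],[[0,0,0],[0,0,0],0]]'
python3 - <<'E'
from m import *
t=cam("top");s=cam("side");crop(s,310,210,420,320,7,"pics/c7.png");
E
```

```text
t: 30.62
ee_pos: [556.9, 5.9, 57.0]
orientation: [-0.142, 1.571, 0.142]
ft_force: [-9.2, -1.8, 6.7]
width: 0.2
t: 31.0
ee_pos: [557.6, 6.1, 57.0]
orientation: [-0.142, 1.572, 0.142]
ft_force: [-10.2, -2.4, 7.0]
width: 0.2
```

View pics/c7.png

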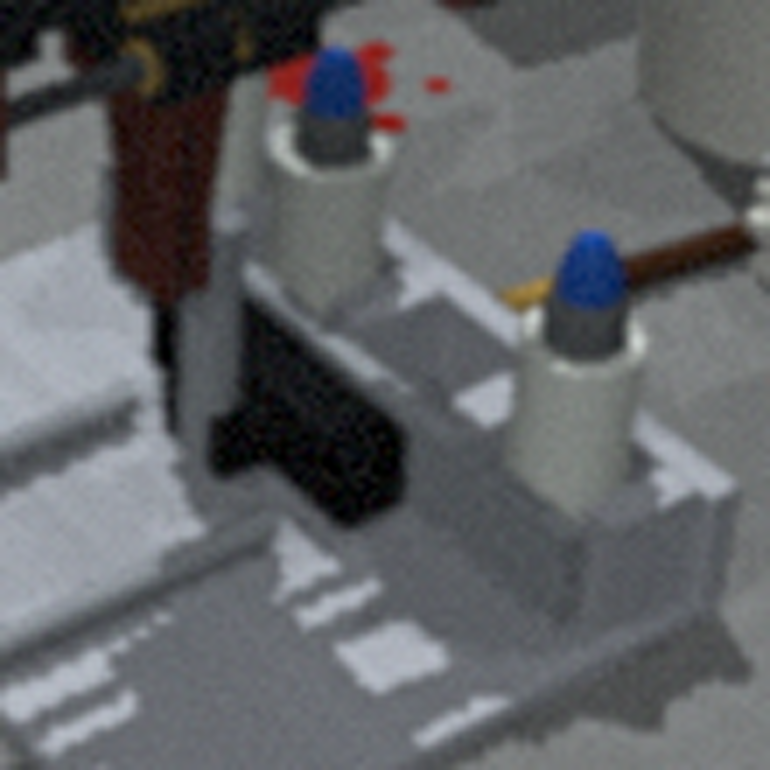

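```bash
python3 -m crank '[[[0,0,-0.5],[0,0,0],0],[[0,0,-2],[0,0,0],0],[[0,0,-2],[0,0,0],0],[[-4,0,0],[0,0,0],0],[[-4,0,0],[0,0,0],2]]';python3 -m crank '[[[-3,0,-2],[0,0,0],4],[[0,0,-4],[0,0,0],5],[[0,4,-4],[0,0,0],5.5],[[0,5,0],[0,0,0],5.5],[[0,4,0],[0,0,0],5.5]]'
python3 plan.py 443 238.3 170 10.4
python3 - <<'E'
from m import *
t=cam("top");s=cam("side");crop(s,280,200,430,320,5,"pics/c8.png");crop(t,255,170,385,290,6,"pics/c9.png")
print([b for b in blobs(s,blue(s),8,300)]);print([b for b in blobs(t,blue(t),8,300)])
print([b for b in blobs(t,black(t),100,900)])
E
```

```text
t: 31.72
ee_pos: [516.5, -1.8, 138.2]
orientation: [-0.141, 1.565, 0.142]
ft_force: [0.4, -0.3, 0.7]
width: 7.2
t: 32.35
ee_pos: [394.8, 109.6, 168.0]
orientation: [-0.141, 1.563, 0.142]
ft_force: [1.0, -0.1, -0.4]
width: 54.3
t 32.35 pos [394.8 109.6 168. ] xax [ 0.003  0.001 -1.   ] zyaw 10.31 j [0.24 0.13 2.1  0.   0.9  0.06] F [ 1.  -0.1 -0.4] w 54.3
0 [-0.06  3.93  2.35] [-0.   0.1 -0. ]
1 [-0.06  3.93  2.35] [-0.   0.1 -0. ]
2 [-0.06  3.93  2.35] [-0.   0.1 -0. ]
[(array([271.3, 164.2]), [264, 161, 15, 8, 90]), (array([340. , 208.8]), [337, 204, 7, 10, 61]), (array([357.3, 221.8]), [354, 216, 8, 11, 64]), (array([393.9, 248.4]), [390, 243, 9, 11, 81]), (array([325.1, 444. ]), [318, 435, 15, 18, 199])]
[(array([347.8, 199.1]), [345, 196, 7, 7, 40]), (array([303.9, 206.3]), [301, 203, 7, 7, 39]), (array([115.6, 214.3]), [108, 207, 16, 16, 204]), (array([280. , 210.2]), [277, 207, 7, 7, 41]), (array([633.6, 219.9]), [628, 211, 12, 18, 193]), (array([ 62.7, 261.9]), [55, 255, 16, 15, 197]), (array([472., 293.]), [470, 291, 5, 5, 21]), (array([482.8, 297.7]), [481, 296, 4, 4, 12]), (array([476.2, 306.8]), [465, 299, 23, 17, 227]), (array([468.8, 315.5]), [464, 310, 12, 12, 66]), (array([484.3, 318.8]), [483, 317, 4, 4, 12])]
[(array([416.4, 169.1]), [391, 132, 56, 70, 579]), (array([316.6, 222.7]), [298, 215, 38, 20, 357]), (array([595.5, 220.8]), [586, 215, 23, 14, 109]), (array([411.6, 243.8]), [404, 238, 16, 13, 163]), (array([182., 276.]), [174, 270, 17, 13, 178]), (array([230.3, 281. ]), [223, 275, 15, 13, 155]), (array([414.6, 283.2]), [407, 277, 16, 13, 168]), (array([ 72.5, 318.4]), [57, 304, 26, 35, 426]), (array([638. , 373.4]), [635, 306, 5, 174, 439]), (array([ 42.4, 326.9]), [11, 309, 56, 43, 789])]
```

View pics/c8.png

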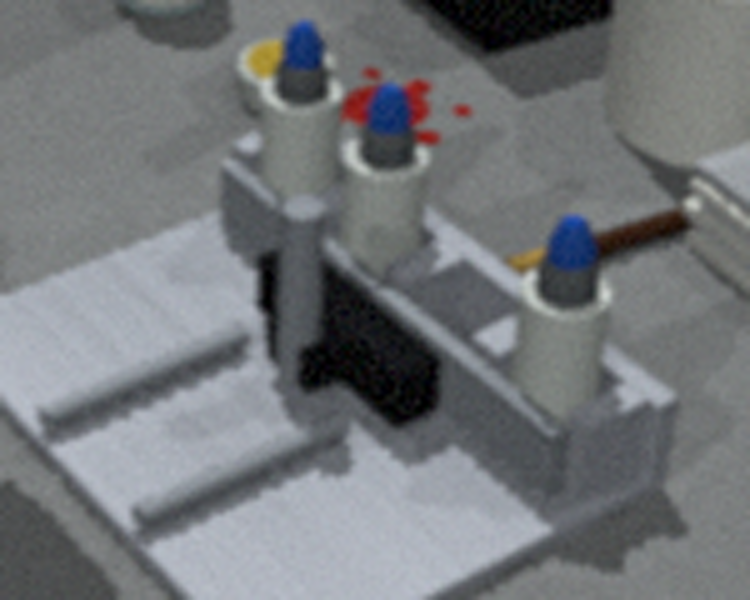

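View pics/c9.png

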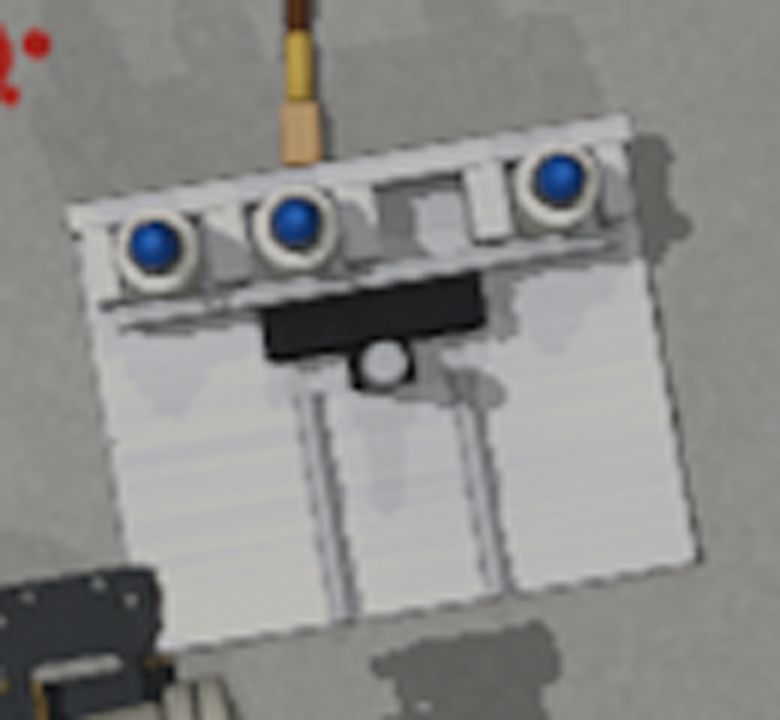

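```bash
python3 - <<'E'
from m import *
t=cam("top");s=cam("side")
h0=plane(t,np.array([[412,455]])/6+[255,180]-.4,105)[0];h1=plane(t,np.array([[384,361]])/6+[255,170]-.4,105)[0]
print(h0,h1,np.linalg.norm(h1-h0))
s0=plane(s,np.array([[268,213]])/5+[260,210]-.4,105)[0];s1=plane(s,np.array([[304,208]])/5+[280,200]-.4,105)[0];print(s0,s1,np.linalg.norm(s1-s0))
B=[((280,210.2),(340,208.8)),((303.9,206.3),(357.3,221.8)),((347.8,199.1),(393.9,248.4))]
c,sn=np.cos(np.radians(10.4)),np.sin(np.radians(10.4))
for a,b in B:
    P,e=tri(t,a,s,b);Q=plane(t,a,114)[0];S=plane(s,b,113)[0]
    d=(P-[637.4,19.8,0]);print(P.round(1),e.round(1),'top@114',Q.round(1),'side@113',S.round(1),'rack',(c*d[0]+sn*d[1]).round(1),(-sn*d[0]+c*d[1]).round(1))
for y in(87,29,-87): print(y,637.4+2*c-y*sn,19.8+2*sn+y*c)
E
python3 -m crank '[[[0,0,0],[0,0,0],5.5]]'; python3 plan.py 443 238.3 120 10.4 3
```

```text
[511.96778522  -3.7894196  105.        ] [576.45948751   8.87948106 105.        ] 65.72427792891305
[509.94154323  -4.78381677 105.        ] [573.70824158   6.99846564 105.        ] 64.84607927904838
[622.8 107.2 112.1] 1.9 top@114 [623.5 106.7 114. ] side@113 [621.2 106.1 113. ] rack 1.4 88.6
[633.7  47.3 111.3] 2.0 top@114 [634.3  46.9 114. ] side@113 [631.4  45.4 113. ] rack 1.3 27.7
[654.3 -63.3 111. ] 1.1 top@114 [654.4 -63.4 114. ] side@113 [652.2 -65.4 113. ] rack 1.6 -84.8
87 623.661977304828 105.7317562512657
29 634.1320877293605 48.684610944089314
-87 655.0723085784255 -65.40967967026344
t: 32.67
ee_pos: [395.0, 107.6, 167.4]
orientation: [-0.141, 1.566, 0.141]
ft_force: [1.0, -0.2, -0.5]
width: 54.8
t 32.67 pos [395.  107.6 167.4] xax [ 0.001 -0.    -1.   ] zyaw 10.3 j [ 0.24  0.13  2.1  -0.    0.91  0.06] F [ 1.  -0.2 -0.5] w 54.8
0 [1.58 4.   2.35] [-0.  0.  0.]
1 [1.58 4.   2.36] [-0.  0.  0.]
2 [1.58 4.   2.36] [-0.  0.  0.]
```

```bash
python3 -m crank '[[[1.5,4,2.3],[0,0,0],5.5],[[1.5,4,2.4],[0,0,0],5.5],[[1.5,4,2.4],[0,0,0],5.5],[[0,0,0],[0,0,0],5.5],[[0,0,0],[0,0,0],5.5]]'; python3 plan.py 443 238.3 10 10.4
python3 - <<'E'
from m import *
t=cam("top");s=cam("side");crop(s,180,120,300,260,5,"pics/d1.png")
E
```

```text
t: 33.3
ee_pos: [442.6, 237.7, 122.0]
orientation: [-0.142, 1.567, 0.14]
ft_force: [-0.4, -0.6, 0.1]
width: 54.9
t 33.3 pos [442.6 237.7 122. ] xax [-0.001 -0.001 -1.   ] zyaw 10.29 j [ 0.47  0.34  1.95 -0.    0.85  0.29] F [-0.4 -0.6  0.1] w 54.9
0 [3.73 0.02 0.02] [-0. -0.  0.]
1 [3.73 0.02 0.02] [-0. -0.  0.]
2 [3.73 0.02 0.02] [-0. -0.  0.]
```

View pics/d1.png

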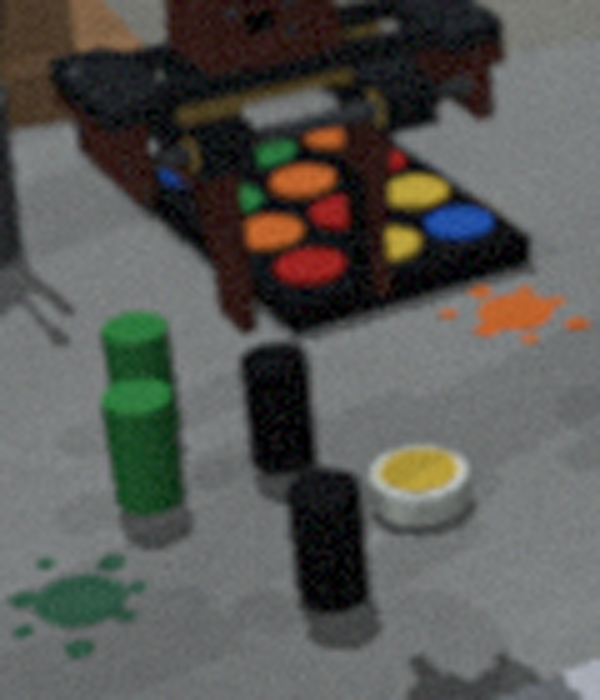

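```bash
python3 -m crank '[[[4,0,0],[0,0,0],5.5],[[4,0,0],[0,0,0],5.5],[[3.2,0,0],[0,0,0],5.5],[[0,0,0],[0,0,0],5.5],[[0,0,0],[0,0,0],5.5]]'; python3 plan.py 443 238.3 10 10.4
python3 -m crank '[[[0,0,0],[0,0,0],4],[[0,0,0],[0,0,0],3],[[0,0,0],[0,0,0],2],[[0,0,0],[0,0,0],2]]'; python3 plan.py
python3 - <<'E'
from m import *
t=cam("top");s=cam("side");crop(s,180,120,300,260,5,"pics/d2.png")
E
```

```text
t: 34.02
ee_pos: [443.6, 238.7, 11.6]
orientation: [-0.141, 1.565, 0.141]
ft_force: [-0.1, 0.4, 0.3]
width: 55.3
t 34.02 pos [443.6 238.7  11.6] xax [ 0.001  0.001 -1.   ] zyaw 10.29 j [ 0.47  0.54  1.99 -0.    0.61  0.29] F [-0.1  0.4  0.3] w 55.3
0 [ 0.16 -0.03 -0.06] [-0.1  0.1 -0. ]
t: 34.52
ee_pos: [443.4, 239.3, 11.2]
orientation: [-0.141, 1.565, 0.142]
ft_force: [-0.9, -1.1, 6.7]
width: 34.4
t 34.52 pos [443.4 239.3  11.2] xax [ 0.001  0.001 -1.   ] zyaw 10.34 j [0.47 0.54 1.99 0.   0.61 0.29] F [-0.9 -1.1  6.7] w 34.4
```

View pics/d2.png

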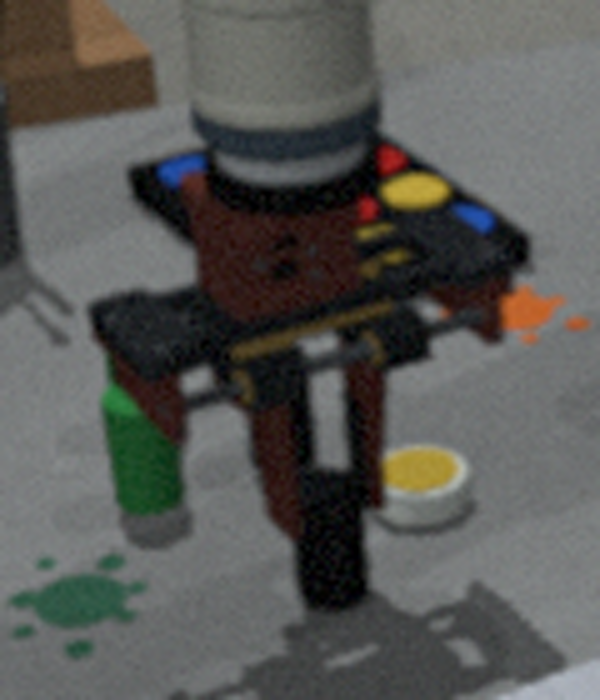

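```bash
python3 -m crank '[[[-2,0,0],[0,0,0],2],[[-4,0,0],[0,0,0],2],[[-5,0,0],[0,0,0],2],[[-5,0,0],[0,0,0],2],[[0,0,0],[0,0,0],2]]'; python3 -m crank '[[[0,-3.2,3],[0,0,0],2],[[0,-3.3,3],[0,0,0],2],[[0,-3.3,3.1],[0,0,0],2],[[0,-3.3,3.1],[0,0,0],2],[[0,-3.2,3.1],[0,0,0],2]]';python3 -m crank '[[[0,0,0],[0,0,0],2],[[0,0,0],[0,0,0],2],[[0,0,0],[0,0,0],2]]'; python3 plan.py 623.3 106.3 160 10.4
cat > capchk.py <<'E'
from m import *
import sys
x0,y0,x1,y1=map(int,sys.argv[2:6])
s=cam("side");o=get_obs();off=float(sys.argv[6])
sub=np.zeros(s["pixels"].shape[:2],bool);sub[y0:y1,x0:x1]=1
print('black',blobs(s,black(s)&sub,60,2000))
print('pred axis z=rim,mid,top',px(s,[o['ee_pos']+[0,0,-off+h] for h in(0,30,60)]).round(1).tolist(),o['ee_pos'])
print('blue',blobs(s,blue(s),8,120))
crop(s,x0,y0,x1,y1,5,sys.argv[1])
E
python3 capchk.py pics/d3.png 290 120 430 270 11.2
```

```text
t: 35.25
ee_pos: [445.3, 240.3, 174.2]
orientation: [-0.139, 1.559, 0.144]
ft_force: [-0.5, -1.1, -1.0]
width: 34.6
t: 35.88
ee_pos: [622.7, 104.9, 168.6]
orientation: [-0.142, 1.569, 0.142]
ft_force: [0.3, -0.3, -0.7]
width: 33.9
t: 36.25
ee_pos: [621.3, 106.8, 169.8]
orientation: [-0.142, 1.568, 0.142]
ft_force: [-0.5, 0.6, -0.4]
width: 34.4
t 36.25 pos [621.3 106.8 169.8] xax [-0.001 -0.    -1.   ] zyaw 10.39 j [ 0.15  0.45  1.63  0.    1.06 -0.03] F [-0.5  0.6 -0.4] w 34.4
0 [ 0.98 -0.08  0.19] [-0.  -0.1 -0. ]
black [(array([350.7, 263.5]), [341, 253, 24, 17, 206])]
pred axis z=rim,mid,top [[340.7, 190.1], [341.2, 177.4], [341.6, 164.3]] [621.52759255 106.79903321 170.0488377 ]
blue [(array([217.8, 153.8]), [211, 151, 14, 7, 81]), (array([271.3, 164.1]), [264, 161, 15, 8, 90]), (array([340. , 208.8]), [337, 204, 7, 10, 60]), (array([357.3, 222. ]), [354, 217, 8, 10, 60]), (array([393.9, 248.4]), [390, 243, 9, 11, 83])]
```

View pics/d3.png

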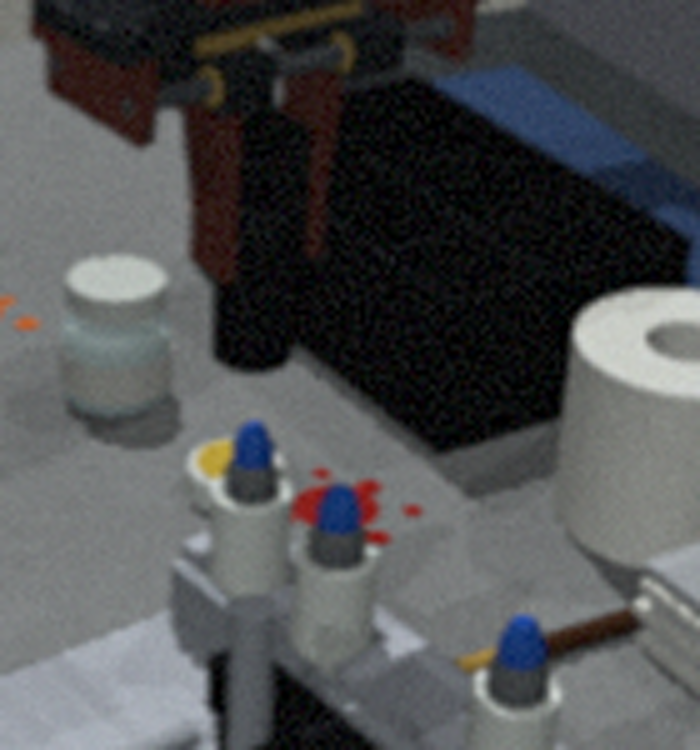

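```bash
python3 -m crank '[[[1.5,-0.05,0.15],[0,0,0],2],[[1.5,0,0],[0,0,0],2],[[1,0,0],[0,0,0],2],[[0,0,0],[0,0,0],2],[[0,0,0],[0,0,0],2]]'; python3 plan.py 622.8 106.4 124 10.4; python3 capchk.py pics/d4.png 290 120 430 270 11.2
```

```text
t: 36.92
ee_pos: [624.4, 105.9, 130.5]
orientation: [-0.142, 1.566, 0.142]
ft_force: [0.3, -0.4, -0.4]
width: 34.3
t 36.92 pos [624.4 105.9 130.5] xax [ 0.  0. -1.] zyaw 10.33 j [ 0.15  0.5   1.65  0.    0.99 -0.03] F [ 0.3 -0.4 -0.4] w 34.3
0 [ 0.65  0.08 -0.15] [-0.1  0.  -0. ]
black [(array([350.8, 263.4]), [342, 253, 24, 17, 207])]
pred axis z=rim,mid,top [[341.5, 206.0], [342.0, 193.8], [342.5, 181.3]] [624.52001827 105.86319378 130.73784926]
blue [(array([217.8, 153.8]), [211, 151, 15, 7, 83]), (array([271.3, 164.1]), [264, 161, 15, 8, 90]), (array([340. , 211.6]), [337, 210, 7, 4, 22]), (array([357.4, 221.9]), [354, 217, 8, 10, 60]), (array([394. , 248.5]), [390, 243, 9, 11, 82])]
```

View pics/d4.png

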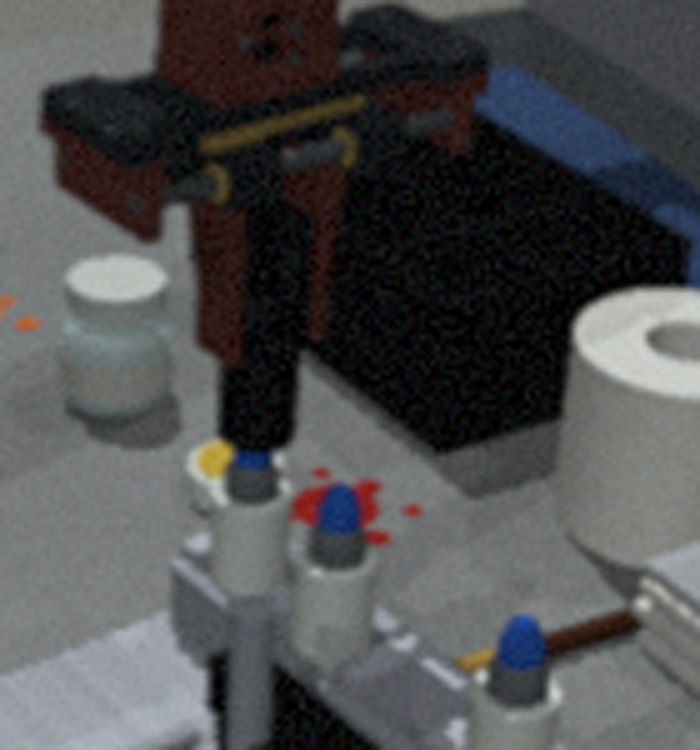

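```bash
python3 -m crank '[[[0,0.05,-0.2],[0,0,0],2],[[0.3,0,0],[0,0,0],2],[[0.3,0,0],[0,0,0],2],[[0,0,0],[0,0,0],2],[[0,0,0],[0,0,0],2]]';python3 -m crank '[[[0.3,0,0],[0,0,0],2],[[0.3,0,0],[0,0,0],2],[[0,0,0],[0,0,0],2],[[0,0,0],[0,0,0],2]]'; python3 capchk.py pics/d5.png 290 120 430 270 11.2
```

```text
t: 37.6
ee_pos: [622.1, 105.9, 124.3]
orientation: [-0.142, 1.566, 0.142]
ft_force: [-1.4, 0.5, -0.3]
width: 33.8
t: 38.1
ee_pos: [622.1, 106.0, 118.3]
orientation: [-0.142, 1.566, 0.142]
ft_force: [-0.7, 1.1, -0.8]
width: 34.2
black [(array([350.9, 263.5]), [341, 253, 25, 17, 211])]
pred axis z=rim,mid,top [[340.3, 211.0], [340.8, 199.1], [341.3, 186.7]] [622.14086792 105.95163843 118.40504864]
blue [(array([217.8, 153.8]), [211, 151, 14, 7, 80]), (array([271.2, 164.2]), [264, 161, 15, 8, 90]), (array([357.4, 222. ]), [354, 217, 8, 10, 61]), (array([393.9, 248.5]), [390, 243, 9, 11, 82])]
```

View pics/d5.png

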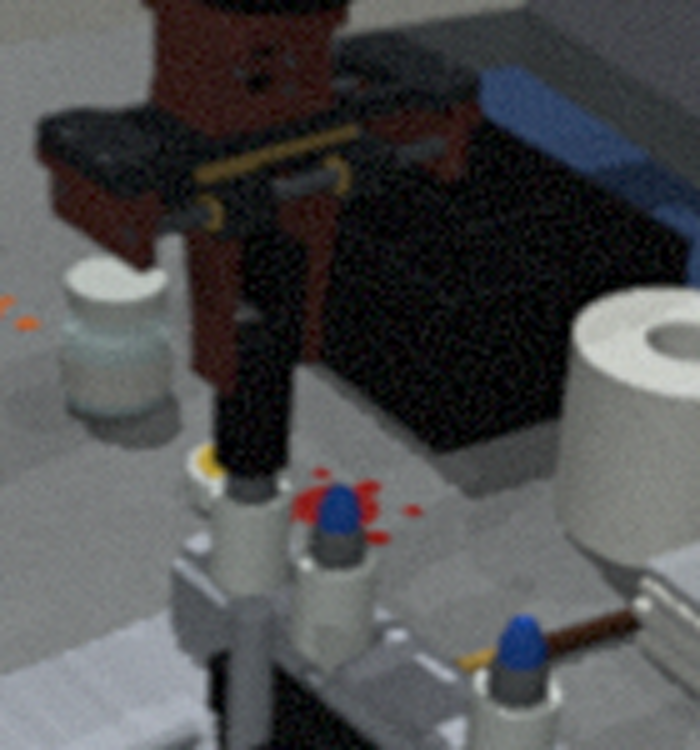

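```bash
python3 -m crank '[[[0.2,0,0],[0,0,0],2],[[0.2,0,0],[0,0,0],2],[[0,0,0],[0,0,0],2],[[0,0,0],[0,0,0],2]]';python3 -m crank '[[[0.2,0,0],[0,0,0],2],[[0.2,0,0],[0,0,0],2],[[0,0,0],[0,0,0],2],[[0,0,0],[0,0,0],2]]';python3 -m crank '[[[0.2,0,0],[0,0,0],2],[[0,0,0],[0,0,0],2],[[0,0,0],[0,0,0],2]]'
```

```text
t: 38.65
ee_pos: [622.1, 106.0, 114.4]
orientation: [-0.142, 1.566, 0.142]
ft_force: [-0.1, 0.1, -0.1]
width: 34.0
t: 39.15
ee_pos: [622.5, 106.1, 110.5]
orientation: [-0.142, 1.565, 0.142]
ft_force: [2.7, 0.7, 0.6]
width: 33.7
t: 39.52
ee_pos: [622.2, 106.0, 108.4]
orientation: [-0.142, 1.566, 0.142]
ft_force: [1.9, 1.3, 0.9]
width: 34.1
```

```bash
python3 -m crank '[[[0.2,0,0.05],[0,0,0],2],[[0.1,0,0],[0,0,0],2],[[0,0,0],[0,0,0],2]]';python3 -m crank '[[[0.2,0,0],[0,0,0],2],[[0,0,0],[0,0,0],2],[[0,0,0],[0,0,0],2]]';python3 -m crank '[[[0.1,0,0],[0,0,0],2],[[0,0,0],[0,0,0],2],[[0,0,0],[0,0,0],2]]'
```

```text
t: 39.9
ee_pos: [622.4, 106.0, 105.2]
orientation: [-0.142, 1.567, 0.142]
ft_force: [2.1, 1.4, 0.3]
width: 34.3
t: 40.28
ee_pos: [622.4, 106.0, 103.2]
orientation: [-0.142, 1.567, 0.142]
ft_force: [2.5, 0.7, 0.5]
width: 34.3
t: 40.65
ee_pos: [622.5, 106.0, 102.3]
orientation: [-0.142, 1.566, 0.142]
ft_force: [2.5, 1.6, 0.3]
width: 33.7
```

```bash
python3 -m crank '[[[0.1,0,0],[0,0,0],2],[[0,0,0],[0,0,0],2],[[0,0,0],[0,0,0],2]]';python3 -m crank '[[[0.1,0,0],[0,0,0],2],[[0,0,0],[0,0,0],2],[[0,0,0],[0,0,0],2]]';python3 -m crank '[[[0.05,0,0],[0,0,0],2],[[0,0,0],[0,0,0],2],[[0,0,0],[0,0,0],2]]'
```

```text
t: 41.02
ee_pos: [622.9, 106.1, 101.6]
orientation: [-0.142, 1.566, 0.142]
ft_force: [1.8, 1.7, 2.6]
width: 34.2
t: 41.4
ee_pos: [623.3, 106.3, 101.2]
orientation: [-0.141, 1.564, 0.142]
ft_force: [1.8, 1.1, 7.2]
width: 34.3
t: 41.78
ee_pos: [623.5, 106.3, 101.2]
orientation: [-0.141, 1.564, 0.142]
ft_force: [0.8, 0.7, 9.5]
width: 34.3
```

```bash
python3 -m crank '[[[-0.05,0,0],[0,0,0],4],[[0,0,0],[0,0,0],5.5],[[0,0,0],[0,0,0],5.5],[[-2,0,0],[0,0,0],5.5],[[-4,0,0],[0,0,0],5.5]]';python3 -m crank '[[[-3,0,0],[0,0,0],5.5],[[0,0,-4],[0,0,0],5.5],[[0,0,-4],[0,0,0],5.5],[[0,0,-4],[0,0,0],5.5],[[0,0,-4],[0,0,0],5.5]]'; python3 plan.py 443.8 -248.8 165 10.4
python3 - <<'E'
from m import *
t=cam("top");s=cam("side");crop(s,290,160,430,300,5,"pics/d6.png");
print(blobs(s,black(s),100,900));print(blobs(t,black(t),100,700)); print(blobs(s,blue(s),8,200))
E
```

```text
t: 42.4
ee_pos: [621.4, 105.9, 160.4]
orientation: [-0.142, 1.57, 0.142]
ft_force: [-0.0, 0.1, 1.0]
width: 55.1
t: 43.02
ee_pos: [464.3, 77.2, 191.6]
orientation: [-0.142, 1.565, 0.142]
ft_force: [0.3, 0.4, -0.8]
width: 55.2
t 43.02 pos [464.3  77.2 191.6] xax [ 0.001  0.    -1.   ] zyaw 10.33 j [ 0.14  0.19  1.96 -0.    0.99 -0.04] F [ 0.3  0.4 -0.8] w 55.2
0 [ 0.38 -4.53 -1.12] [-0.  0.  0.]
1 [ 0.38 -4.53 -1.12] [-0.  0.  0.]
2 [ 0.38 -4.53 -1.12] [-0.  0.  0.]
3 [ 0.38 -4.53 -1.13] [-0.  0.  0.]
4 [ 0.38 -4.53 -1.13] [-0.  0.  0.]
5 [ 0.38 -4.53 -1.13] [-0.  0.  0.]
6 [ 0.38 -4.53 -1.13] [-0.  0.  0.]
[(array([279.1,  13.1]), [260, 0, 40, 31, 781]), (array([278.,  78.]), [265, 72, 23, 13, 129]), (array([150.8, 131. ]), [138, 110, 25, 36, 328]), (array([176.9, 157.8]), [168, 141, 16, 33, 272]), (array([235.5, 201.6]), [229, 189, 14, 26, 304]), (array([340.5, 205.6]), [333, 191, 16, 30, 410]), (array([  3.1, 249.8]), [0, 230, 9, 42, 198]), (array([ 21.4, 269.5]), [0, 240, 41, 49, 372]), (array([353.5, 270.5]), [340, 253, 28, 32, 499]), (array([390. , 360.7]), [379, 342, 23, 39, 700]), (array([335.3, 385.7]), [324, 366, 23, 41, 801])]
[(array([416.4, 169.2]), [391, 132, 56, 70, 581]), (array([280.3, 209.9]), [274, 203, 14, 15, 161]), (array([316.6, 222.7]), [298, 215, 38, 20, 357]), (array([595.5, 220.9]), [586, 216, 23, 13, 107]), (array([411.6, 243.8]), [404, 238, 16, 13, 163]), (array([182., 276.]), [174, 270, 17, 13, 178]), (array([414.5, 283.1]), [407, 277, 16, 13, 175]), (array([ 72.5, 318.4]), [57, 304, 26, 35, 425]), (array([638. , 373.4]), [635, 306, 5, 174, 439])]
[(array([217.8, 153.8]), [211, 151, 14, 7, 79]), (array([271.4, 164.2]), [264, 161, 15, 8, 90]), (array([357.3, 221.6]), [354, 216, 8, 11, 65]), (array([394. , 248.3]), [390, 243, 9, 11, 84])]
```

View pics/d6.png

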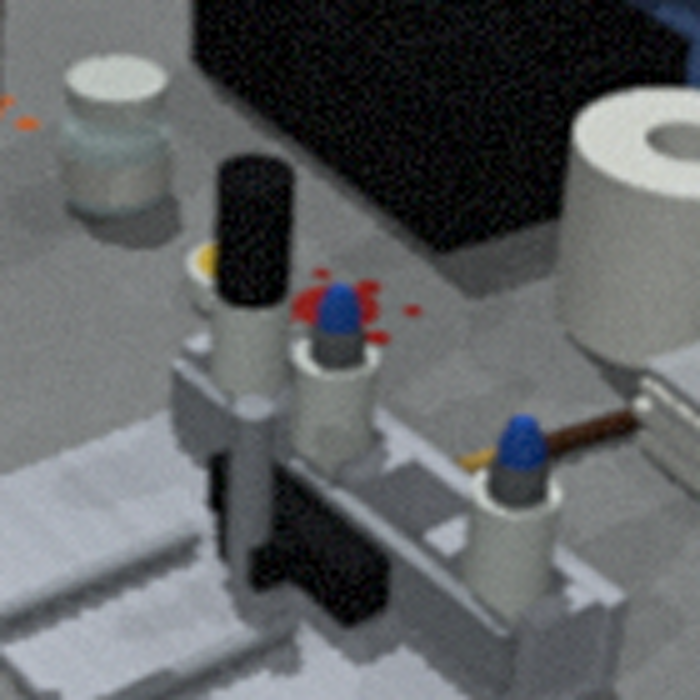

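```bash
python3 plan.py 548.2 -240.7 150 10.4 8
```

```text
t 43.12 pos [461.5  76.8 191.2] xax [-0.002 -0.    -1.   ] zyaw 10.33 j [ 0.14  0.19  1.96 -0.    0.99 -0.04] F [-0.   0.5  0.1] w 55.2
0 [ 0.51 -4.1   0.35] [-0. -0. -0.]
1 [ 0.51 -4.1   0.35] [-0. -0. -0.]
2 [ 0.51 -4.1   0.35] [-0. -0. -0.]
3 [ 0.51 -4.1   0.35] [-0. -0. -0.]
4 [ 0.51 -4.1   0.35] [-0. -0. -0.]
5 [ 0.51 -4.1   0.35] [-0. -0. -0.]
6 [ 0.51 -4.1   0.35] [-0. -0. -0.]
7 [ 0.51 -4.1   0.35] [-0. -0. -0.]
```

```bash
python3 -m crank '[[[0,-4.1,0.3],[0,0,0],5.5],[[0,-4.1,0.3],[0,0,0],5.5],[[0,-4.1,0.3],[0,0,0],5.5],[[0.5,-4.1,0.4],[0,0,0],5.5],[[0.5,-4.1,0.4],[0,0,0],5.5]]';python3 -m crank '[[[1,-4.1,0.4],[0,0,0],5.5],[[1,-4.1,0.3],[0,0,0],5.5],[[1,-4.1,0.3],[0,0,0],5.5],[[0,0,0],[0,0,0],5.5],[[0,0,0],[0,0,0],5.5]]';python3 -m crank '[[[0,0,0],[0,0,0],5.5],[[0,0,0],[0,0,0],5.5]]'; python3 plan.py 548.2 -240.7 10 10.4
python3 - <<'E'
from m import *
t=cam("top");s=cam("side");crop(s,320,290,460,410,5,"pics/e1.png");print(blobs(s,black(s),100,900)[-4:])
E
```

```text
t: 43.75
ee_pos: [520.4, -123.0, 181.5]
orientation: [-0.142, 1.564, 0.141]
ft_force: [0.5, 0.5, 0.9]
width: 55.3
t: 44.38
ee_pos: [550.9, -240.3, 150.8]
orientation: [-0.141, 1.566, 0.141]
ft_force: [-0.3, 0.5, -0.5]
width: 55.1
t: 44.62
ee_pos: [550.8, -239.6, 150.9]
orientation: [-0.143, 1.566, 0.142]
ft_force: [-0.0, -0.4, -0.1]
width: 55.1
t 44.62 pos [ 550.8 -239.6  150.9] xax [ 0. -0. -1.] zyaw 10.4 j [-0.43  0.43  1.72  0.    0.99 -0.61] F [-0.  -0.4 -0.1] w 55.1
0 [ 4.7  -0.02 -0.09] [0. 0. 0.]
1 [ 4.7  -0.02 -0.09] [0. 0. 0.]
2 [ 4.7  -0.02 -0.09] [0. 0. 0.]
[(array([340.5, 205.5]), [333, 191, 16, 31, 422]), (array([ 20.9, 270. ]), [0, 244, 37, 45, 358]), (array([390. , 360.8]), [379, 342, 23, 39, 698]), (array([335.5, 385.9]), [325, 366, 22, 41, 763])]
```

View pics/e1.png

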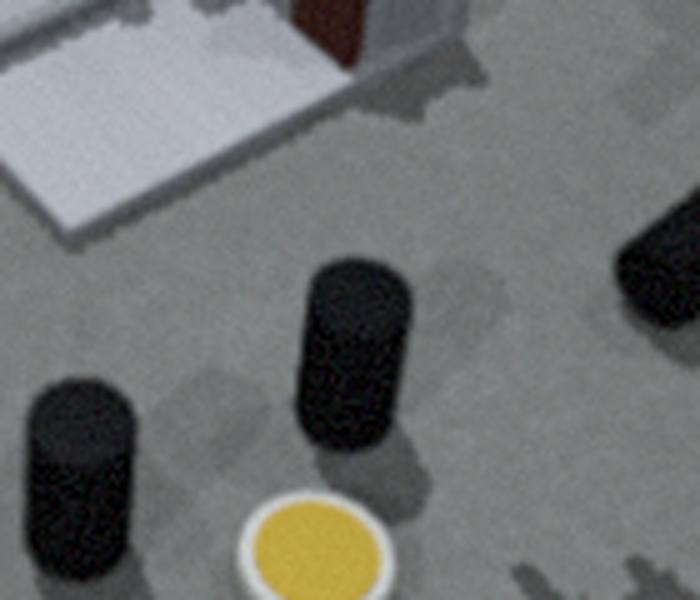

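```bash
python3 -m crank '[[[4,0,-0.2],[0,0,0],5.5],[[4,0,-0.1],[0,0,0],5.5],[[4,0,0],[0,0,0],5.5],[[2,0,0],[0,0,0],5.5],[[0,0,0],[0,0,0],5.5]]'; python3 plan.py 548.2 -240.7 10 10.4
python3 -m crank '[[[0,0,0],[0,0,0],4],[[0,0,0],[0,0,0],3],[[0,0,0],[0,0,0],2],[[0,0,0],[0,0,0],2]]'; python3 plan.py
```

```text
t: 45.35
ee_pos: [546.9, -240.5, 9.4]
orientation: [-0.141, 1.568, 0.143]
ft_force: [-0.1, 0.1, -0.3]
width: 54.9
t 45.35 pos [ 546.9 -240.5    9.4] xax [-0.002  0.001 -1.   ] zyaw 10.34 j [-0.43  0.63  1.78  0.    0.73 -0.61] F [-0.1  0.1 -0.3] w 54.9
0 [-0.06 -0.04  0.12] [-0.1 -0.1 -0.1]
t: 45.85
ee_pos: [548.7, -241.5, 11.8]
orientation: [-0.143, 1.564, 0.141]
ft_force: [-0.4, 0.2, 7.4]
width: 34.0
t 45.85 pos [ 548.7 -241.5   11.8] xax [ 0.002 -0.001 -1.   ] zyaw 10.33 j [-0.43  0.63  1.78 -0.    0.73 -0.61] F [-0.4  0.2  7.4] w 34.0
```

```bash
python3 -m crank '[[[-2,0,0],[0,0,0],2],[[-4,0,0],[0,0,0],2],[[-5,0,0],[0,0,0],2],[[-5,0,0],[0,0,0],2],[[0,0,0],[0,0,0],2]]'; python3 -m crank '[[[0,3.1,2.7],[0,0,0],2],[[0,3.1,2.7],[0,0,0],2],[[0,3.1,2.7],[0,0,0],2],[[0,3.1,2.7],[0,0,0],2],[[0,3.1,2.7],[0,0,0],2]]';python3 -m crank '[[[0,0,0],[0,0,0],2],[[0,0,0],[0,0,0],2],[[0,0,0],[0,0,0],2]]'; python3 plan.py 654 -64.5 132 10.4;python3 capchk.py pics/e2.png 320 150 460 290 11.8
```

```text
t: 46.48
ee_pos: [550.4, -242.3, 176.1]
orientation: [-0.145, 1.558, 0.138]
ft_force: [0.4, -0.1, -0.7]
width: 34.5
t: 47.1
ee_pos: [652.4, -63.0, 169.9]
orientation: [-0.141, 1.568, 0.142]
ft_force: [0.6, -0.3, -0.4]
width: 34.2
t: 47.48
ee_pos: [651.8, -65.4, 170.2]
orientation: [-0.141, 1.567, 0.141]
ft_force: [0.1, -0.2, -0.4]
width: 34.5
t 47.48 pos [651.8 -65.4 170.2] xax [-0.001 -0.    -1.   ] zyaw 10.26 j [-0.12  0.49  1.57 -0.    1.08 -0.3 ] F [ 0.1 -0.2 -0.4] w 34.5
0 [3.82 0.05 0.23] [-0.1 -0.  -0. ]
black [(array([340.5, 205.5]), [333, 191, 16, 31, 424]), (array([353.5, 270.4]), [340, 253, 28, 32, 508])]
pred axis z=rim,mid,top [[396.2, 228.7], [397.9, 215.1], [399.6, 200.9]] [651.97142798 -65.40222534 170.3172498 ]
blue [(array([217.9, 153.8]), [211, 151, 15, 7, 82]), (array([271.2, 164.2]), [264, 161, 15, 8, 89]), (array([357.3, 221.7]), [354, 216, 8, 11, 63]), (array([394. , 248.4]), [390, 243, 9, 11, 81])]
```

View pics/e2.png

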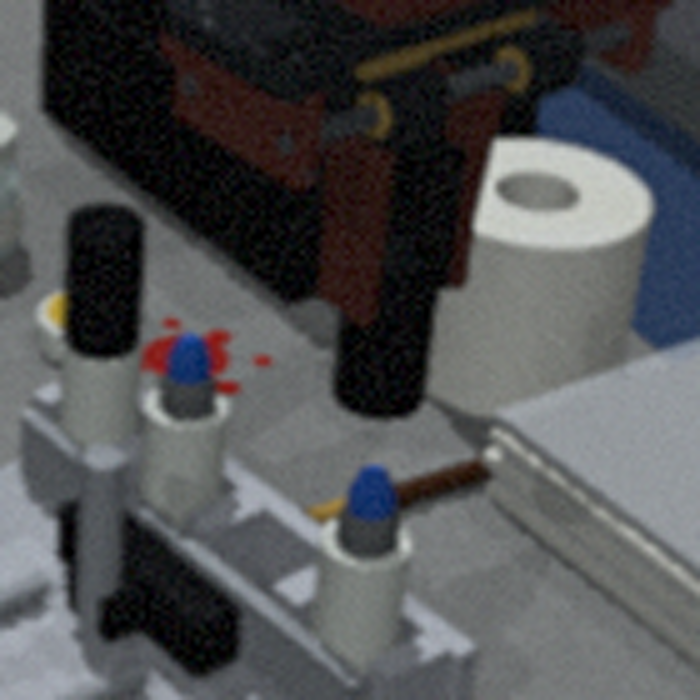

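```bash
python3 -m crank '[[[1.5,0.05,0.2],[0,0,0],2],[[1.5,0,0],[0,0,0],2],[[0.8,0,0],[0,0,0],2],[[0,0,0],[0,0,0],2],[[0,0,0],[0,0,0],2]]'; python3 plan.py 654.2 -64.7 124 10.4; python3 capchk.py pics/e3.png 340 170 440 270 11.8
```

```text
t: 48.15
ee_pos: [654.8, -63.5, 132.5]
orientation: [-0.142, 1.566, 0.142]
ft_force: [0.5, -0.4, -0.7]
width: 34.4
t 48.15 pos [654.8 -63.5 132.5] xax [ 0. -0. -1.] zyaw 10.34 j [-0.11  0.53  1.59  0.    1.01 -0.3 ] F [ 0.5 -0.4 -0.7] w 34.4
0 [ 0.85 -0.11 -0.08] [-0.1  0.   0. ]
black [(array([343.6, 205.2]), [340, 191, 9, 30, 240]), (array([351. , 263.6]), [341, 253, 25, 17, 207])]
pred axis z=rim,mid,top [[395.0, 244.1], [396.6, 231.2], [398.2, 217.7]] [654.88210649 -63.44616184 132.78439978]
blue [(array([217.7, 153.8]), [211, 151, 14, 7, 80]), (array([271.2, 164.1]), [264, 161, 15, 8, 87]), (array([357.2, 221.7]), [354, 216, 7, 11, 61]), (array([393.6, 251. ]), [390, 249, 9, 5, 38])]
```

View pics/e3.png

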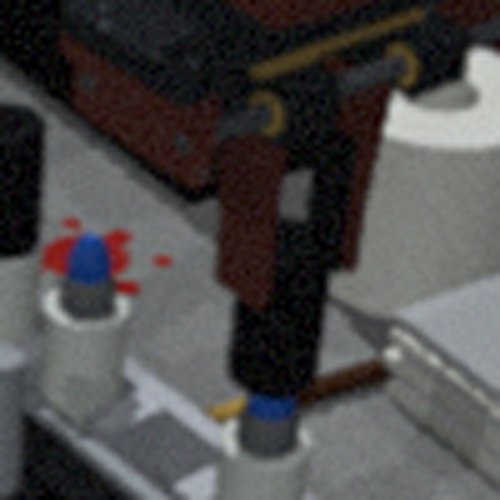

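```bash
python3 -m crank '[[[0.3,0,-0.05],[0,0,0],2],[[0.3,0,0],[0,0,0],2],[[0.3,0,0],[0,0,0],2],[[0,0,0],[0,0,0],2],[[0,0,0],[0,0,0],2]]';python3 -m crank '[[[0.3,0,0],[0,0,0],2],[[0.2,0,0],[0,0,0],2],[[0,0,0],[0,0,0],2],[[0,0,0],[0,0,0],2]]';python3 -m crank '[[[0.2,0,0],[0,0,0],2],[[0.1,0,0],[0,0,0],2],[[0,0,0],[0,0,0],2],[[0,0,0],[0,0,0],2]]'; python3 capchk.py pics/e4.png 340 170 440 270 11.8
```

```text
t: 48.82
ee_pos: [654.1, -63.6, 123.4]
orientation: [-0.142, 1.566, 0.142]
ft_force: [-0.4, 0.4, -0.3]
width: 34.6
t: 49.32
ee_pos: [654.0, -63.6, 118.4]
orientation: [-0.142, 1.566, 0.142]
ft_force: [0.4, 0.6, -0.5]
width: 34.2
t: 49.82
ee_pos: [654.0, -63.6, 115.4]
orientation: [-0.142, 1.566, 0.142]
ft_force: [-0.5, 0.2, 0.0]
width: 34.1
black [(array([343.6, 205.2]), [340, 191, 9, 30, 239]), (array([350.9, 263.5]), [341, 253, 25, 17, 210])]
pred axis z=rim,mid,top [[393.8, 251.6], [395.3, 238.9], [396.9, 225.7]] [654.06119551 -63.57006681 115.41413443]
blue [(array([382.5, 137. ]), [379, 135, 8, 5, 26]), (array([217.9, 153.8]), [211, 151, 15, 7, 81]), (array([271.3, 164.2]), [264, 161, 15, 8, 89]), (array([357.2, 221.8]), [354, 217, 8, 10, 61])]
```

View pics/e4.png

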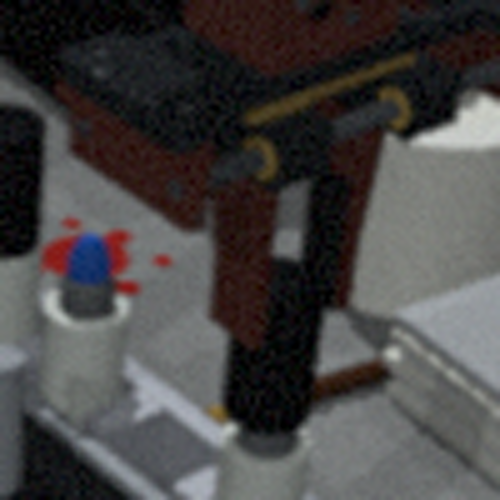

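```bash
python3 -m crank '[[[0.2,0,0],[0,0,0],2],[[0.2,0,0],[0,0,0],2],[[0,0,0],[0,0,0],2],[[0,0,0],[0,0,0],2]]';python3 -m crank '[[[0.2,0,0],[0,0,0],2],[[0.2,0,0],[0,0,0],2],[[0,0,0],[0,0,0],2],[[0,0,0],[0,0,0],2]]'
```

```text
t: 50.38
ee_pos: [654.2, -63.6, 111.3]
orientation: [-0.142, 1.566, 0.142]
ft_force: [1.5, -1.2, -0.3]
width: 34.0
t: 50.88
ee_pos: [654.0, -63.5, 107.3]
orientation: [-0.142, 1.566, 0.142]
ft_force: [0.9, -0.6, -0.8]
width: 34.2
```

```bash
python3 -m crank '[[[0.2,0,0],[0,0,0],2],[[0.1,0,0],[0,0,0],2],[[0,0,0],[0,0,0],2]]';python3 -m crank '[[[0.1,0,0],[0,0,0],2],[[0.1,0,0],[0,0,0],2],[[0,0,0],[0,0,0],2],[[0,0,0],[0,0,0],2]]'
```

```text
t: 51.25
ee_pos: [654.0, -63.6, 104.3]
orientation: [-0.142, 1.566, 0.142]
ft_force: [1.6, -1.1, 0.2]
width: 34.3
t: 51.75
ee_pos: [654.0, -63.6, 102.3]
orientation: [-0.142, 1.566, 0.142]
ft_force: [1.2, -1.5, 0.2]
width: 34.1
```

```bash
python3 -m crank '[[[0.1,0,0],[0,0,0],2],[[0,0,0],[0,0,0],2],[[0,0,0],[0,0,0],2]]';python3 -m crank '[[[0.1,0,0],[0,0,0],2],[[0,0,0],[0,0,0],2],[[0,0,0],[0,0,0],2]]'
```

```text
t: 52.12
ee_pos: [654.3, -63.6, 101.9]
orientation: [-0.142, 1.565, 0.141]
ft_force: [-0.3, -0.6, 5.5]
width: 34.4
t: 52.5
ee_pos: [654.6, -63.7, 101.8]
orientation: [-0.142, 1.565, 0.141]
ft_force: [-1.5, -0.9, 11.1]
width: 34.0
```

Home at 11 N. Release, then fetch the third cap.

```bash
python3 -m crank '[[[-0.05,0,0],[0,0,0],4],[[0,0,0],[0,0,0],5.5],[[0,0,0],[0,0,0],5.5],[[-2,0,0],[0,0,0],5.5],[[-4,0,0],[0,0,0],5.5]]';python3 -m crank '[[[-2,0,0],[0,0,0],5.5],[[0,0,0],[0,0,0],5.5],[[0,0,0],[0,0,0],5.5]]'; python3 plan.py 443.6 -248.8 150 10.4
python3 - <<'E'
from m import *
t=cam("top");s=cam("side");crop(s,300,180,440,300,5,"pics/e5.png");print(blobs(s,black(s),100,900)[-4:])
E
```

```text
t: 53.12
ee_pos: [652.8, -63.4, 160.8]
orientation: [-0.141, 1.57, 0.142]
ft_force: [0.9, -0.3, 0.1]
width: 55.0
t: 53.5
ee_pos: [653.3, -63.5, 179.9]
orientation: [-0.141, 1.568, 0.142]
ft_force: [0.3, -0.2, 0.7]
width: 54.6
t 53.5 pos [653.3 -63.5 179.9] xax [-0.001  0.    -1.   ] zyaw 10.33 j [-0.11  0.48  1.56 -0.    1.1  -0.3 ] F [ 0.3 -0.2  0.7] w 54.6
0 [ 0.5  -2.41 -3.99] [-0. -0. -0.]
1 [ 0.5  -2.41 -3.99] [-0. -0. -0.]
2 [ 0.5  -2.41 -3.99] [-0. -0. -0.]
3 [ 0.5  -2.41 -3.99] [-0. -0. -0.]
4 [ 0.5  -2.41 -3.99] [-0. -0. -0.]
5 [ 0.5  -2.41 -3.99] [-0. -0. -0.]
[(array([353.5, 270.5]), [340, 253, 28, 33, 507]), (array([ 61.6, 327.8]), [55, 315, 15, 25, 107]), (array([ 70.5, 350.9]), [63, 336, 15, 31, 141]), (array([335.4, 385.9]), [325, 366, 22, 41, 766])]
```

View pics/e5.png

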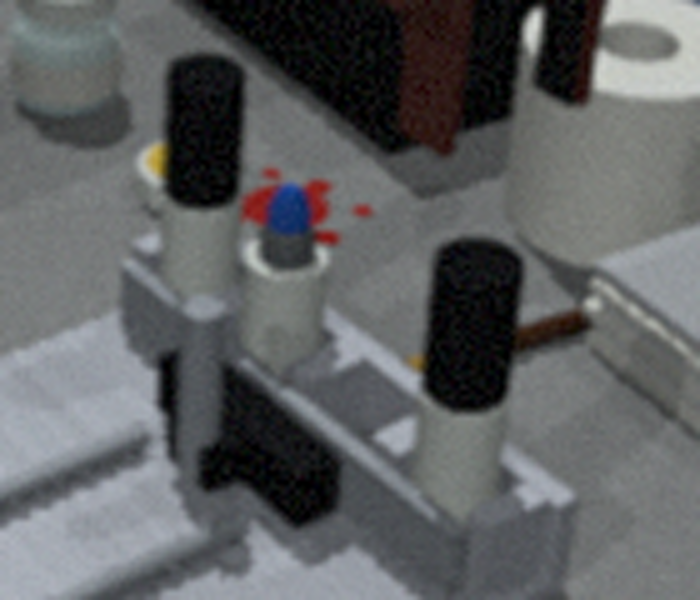

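Two caps home; cap E unmoved at side (335.4, 385.9).

```bash
python3 -m crank '[[[0,-2.4,-4],[0,0,0],5.5],[[0,-2.4,-4],[0,0,0],5.5],[[0.5,-2.4,-4],[0,0,0],5.5],[[0.5,-2.4,-4],[0,0,0],5.5],[[1,-2.4,-4],[0,0,0],5.5]]';python3 -m crank '[[[1,-2.4,-4],[0,0,0],5.5],[[0,0,0],[0,0,0],5.5],[[0,0,0],[0,0,0],5.5],[[0,0,0],[0,0,0],5.5]]'; python3 plan.py 443.6 -248.8 10 10.4
```

```text
t: 54.22
ee_pos: [477.3, -218.2, 160.0]
orientation: [-0.142, 1.567, 0.142]
ft_force: [-0.3, 0.2, -0.6]
width: 55.3
t: 54.72
ee_pos: [444.7, -247.8, 150.9]
orientation: [-0.143, 1.566, 0.142]
ft_force: [0.9, -0.9, 0.3]
width: 54.6
t 54.73 pos [ 444.7 -247.8  150.9] xax [ 0. -0. -1.] zyaw 10.4 j [-0.53  0.31  1.91  0.    0.92 -0.71] F [ 0.9 -0.9  0.3] w 54.6
0 [ 4.7  -0.03 -0.04] [0. 0. 0.]
1 [ 4.7  -0.03 -0.04] [0. 0. 0.]
2 [ 4.7  -0.03 -0.04] [0. 0. 0.]
```

```bash
python3 -m crank '[[[4,-0.1,-0.1],[0,0,0],5.5],[[4,0,0],[0,0,0],5.5],[[4,0,0],[0,0,0],5.5],[[2,0,0],[0,0,0],5.5],[[0,0,0],[0,0,0],5.5]]'; python3 plan.py 443.6 -248.8 10 10.4
python3 -m crank '[[[0,0,0],[0,0,0],4],[[0,0,0],[0,0,0],3],[[0,0,0],[0,0,0],2],[[0,0,0],[0,0,0],2]]'; python3 plan.py
python3 -m crank '[[[-2,0,0],[0,0,0],2],[[-4,0,0],[0,0,0],2],[[-5,0,0],[0,0,0],2],[[-5,0,0],[0,0,0],2],[[0,0,0],[0,0,0],2]]'; python3 -m crank '[[[0,0,0],[0,0,0],2],[[0,0,0],[0,0,0],2]]';python3 plan.py 634.3 46.9 172 10.4
```

```text
t: 55.35
ee_pos: [442.7, -248.2, 9.6]
orientation: [-0.141, 1.568, 0.144]
ft_force: [0.5, -0.4, -0.7]
width: 55.3
t 55.35 pos [ 442.7 -248.2    9.6] xax [-0.002  0.002 -1.   ] zyaw 10.42 j [-0.53  0.55  1.98  0.    0.62 -0.72] F [ 0.5 -0.4 -0.7] w 55.3
0 [-0.04 -0.07  0.08] [ 0.  -0.1 -0.1]
t: 55.85
ee_pos: [443.9, -249.9, 11.9]
orientation: [-0.142, 1.564, 0.141]
ft_force: [0.1, 0.1, 7.3]
width: 34.6
t 55.85 pos [ 443.9 -249.9   11.9] xax [ 0.002 -0.001 -1.   ] zyaw 10.33 j [-0.54  0.54  1.98  0.    0.62 -0.72] F [0.1 0.1 7.3] w 34.6
t: 56.48
ee_pos: [445.2, -250.9, 174.8]
orientation: [-0.145, 1.56, 0.138]
ft_force: [0.6, -1.0, -1.0]
width: 34.4
t: 56.72
ee_pos: [441.8, -248.8, 169.3]
orientation: [-0.14, 1.569, 0.143]
ft_force: [-0.4, -0.5, -0.5]
width: 34.4
t 56.73 pos [ 441.8 -248.8  169.3] xax [-0.003  0.002 -1.   ] zyaw 10.33 j [-0.54  0.28  1.9  -0.    0.96 -0.72] F [-0.4 -0.5 -0.5] w 34.4
0 [-0.03  3.21  3.03] [-0. -0. -0.]
1 [-0.03  3.2   3.03] [-0. -0. -0.]
2 [-0.03  3.2   3.03] [-0. -0. -0.]
3 [-0.03  3.2   3.03] [-0. -0. -0.]
4 [-0.03  3.2   3.03] [-0. -0. -0.]
5 [-0.03  3.2   3.03] [-0. -0. -0.]
6 [-0.03  3.2   3.03] [-0. -0. -0.]
7 [-0.03  3.2   3.03] [-0. -0. -0.]
```

```bash
python3 -m crank '[[[0,3.2,3],[0,0,0],2],[[0,3.2,3],[0,0,0],2],[[0,3.2,3],[0,0,0],2],[[0,3.2,3],[0,0,0],2],[[0,3.2,3],[0,0,0],2]]';python3 -m crank '[[[0,3.2,3],[0,0,0],2],[[0,3.2,3],[0,0,0],2],[[0,3.1,3],[0,0,0],2],[[0,0,0],[0,0,0],2],[[0,0,0],[0,0,0],2]]';python3 -m crank '[[[0,0,0],[0,0,0],2],[[0,0,0],[0,0,0],2]]'; python3 plan.py 634.3 46.9 132 10.4;python3 capchk.py pics/f1.png 300 130 440 270 11.9
```

```text
t: 57.35
ee_pos: [561.6, -63.8, 169.1]
orientation: [-0.141, 1.569, 0.142]
ft_force: [0.7, -0.2, -0.6]
width: 34.4
t: 57.98
ee_pos: [632.0, 44.1, 169.2]
orientation: [-0.142, 1.569, 0.142]
ft_force: [-0.6, -0.2, -0.6]
width: 34.0
t: 58.22
ee_pos: [632.8, 43.5, 170.8]
orientation: [-0.141, 1.567, 0.141]
ft_force: [0.3, -1.0, -0.1]
width: 34.7
t 58.23 pos [632.8  43.5 170.8] xax [-0. -0. -1.] zyaw 10.26 j [ 0.05  0.46  1.62 -0.    1.06 -0.13] F [ 0.3 -1.  -0.1] w 34.7
0 [3.88 0.31 0.2 ] [-0.1 -0.   0. ]
black [(array([340.5, 205.7]), [333, 191, 16, 31, 413]), (array([395.2, 244.6]), [385, 228, 33, 34, 598]), (array([350.9, 263.6]), [341, 253, 24, 17, 205])]
pred axis z=rim,mid,top [[359.6, 203.0], [360.5, 189.9], [361.3, 176.4]] [633.01561918  43.61541003 170.95977195]
blue [(array([217.9, 153.8]), [211, 151, 15, 7, 84]), (array([271.2, 164.2]), [264, 161, 15, 8, 89]), (array([357.4, 221.7]), [354, 216, 8, 11, 63])]
```

View pics/f1.png

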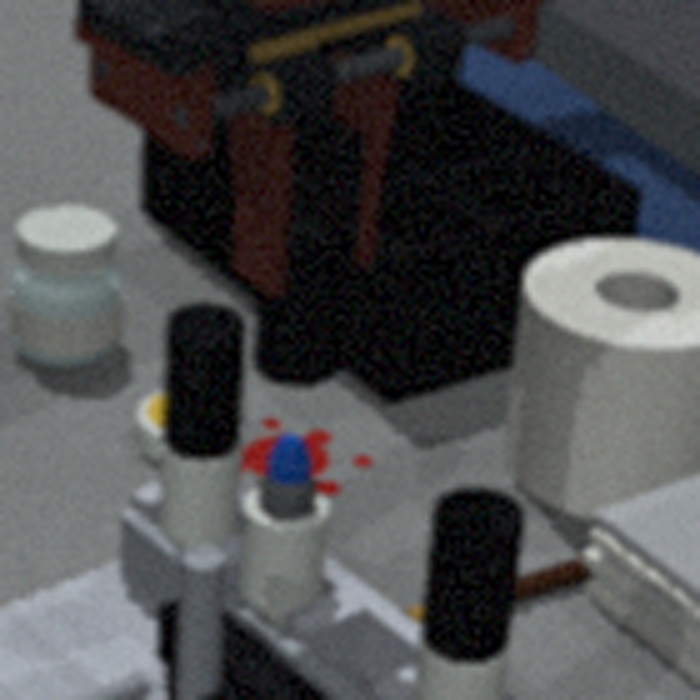

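```bash
python3 -m crank '[[[0.5,0.3,0.15],[0,0,0],2],[[1.5,0,0],[0,0,0],2],[[1.5,0,0],[0,0,0],2],[[0.3,0,0],[0,0,0],2],[[0,0,0],[0,0,0],2]]'; python3 -m crank '[[[0,0,0],[0,0,0],2],[[0,0,0],[0,0,0],2]]';python3 plan.py 634.3 46.9 125 10.4;python3 capchk.py pics/f2.png 310 170 410 270 11.9
```

```text
t: 58.9
ee_pos: [634.0, 47.7, 132.3]
orientation: [-0.142, 1.567, 0.142]
ft_force: [0.3, 0.4, -0.3]
width: 34.3
t: 59.15
ee_pos: [634.6, 47.7, 133.4]
orientation: [-0.142, 1.565, 0.142]
ft_force: [-0.4, 0.3, -0.8]
width: 34.4
t 59.15 pos [634.6  47.7 133.4] xax [ 0.001  0.    -1.   ] zyaw 10.33 j [ 0.06  0.5   1.64 -0.    0.99 -0.12] F [-0.4  0.3 -0.8] w 34.4
0 [ 0.84 -0.07 -0.04] [-0.1  0.   0. ]
black [(array([394.5, 244.5]), [385, 228, 25, 34, 573]), (array([350.9, 263.5]), [341, 253, 25, 17, 208])]
pred axis z=rim,mid,top [[358.3, 217.5], [359.1, 205.1], [359.9, 192.2]] [634.54303939  47.70072494 133.33724353]
blue [(array([410.4, 149.7]), [405, 145, 13, 10, 69]), (array([217.9, 153.8]), [211, 151, 14, 7, 79]), (array([271.2, 164.1]), [264, 160, 15, 9, 89]), (array([357. , 223.9]), [354, 222, 7, 5, 33])]
```

View pics/f2.png

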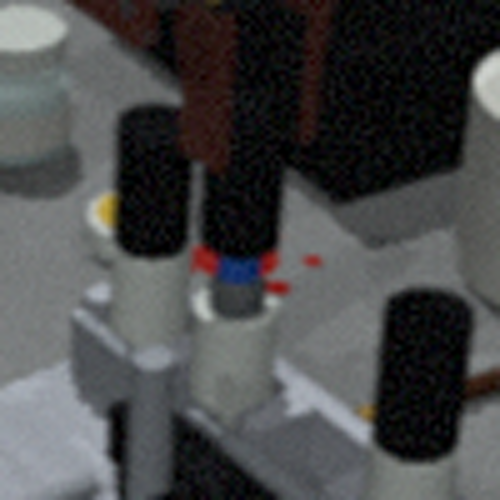

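```bash
python3 -m crank '[[[0.3,-0.05,-0.05],[0,0,0],2],[[0.4,0,0],[0,0,0],2],[[0.4,0,0],[0,0,0],2],[[0,0,0],[0,0,0],2],[[0,0,0],[0,0,0],2]]';python3 -m crank '[[[0.3,0,0],[0,0,0],2],[[0.2,0,0],[0,0,0],2],[[0,0,0],[0,0,0],2],[[0,0,0],[0,0,0],2]]';python3 -m crank '[[[0.2,0,0],[0,0,0],2],[[0.2,0,0],[0,0,0],2],[[0,0,0],[0,0,0],2],[[0,0,0],[0,0,0],2]]'
```

```text
t: 59.82
ee_pos: [633.9, 47.1, 121.8]
orientation: [-0.142, 1.566, 0.142]
ft_force: [-0.6, 1.2, 0.2]
width: 34.6
t: 60.32
ee_pos: [633.9, 47.1, 116.9]
orientation: [-0.142, 1.566, 0.142]
ft_force: [-0.2, 1.5, -0.2]
width: 34.3
t: 60.82
ee_pos: [633.8, 47.1, 112.9]
orientation: [-0.142, 1.566, 0.142]
ft_force: [-0.2, 0.7, -0.7]
width: 34.2
```

```bash
python3 -m crank '[[[0.2,0,0],[0,0,0],2],[[0.2,0,0],[0,0,0],2],[[0,0,0],[0,0,0],2],[[0,0,0],[0,0,0],2]]';python3 -m crank '[[[0.2,0,0],[0,0,0],2],[[0.2,0,0],[0,0,0],2],[[0.1,0,0],[0,0,0],2],[[0,0,0],[0,0,0],2],[[0,0,0],[0,0,0],2]]'
```

```text
t: 61.32
ee_pos: [633.8, 47.1, 108.8]
orientation: [-0.142, 1.566, 0.142]
ft_force: [0.5, -1.1, 0.0]
width: 34.3
t: 61.95
ee_pos: [633.8, 47.1, 103.8]
orientation: [-0.142, 1.566, 0.142]
ft_force: [0.6, 0.6, -1.6]
width: 34.3
```

```bash
python3 -m crank '[[[0.15,0,0],[0,0,0],2],[[0,0,0],[0,0,0],2],[[0,0,0],[0,0,0],2]]';python3 -m crank '[[[0.1,0,0],[0,0,0],2],[[0,0,0],[0,0,0],2],[[0,0,0],[0,0,0],2]]';python3 -m crank '[[[0.05,0,0],[0,0,0],2],[[0,0,0],[0,0,0],2],[[0,0,0],[0,0,0],2]]'
```

```text
t: 62.32
ee_pos: [633.8, 47.1, 102.3]
orientation: [-0.142, 1.566, 0.142]
ft_force: [0.8, -1.0, -1.8]
width: 34.3
t: 62.7
ee_pos: [634.1, 47.1, 101.9]
orientation: [-0.142, 1.566, 0.142]
ft_force: [-0.3, -0.3, 5.5]
width: 34.1
t: 63.08
ee_pos: [634.2, 47.1, 101.9]
orientation: [-0.142, 1.565, 0.142]
ft_force: [-3.1, -0.6, 8.6]
width: 34.5
```

Home. Release, back away and inspect.

```bash
python3 -m crank '[[[-0.05,0,0],[0,0,0],4],[[0,0,0],[0,0,0],5.5],[[0,0,0],[0,0,0],5.5],[[-2,0,0],[0,0,0],5.5],[[-4,0,0],[0,0,0],5.5]]';python3 -m crank '[[[-4,0,0],[0,0,0],5.5],[[0,0,-4],[0,0,0],5.5],[[0,0,-4],[0,0,0],5.5],[[0,4,-4],[0,0,0],5.5],[[0,4,-4],[0,0,0],5.5]]';python3 -m crank '[[[0,5,0],[0,0,0],5.5],[[0,5,0],[0,0,0],5.5],[[0,0,0],[0,0,0],5.5],[[0,0,0],[0,0,0],5.5]]'
python3 - <<'E'
from m import *
t=cam("top");s=cam("side");crop(s,280,180,430,300,5,"pics/g1.png");crop(t,255,180,385,290,6,"pics/g2.png")
crop(t,140,90,500,330,2,"pics/g3.png")
h1=plane(t,np.array([[384,301]])/6+[255,180]-.4,105)[0];print(h1,get_obs()['qvel'].round(3))
for b in blobs(s,black(s),100,900): print(*b)
c,sn=np.cos(np.radians(10.4)),np.sin(np.radians(10.4))
for b in blobs(t,black(t),100,260): 
    P=plane(t,b[0],121)[0];d=P-[637.4,19.8,0];print(b[0],P.round(1),'rack',(c*d[0]+sn*d[1]).round(1),(-sn*d[0]+c*d[1]).round(1))
E
```

```text
t: 63.7
ee_pos: [632.8, 47.1, 161.4]
orientation: [-0.142, 1.569, 0.142]
ft_force: [0.6, -0.7, -0.0]
width: 54.9
t: 64.32
ee_pos: [461.2, 97.5, 202.7]
orientation: [-0.14, 1.564, 0.141]
ft_force: [-0.4, 0.8, 0.5]
width: 55.3
t: 64.82
ee_pos: [444.3, 195.3, 202.1]
orientation: [-0.142, 1.565, 0.142]
ft_force: [0.2, -0.3, -0.2]
width: 55.1
[576.45948751   8.87948106 105.        ] [-0.008  0.006  0.003  0.001 -0.004  0.004]
[252.4   4. ] [240, 0, 26, 11, 200]
[243.   55.7] [219, 49, 38, 12, 165]
[151.  130.9] [138, 109, 27, 37, 336]
[176.8 157.7] [168, 141, 16, 34, 287]
[235.4 201.5] [229, 189, 14, 26, 301]
[340.5 205.5] [333, 191, 16, 31, 416]
[357.4 217.8] [350, 203, 17, 31, 459]
[395.3 244.6] [385, 228, 33, 34, 590]
[ 19.3 272.1] [0, 250, 37, 39, 339]
[353.5 270.5] [340, 253, 28, 32, 503]
[348.1 198.7] [654.5 -63.6 121. ] rack 1.8 -85.1
[303.4 205.7] [635.   48.1 121. ] rack 2.7 28.2
[280.3 209.9] [623.4 105.6 121. ] rack 1.8 86.9
[595.2 221. ] [ 608.8 -692.4  121. ] rack -156.7 -695.3
[245.5 271.7] [468.3 188.5 121. ] rack -135.9 196.4
```

View pics/g1.png

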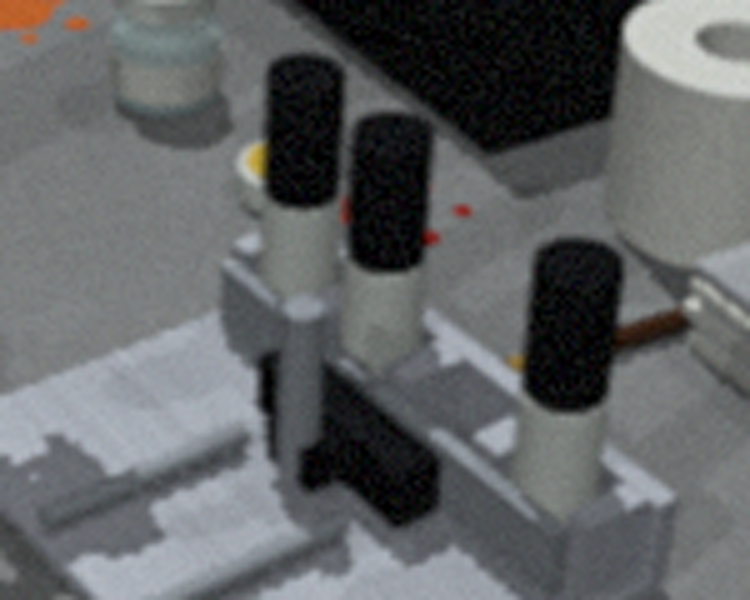

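View pics/g2.png

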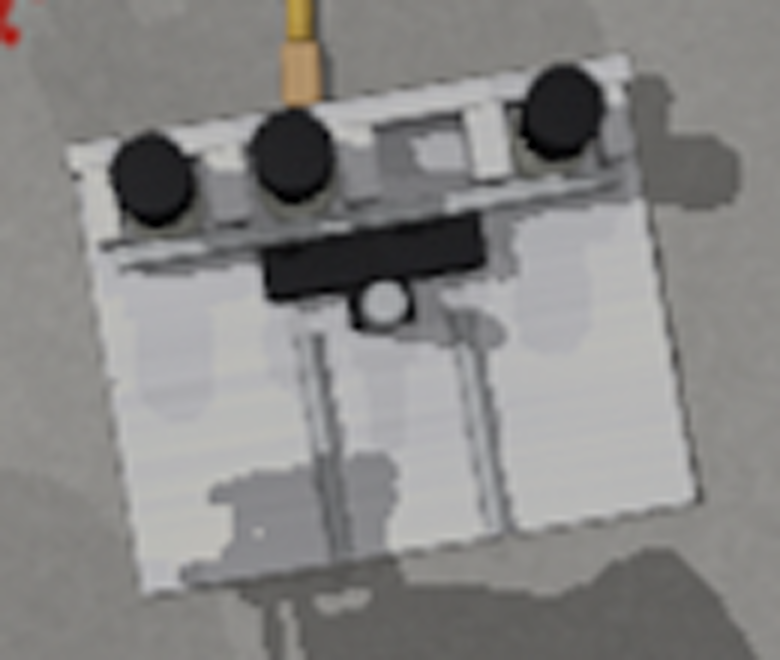

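View pics/g3.png

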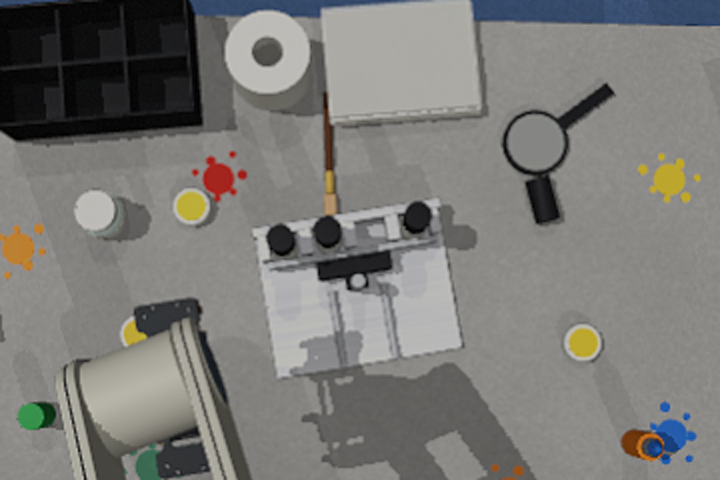

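```bash
python3 -c "
from workcell import *
print(close_job())"
```

```text
the job is handed in; nothing more can be done
None
```

All three sticks are in the rack, clamped and capped, and I handed the job in at about 65 s. `close_job()` reported no verdict.

**What I did:** I found three open sticks. I stood each in its own bay at y ≈ +87, +28 and −85 mm; the −29 mm bay stays empty. I then pushed the jaw handle until the push reached about 10 N. Last, I pressed one black cap home on each stick at roughly 9–11 N.

**Last checks:**
- **Clamp:** the last pictures put the jaw at about 65 mm, which means the spring bar is in by about 5 mm. The jaw did not move during capping.
- **Caps:** each rim sits on its shoulder. The cap axes are at rack x of about 1.8, 2.7 and 1.8 mm, against a target of 2 mm.
- **Bystanders and arm:** the jar, brush, mirror and two of the pots look unmoved. The third pot was half hidden by the arm in that picture. The gripper is clear of everything.

**What disagreed:**
- **Fingertips:** in the pictures they sit about 30 mm higher than the reported TCP. I placed things by force and by the held object's position instead, and those agreed to 1–2 mm.
- **Side camera:** it read the sticks about 2 mm off in x from the top camera, so I used the top readings.
- **Spare cap:** one black cap was knocked over beside the mirror while the arm was elsewhere. I did not need it and left it there.

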